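# Change the stamp in a left-hand-screw glue press

### The arm

A 6-joint arm with a two-finger parallel gripper is mounted at the origin on the work surface. World frame = base frame: x ahead of the robot, y to its left, z up, the work surface at z = 0. Lengths are in m, angles in rad, forces in N, time in s.
With the tool pointing down it reaches from about 0.325 to 0.875 m from the base axis. Payload 4.4 kg.
Tool frame: the origin (TCP) lies on the centre line of the jaws, within the pads' length; the fingertips stand 17 mm ahead of it and the grasp point (between the pads) lies 2 mm behind it; x points along the fingers, y is the direction in which the jaws open and shut, and the axes are right-handed (so a half turn about x gives the same grasp; the last joint's range is limited). The gripper opens to 85 mm and grips with 20 to 120 N. Pads are 22 mm wide; open, the fingers measure 114 mm over their backs; the gripper's body (76 mm by 85 mm) begins 54 mm behind the grasp point. The pads swing forward as they close: fully open they stand 13 mm farther back than shut.
Start: joints at [-1.379, 0.207, 1.542, -0, 1.393, -0.15], TCP at [0.193, -0.542, 0.248] pointing down, gripper open.
Joint ranges: [-2.73, 2.73], [-0.86, 2.22], [0.23, 2.46], [-1.11, 4.25], [0.08, 2.63], [-2.82, 2.82]. Speed limits (rad/s): [2.79, 2.79, 3.14, 3.14, 3.14, 3.14].

### API

Orientations are given as a unit quaternion [x, y, z, w].
In Python, from workcell import env gives the robot as it stands.
- The arm moves only by the shell command python3 -m jog 'ROWS' [FORCE]. ROWS is JSON, a list of rows, each an object of numbers: "hand": the finger opening in mm, from 0 to 85.4; "tx", "ty", "tz": the shift along the tool's x, y, z in mm; "ax", "ay", "az": the turn, a rotation vector about the tool's x, y, z in degrees. In form: [{"hand": .., "tx": .., "ty": .., "tz": .., "ax": .., "ay": .., "az": ..}, ...]. A call has 1 to 8 rows; each row is the pose to reach, as a shift and turn from the pose commanded when the call began, along the tool's axes at that moment; what a row does not reach only later rows make up. A row lasts 1/12 s, in which the tool goes at most 41.7 mm and 7.16 degrees, less where a joint would pass 70% of its speed; a pose out of reach is approached as far as the arm can. A call with a gripper value outside its range is refused whole. The fingers move at their own pace and stop on an object; FORCE is the grip in N (left out, the last holds). Time passes only in rows, so rows that repeat a pose let the fingers close. It gives the time, the measured TCP pose, the force and the opening at its end, in the units of the state.
- env.sense(): the state, without advancing time (a new reading comes with each control period).
- env.snapshot(name): name is "scene" or "top" or "wrist"; returns the picture (420x560x3 uint8, red, green, blue); there is no depth.
- env.get_calibration(name): a dict with "fx", "fy", "cx", "cy" (pixels), "world_from_camera" (4x4, takes a point from camera to world coordinates). Camera axes: x right, y down, z forward; pixel columns grow to the right and rows downward; lengths in m; the calibration is good to about 2 mm. A picture is of the moment at which its call begins: read the wrist's pose just before it. get_calibration takes no time and is no camera call; for the wrist camera it gives the pose at the moment of the call.
- env.sign_off(): hands the job in, once; it reports no verdict.
Trained networks look in the newest picture that a camera, given by its name, has taken for a name from the list of things; names that differ only in an ending like _2 or _b are one class to them, and where a whole thing is asked for, a point or a joint stands for the part that bears it (a point fixed in the world has none). Each returns a list of dicts, best first, with "conf" (0 to 1); they miss things now and then, are a little off and sometimes report something else, mostly with a low value. They report only what shows in the picture. A call takes as long as a camera call. They do not tell look-alikes from the thing itself.
- env.recognise(camera, name): "location" ([x, y, z] in m, in the coordinates of the camera as it stood for that picture, good to about 4 mm: the middle of the surface that is visible of it).
- env.outline_of(camera, name): "mask" (420x560 bool, what is visible of it).
- env.tip_of(camera, name): "location" ([x, y, z] in m, in the coordinates of the camera as it stood for that picture, good to about 4 mm: a listed point, or the origin of a listed thing).
The state is a dict: "t": time; "q": joint angles; "dq": joint speeds; "effort": joint torques, N m; "position": TCP position; "tool_rot": TCP orientation; "force": force on the tool from outside, world axes, zero at the start; "moment": the same for the moment, N m; "width": finger opening in m.
Only numpy, scipy, OpenCV 4.12 (cv2) and the standard library are available. Lean on these libraries where they do the work, as an engineer would, in place of code of your own. Each camera call takes 0.05 s, during which the arm holds its last target.

### The job

The glue press on the dye-workshop bench has a LEFT-HAND screw, so its black bar knob loosens clockwise seen from above and the usual loosening direction only squeezes the finished green-faced stamp harder (do not tighten it): wind the foot right up, swing the arm fully clear by its upright handle, and set the finished stamp upright, green face up, in the shallow wooden tray. Then build the next stamp squarely in the press pocket between the corner guides: wooden block at the bottom, every cork square that is lying out (one to three) on top of it, blue plate last with its pattern up. Swing the arm back to its stop over the pocket, screw the foot down (anticlockwise) until it presses firmly on the blue plate, and let go; leave the dye bottles, stone stand and dauber alone.

Things in the scene. Friction and masses are not known exactly. Their poses are not given: they have to be found in the camera images.
- press_knob (a joint): Turn of the bar knob, rad. Grows CLOCKWISE seen from above = loosens: knob and foot rise 5 mm per rad (left-hand thread). 0 = foot touches the finished stamp; stops at -2.3 (lowest) and 2.5 (up); count it as wound up from 2.0. Stays where left (friction 0.15 Nm). Below 1.0 the foot is caught between the guides and blocks the arm. The foot is sprung, 4 N per mm, up to 8 mm: 0.8 rad past contact = 16 N.
- knob_grip (a point): Centre of the black bar knob (70 x 16 x 22 mm high, red mark near one end), on the screw axis, 92 mm above the foot's face; it lies 160 mm from the column axis along the arm and moves with the arm. The point's x axis lies along the 70 mm bar. Free space of 21 mm under the bar down to the arm at knob 0 (10 mm at -2.2).
- press_arm (a joint): Swing of the press arm about the column, rad. 0 = at its stop with the foot centred over the pocket; grows as the arm swings clockwise seen from above (towards the robot's left), to a stop at 1.4. Stays where left; about 2 N at the handle moves it. Beyond 1.2 the pocket is clear for loading.
- handle (a point): Middle of the upright black handle on the arm's free end: a round post, diameter 16 mm, 52 mm of it free above the arm, this point 26 mm below its top; 235 mm from the column axis. Its height is fixed.
- column_axis (a point): On the vertical axis of the arm's column, at the top of the green base, 160 mm from the pocket centre along the press's +x (away from the robot). Column diameter 32 mm, 88 mm tall; the arm lies 106 to 127 mm above the work surface.
- pocket (a point): Centre of the pocket floor (top of the 15 mm thick, 130 mm wide base). x towards the column, y left, z up. The pocket is 60 x 60 mm inside: four L-shaped corner guides 51 mm tall, 7 mm thick, legs 12 mm long, so each side has a 36 mm wide gap for a finger; their top 11 mm flares outwards 17 degrees.
- press_foot: Square rubber-faced foot of the press, 44 x 44 x 8 mm, origin at the centre of its lower face, which presses on the stack. Caught between the guides when down.
- finished_mid (a point): Centre of the finished stamp, 56 x 56 x 46 mm high, 120 g: dark wood, cork, green plate on top. Starts clamped in the pocket, sides parallel to it. z up.
- block_mid (a point): Centre of the wooden stamp block, 56 x 56 x 22 mm high, plain brown wood, 70 g, loose on the work surface. z up.
- plate_mid (a point): Centre of the blue stamp plate, 56 x 56 x 12 mm high, 45 g, white pattern on its upper face, loose on the work surface. z up, out of the patterned face.
- tray_in (a point): Centre of the inner floor (6 mm above the work surface) of the wooden tray for finished stamps: 160 x 160 mm outside, rim 16 mm high above the work surface, 6 mm thick. Fixed.
- dye_blue: Bystander: blue dye bottle with white cone cap, 62 mm diameter, 150 mm tall. Origin at its underside. Leave alone.
- dye_purple: Bystander: red dye bottle with orange cone cap, 62 mm diameter, 150 mm tall. Leave alone.
- stone_stand: Bystander: small grey stone stand, 92 mm diameter, 64 mm tall. Leave alone.
- dauber: Bystander: white ceramic dauber, 48 mm diameter, 55 mm tall. Leave alone.
- cork1_mid (a point): Centre of a cork square, 56 x 56 x 6 mm thick, 20 g, loose on the work surface; one to three of the three are there (None = absent, or held). Both faces alike.
- cork2_mid (a point): Centre of a cork square, 56 x 56 x 6 mm thick, 20 g, loose on the work surface; one to three of the three are there (None = absent, or held). Both faces alike.
- cork3_mid (a point): Centre of a cork square, 56 x 56 x 6 mm thick, 20 g, loose on the work surface; one to three of the three are there (None = absent, or held). Both faces alike.
Things that resemble listed ones, but are neither listed nor needed, are in the scene too. What is meant by the part that bears block_mid is not yellow, and is the larger of those in its own colour.

How it is judged:
On the way, in this order (a step that is already met when the one before it is completed fails the run):
1. the knob is turned clockwise until the foot is wound up (knob above 1.9 rad) (value of joint press_knob above 1.9 rad), for 0.2 s.
2. the arm is swung clear (above 1.1 rad) (value of joint press_arm above 1.1 rad), for 0.2 s.
3. the finished stamp stands in the tray, let go (x of finished_mid in the frame of tray_in between -0.055 and 0.055 m and y of finished_mid in the frame of tray_in between -0.055 and 0.055 m and z of finished_mid in the frame of tray_in between 0.018 and 0.028 m and angle between finished_mid's own z axis and vertical below 0.08 rad and contact force between the fingers and finished below 0.2 N), for 0.3 s.
4. the wooden block lies flat on the pocket floor, let go (horizontal distance between block_mid and pocket below 0.005 m and z of block_mid in the frame of pocket between 0.008 and 0.014 m and angle between the z axis of block_mid and the z axis of pocket, either way round below 0.07 rad and contact force between the fingers and block below 0.2 N), for 0.3 s.
5. every cork square that is there lies flat on the block in the pocket, let go (horizontal distance between each of block_mid, cork1_mid, cork2_mid, cork3_mid and pocket below 0.005 m and z of block_mid in the frame of pocket between 0.008 and 0.014 m and angle between the z axis of each of block_mid, cork1_mid, cork2_mid, cork3_mid and the z axis of pocket, either way round below 0.07 rad and z of cork1_mid in the frame of pocket between 0.022 and 0.042 m and z of cork2_mid in the frame of pocket between 0.022 and 0.042 m and z of cork3_mid in the frame of pocket between 0.022 and 0.042 m and contact force between the fingers and cork1 below 0.2 N and contact force between the fingers and cork2 below 0.2 N and contact force between the fingers and cork3 below 0.2 N), for 0.3 s.
6. the blue plate lies flat on top of all the corks, pattern up, let go (horizontal distance between each of block_mid, cork1_mid, cork2_mid, cork3_mid, plate_mid and pocket below 0.005 m and z of block_mid in the frame of pocket between 0.008 and 0.014 m and angle between the z axis of each of block_mid, cork1_mid, cork2_mid, cork3_mid and the z axis of pocket, either way round below 0.07 rad and z of cork1_mid in the frame of pocket between 0.022 and 0.042 m and z of cork2_mid in the frame of pocket between 0.022 and 0.042 m and z of cork3_mid in the frame of pocket between 0.022 and 0.042 m and z of plate_mid in the frame of pocket between 0.03 and 0.05 m and angle between plate_mid's own z axis and vertical below 0.07 rad and z of each of cork1_mid, cork2_mid, cork3_mid in the frame of plate_mid below -0.006 m and contact force between the fingers and plate below 0.2 N), for 0.3 s.
7. the arm is back at its stop over the pocket (below 0.06 rad) (value of joint press_arm below 0.06 rad), for 0.2 s.
At the end, for the whole second after the job is handed in: Arm within 0.06 rad of its stop; foot presses the plate with over 6 N; block, all corks present, plate stacked in order in the pocket, each within 5 mm of its centre and 0.07 rad of flat; finished stamp upright on the tray floor, within 55 mm of its centre along each tray axis; all at rest (value of joint press_arm below 0.06 rad and contact force between press_foot and plate above 6 N and horizontal distance between each of block_mid, cork1_mid, cork2_mid, cork3_mid, plate_mid and pocket below 0.005 m and z of block_mid in the frame of pocket between 0.008 and 0.014 m and angle between the z axis of each of block_mid, cork1_mid, cork2_mid, cork3_mid and the z axis of pocket, either way round below 0.07 rad and z of cork1_mid in the frame of pocket between 0.022 and 0.042 m and z of cork2_mid in the frame of pocket between 0.022 and 0.042 m and z of cork3_mid in the frame of pocket between 0.022 and 0.042 m and z of plate_mid in the frame of pocket between 0.03 and 0.05 m and angle between plate_mid's own z axis and vertical below 0.07 rad and z of each of cork1_mid, cork2_mid, cork3_mid in the frame of plate_mid below -0.006 m and x of finished_mid in the frame of tray_in between -0.055 and 0.055 m and y of finished_mid in the frame of tray_in between -0.055 and 0.055 m and z of finished_mid in the frame of tray_in between 0.018 and 0.028 m and angle between finished_mid's own z axis and vertical below 0.08 rad and linear speed of each of finished, block, plate, cork1, cork2, cork3 below 0.02 m/s); the robot touches nothing.
It fails at once if the screw is tightened further onto the finished stamp (knob below -0.6 rad while it is in the pocket) (distance between finished_mid and pocket below 0.04 m and value of joint press_knob below -0.6 rad).
It fails at once if a dye bottle, the stone stand or the dauber is moved more than 30 mm (distance of any of dye_blue, dye_purple, stone_stand, dauber from where it was at the start of the episode above 0.03 m).
Of cork1, cork2, cork3 only 1 to 3 are there at a start; the rules pass over those that are not, and their reading is None.
At some moment in a run one of block, plate, cork1, cork2, cork3 may be knocked a few centimetres aside while the robot is not near it.
Once in a run the grip may slacken for a moment while it holds something.
It also fails if it takes over 210 s, if anything falls off the work surface, if the arm or the gripper's body presses on something with over 40 N, if the wrist force passes 120 N, or if a joint passes its speed limit or range.

## Working session

There is one attempt and no reset: what is moved stays moved. The work goes in short steps, Python scripts to look and compute and a shell command to move; the robot and the scene stay as the last step left them, time stands still between calls to the robot, and variables do not carry over. Pictures are saved under pics/ and viewed, and the job is handed in when it is done.

```bash
ls; mkdir -p pics; cat > h.py <<'E'
import numpy as np, cv2
from workcell import env
def save(cam,name,crop=None,scale=1):
    im=env.snapshot(cam); a=im[:,:,::-1]
    if crop: r0,r1,c0,c1=crop; a=a[r0:r1,c0:c1]
    a=cv2.resize(np.ascontiguousarray(a),None,fx=scale,fy=scale,interpolation=cv2.INTER_CUBIC)
    cv2.imwrite(f'pics/{name}.png',a); return im
def ray(cam,u,v,z,cal=None):
    c=cal or env.get_calibration(cam); T=np.array(c['world_from_camera'])
    d=T[:3,:3]@np.array([(u-c['cx'])/c['fx'],(v-c['cy'])/c['fy'],1]); o=T[:3,3]
    return o+d*(z-o[2])/d[2]
def proj(cam,p,cal=None):
    c=cal or env.get_calibration(cam); T=np.linalg.inv(np.array(c['world_from_camera']))
    q=T[:3,:3]@np.array(p)+T[:3,3]; return c['fx']*q[0]/q[2]+c['cx'],c['fy']*q[1]/q[2]+c['cy']
def world(cam,loc,cal=None):
    c=cal or env.get_calibration(cam); T=np.array(c['world_from_camera']); return T[:3,:3]@np.array(loc)+T[:3,3]
E
python3 - <<'E'
from h import *
save('scene','s0');save('top','t0');save('wrist','w0')
s=env.sense();print(s)
for c in ['scene','top','wrist']: print(c,env.get_calibration(c))
E
```

```text
pics
{'t': 0.15, 'q': array([-1.37953440e+00,  2.07265306e-01,  1.54265425e+00, -6.77785178e-06,
        1.39351961e+00, -1.50503467e-01]), 'dq': array([-0.00027382, -0.00364597, -0.00386293, -0.00075409,  0.00078796,
        0.00012992]), 'effort': array([-2.76956034e-04, -3.83517945e+01, -2.92037058e+01, -3.32384643e-04,
        6.64390725e-03, -1.15391575e-05]), 'position': array([ 0.1925868 , -0.54117885,  0.24735568]), 'tool_rot': array([-0.69679177, -0.12089813,  0.6968231 , -0.11959281]), 'force': array([-0.37058672,  0.56292917,  0.11399261]), 'moment': array([-0.02758901, -0.0338144 ,  0.01425517]), 'width': 0.0851664037729637}
scene {'fx': 494.07544810208253, 'fy': 494.07544810208253, 'cx': 291.2651444341584, 'cy': 215.205177325842, 'world_from_camera': array([[-0.81880905,  0.49071018, -0.29791822,  1.11916484],
       [ 0.57397358,  0.70911373, -0.40952661,  0.7179271 ],
       [ 0.01029902, -0.50632128, -0.86228342,  1.5811584 ],
       [ 0.        ,  0.        ,  0.        ,  1.        ]])}
top {'fx': 428.7434185124725, 'fy': 428.7434185124725, 'cx': 284.01100954029187, 'cy': 210.99225749647096, 'world_from_camera': array([[ 1.84159450e-02, -9.93444956e-01,  1.12818319e-01,
         4.74468700e-01],
       [-9.99826748e-01, -1.86037440e-02, -6.11968571e-04,
         2.03984953e-02],
       [ 2.70680022e-03, -1.12787503e-01, -9.93615445e-01,
         1.31898093e+00],
       [ 0.00000000e+00,  0.00000000e+00,  0.00000000e+00,
         1.00000000e+00]])}
wrist {'fx': 373.0507864044961, 'fy': 373.0507864044961, 'cx': 279.0486482197341, 'cy': 210.1714804678892, 'world_from_camera': array([[ 0.33548656, -0.91006687, -0.2433661 ,  0.25462103],
       [-0.94204355, -0.32454933, -0.08498042, -0.51880282],
       [-0.00164645,  0.25777126, -0.96620457,  0.37372543],
       [ 0.        ,  0.        ,  0.        ,  1.        ]])}
```

View pics/s0.png

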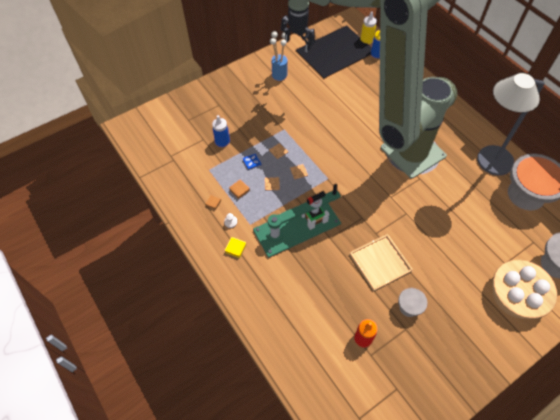

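View pics/t0.png

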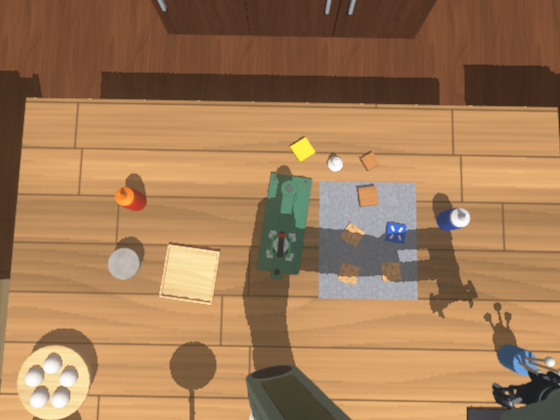

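View pics/w0.png

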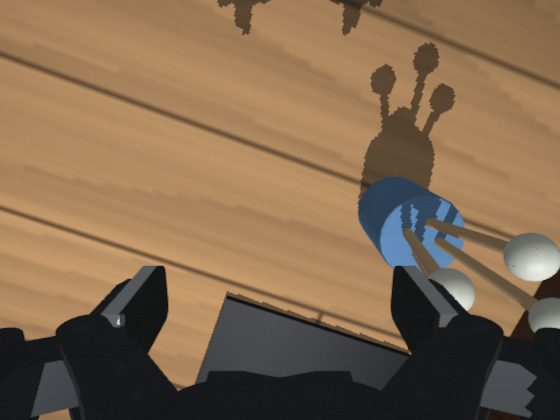

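```bash
python3 - <<'E'
from h import *
save('top','t1',(130,310,230,480),3)
for n in ['knob_grip','handle','column_axis','pocket','finished_mid','block_mid','plate_mid','tray_in','cork1_mid','press_foot']:
    for cam in ['top']:
        for d in env.tip_of(cam,n)[:5]:
            p=world(cam,d['location']); print(n,cam,round(d['conf'],2),p.round(4),np.round(proj(cam,p)))
E
```

```text
knob_grip top 0.48 [0.5158 0.0304 0.1471] [279. 244.]
knob_grip top 0.48 [ 0.4414 -0.3128  0.0025] [392. 273.]
handle top 0.96 [0.442  0.0378 0.1492] [276. 272.]
column_axis top 0.82 [0.6753 0.0104 0.0171] [287. 194.]
column_axis top 0.65 [ 0.4437 -0.3095  0.0021] [391. 272.]
pocket top 0.89 [0.5119 0.029  0.0148] [280. 247.]
finished_mid top 0.6 [0.5195 0.0308 0.0347] [280. 244.]
block_mid top 0.9 [ 0.8177 -0.0372  0.0138] [303. 149.]
block_mid top 0.69 [ 0.7856 -0.2475  0.0105] [371. 161.]
block_mid top 0.67 [ 0.6745 -0.238   0.0114] [368. 196.]
block_mid top 0.57 [ 0.777  -0.1368 -0.0044] [335. 164.]
plate_mid top 0.74 [ 0.5648 -0.3208  0.0048] [395. 232.]
plate_mid top 0.38 [ 0.6752 -0.2328  0.0111] [366. 196.]
tray_in top 0.92 [0.424  0.3002 0.0034] [190. 275.]
cork1_mid top 0.7 [ 0.5528 -0.1916  0.0027] [352. 235.]
cork1_mid top 0.41 [ 0.6031 -0.4817  0.0011] [446. 221.]
press_foot top 0.41 [0.5177 0.0272 0.0546] [281. 245.]
```

View pics/t1.png

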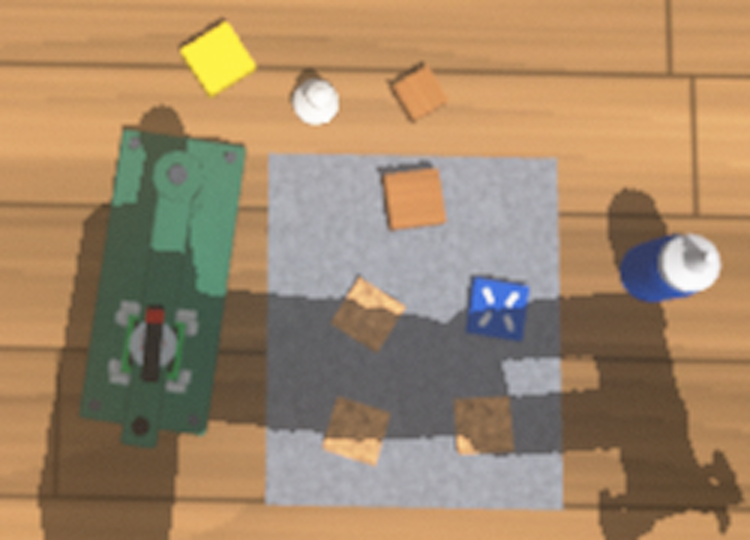

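```bash
cat >> h.py <<'E'
from scipy.spatial.transform import Rotation as R
# yaw = angle of tool z axis direction (horizontal) in world; tool x down
def tgt(yaw):
    x=np.array([0,0,-1.]); z=np.array([np.cos(yaw),np.sin(yaw),0]); y=np.cross(z,x)
    return np.c_[x,y,z]
def plan(x,y,z,yaw,quiet=False):
    s=env.sense(); M=R.from_quat(s['tool_rot']).as_matrix()
    d=M.T@(np.array([x,y,z])-s['position'])*1000
    rv=R.from_matrix(M.T@tgt(yaw)).as_rotvec(degrees=True)
    print('t=%.2f T %s A %s q6=%.2f'%(s['t'],d.round(1),rv.round(2),s['q'][5]),'rows>=%d'%max(np.ceil(np.linalg.norm(d)/41.7),np.ceil(np.linalg.norm(rv)/7.16)))
def st():
    s=env.sense(); M=R.from_quat(s['tool_rot']).as_matrix()
    print('t=%.2f'%s['t'],'pos',s['position'].round(4),'yawz %.3f'%np.arctan2(M[1,2],M[0,2]),'xax',M[:,0].round(3),'F',s['force'].round(1),'M',s['moment'].round(2),'w %.4f'%s['width'],'q',s['q'].round(2))
E
python3 - <<'E'
from h import *
st()
s=env.sense();print(R.from_quat(s['tool_rot']).as_matrix().round(3))
for yaw in [-.1,0,3.14]: plan(.45,.03,.38,yaw)
E
```

```text
t=0.70 pos [ 0.1927 -0.5417  0.2483] yawz -2.800 xax [-0.  0. -1.] F [ 0.2 -0.4 -0.7] M [-0.01 -0.03  0.01] w 0.0852 q [-1.38  0.21  1.54 -0.    1.39 -0.15]
[[-0.     0.335 -0.942]
 [ 0.    -0.942 -0.335]
 [-1.    -0.     0.   ]]
t=0.70 T [-131.7 -452.5 -434. ] A [-154.69   -0.      0.  ] q6=-0.15 rows>=22
t=0.70 T [-131.7 -452.5 -434. ] A [-160.42   -0.      0.  ] q6=-0.15 rows>=23
t=0.70 T [-131.7 -452.5 -434. ] A [19.67  0.    0.  ] q6=-0.15 rows>=16
```

```bash
python3 -m jog '[{"hand":85,"tx":-132,"ty":-452,"tz":-434,"ax":-154,"ay":0,"az":0},{"hand":85,"tx":-132,"ty":-452,"tz":-434,"ax":-154,"ay":0,"az":0},{"hand":85,"tx":-132,"ty":-452,"tz":-434,"ax":-154,"ay":0,"az":0},{"hand":85,"tx":-132,"ty":-452,"tz":-434,"ax":-154,"ay":0,"az":0},{"hand":85,"tx":-132,"ty":-452,"tz":-434,"ax":-154,"ay":0,"az":0},{"hand":85,"tx":-132,"ty":-452,"tz":-434,"ax":-154,"ay":0,"az":0},{"hand":85,"tx":-132,"ty":-452,"tz":-434,"ax":-154,"ay":0,"az":0},{"hand":85,"tx":-132,"ty":-452,"tz":-434,"ax":-154,"ay":0,"az":0}]' 40; python3 -c "
from h import *
st();plan(.42,.03,.38,-.1)"
```

```text
t: 1.37
position: [0.327, -0.2425, 0.3176]
tool_rot: [0.553, 0.441, -0.553, 0.441]
force: [1.3, -0.3, -1.2]
width: 0.0849
t=1.37 pos [ 0.327  -0.2425  0.3176] yawz -1.794 xax [ 0.001 -0.001 -1.   ] F [ 1.3 -0.3 -1.2] M [-0.03  0.03  0.04] w 0.0849 q [-0.85 -0.22  1.82  0.    1.54 -0.63]
t=1.37 T [ -62.5   30.3 -286.4] A [-9.709e+01  7.000e-02 -2.000e-02] q6=-0.63 rows>=14
```

```bash
python3 -m jog '[{"tx":-30,"ty":60,"tz":-286,"ax":-97},{"tx":-62,"ty":60,"tz":-286,"ax":-97},{"tx":-62,"ty":60,"tz":-286,"ax":-97},{"tx":-62,"ty":60,"tz":-286,"ax":-97},{"tx":-62,"ty":60,"tz":-286,"ax":-97},{"tx":-62,"ty":60,"tz":-286,"ax":-97},{"tx":-62,"ty":60,"tz":-286,"ax":-97},{"tx":-62,"ty":60,"tz":-286,"ax":-97}]'; python3 -c "
from h import *
st();plan(.48,.03,.36,-.1)"
```

```text
t=1.37 pos [ 0.327  -0.2425  0.3176] yawz -1.794 xax [ 0.001 -0.001 -1.   ] F [ 1.3 -0.3 -1.2] M [-0.03  0.03  0.04] w 0.0849 q [-0.85 -0.22  1.82  0.    1.54 -0.63]
t=1.37 T [ -42.4   88.8 -299.7] A [-9.709e+01  7.000e-02 -2.000e-02] q6=-0.63 rows>=14schema error: expected keys hand, tx, ty, tz, ax, ay, az
```

```bash
python3 -m jog '[{"hand":85,"tx":-42,"ty":89,"tz":-300,"ax":-97,"ay":0,"az":0},{"hand":85,"tx":-42,"ty":89,"tz":-300,"ax":-97,"ay":0,"az":0},{"hand":85,"tx":-42,"ty":89,"tz":-300,"ax":-97,"ay":0,"az":0},{"hand":85,"tx":-42,"ty":89,"tz":-300,"ax":-97,"ay":0,"az":0},{"hand":85,"tx":-42,"ty":89,"tz":-300,"ax":-97,"ay":0,"az":0},{"hand":85,"tx":-42,"ty":89,"tz":-300,"ax":-97,"ay":0,"az":0},{"hand":85,"tx":-42,"ty":89,"tz":-300,"ax":-97,"ay":0,"az":0},{"hand":85,"tx":-42,"ty":89,"tz":-300,"ax":-97,"ay":0,"az":0}]'; python3 -c "
from h import *
st();plan(.48,.03,.36,-.1)"
```

```text
t: 2.03
position: [0.4828, 0.0312, 0.3599]
tool_rot: [0.273, 0.652, -0.272, 0.653]
force: [-0.1, -0.7, -0.0]
width: 0.0854
t=2.03 pos [0.4828 0.0312 0.3599] yawz -0.790 xax [ 0.002  0.001 -1.   ] F [-0.1 -0.7 -0. ] M [ 0.01  0.03 -0.  ] w 0.0854 q [-0.12 -0.06  1.6   0.    1.6  -0.9 ]
t=2.03 T [-0.1 -2.8 -1.1] A [-39.55   0.08  -0.12] q6=-0.90 rows>=6
```

```bash
python3 -m jog '[{"hand":85,"tx":0,"ty":-3,"tz":-1,"ax":-39.5,"ay":0,"az":0},{"hand":85,"tx":0,"ty":-3,"tz":-1,"ax":-39.5,"ay":0,"az":0},{"hand":85,"tx":0,"ty":-3,"tz":-1,"ax":-39.5,"ay":0,"az":0},{"hand":85,"tx":0,"ty":-3,"tz":-1,"ax":-39.5,"ay":0,"az":0},{"hand":85,"tx":0,"ty":-3,"tz":-1,"ax":-39.5,"ay":0,"az":0},{"hand":85,"tx":0,"ty":-3,"tz":-1,"ax":-39.5,"ay":0,"az":0},{"hand":85,"tx":0,"ty":-3,"tz":-1,"ax":-39.5,"ay":0,"az":0}]'; python3 - <<'E'
from h import *
st(); cal=env.get_calibration('wrist'); save('wrist','w1')
for n in ['knob_grip','handle','column_axis','pocket','finished_mid','press_foot']:
    for d in env.tip_of('wrist',n)[:3]:
        p=world('wrist',d['location'],cal); print(n,round(d['conf'],2),p.round(4),np.round(proj('wrist',p,cal)))
E
```

```text
t: 2.62
position: [0.4786, 0.0263, 0.3591]
tool_rot: [0.039, 0.706, -0.039, 0.706]
force: [0.1, 0.3, 0.3]
width: 0.0851
t=2.62 pos [0.4786 0.0263 0.3591] yawz -0.109 xax [ 0. -0. -1.] F [0.1 0.3 0.3] M [ 0.01 -0.01 -0.01] w 0.0851 q [-0.13 -0.07  1.61 -0.    1.6  -1.59]
knob_grip 0.72 [0.5156 0.0259 0.1509] [282. 223.]
handle 0.79 [0.4402 0.0311 0.1561] [279. 141.]
handle 0.36 [ 0.447  -0.309   0.0043] [ 18. 166.]
pocket 0.69 [0.4416 0.0341 0.1568] [282. 143.]
```

View pics/w1.png

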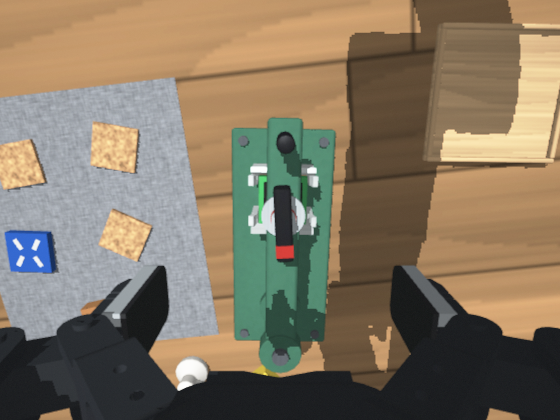

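```bash
python3 - <<'E'
from h import *
cal=env.get_calibration('wrist'); im=env.snapshot('wrist').astype(int)
# dark knob mask
r,g,b=im[...,0],im[...,1],im[...,2]
m=((r<60)&(g<45)&(b<45))|((r>120)&(g<60)&(b<60))
m[:165]=0;m[270:]=0;m[:,:255]=0;m[:,310:]=0
import cv2
n,l,s,c=cv2.connectedComponentsWithStats(m.astype(np.uint8)); i=1+np.argmax(s[1:,4]); print(s[i],c[i])
pts=np.argwhere(l==i)[:,::-1].astype(np.float32); rr=cv2.minAreaRect(pts); print(rr)
bx=cv2.boxPoints(rr); print([ray('wrist',u,v,.164,cal).round(4)[:2] for u,v in bx])
print('ends',ray('wrist',281.5,187,.164,cal).round(4),ray('wrist',286,259,.164,cal).round(4))
print('handle',ray('wrist',286,143,.18,cal)); print('col', ray('wrist',281,357,.127,cal))
E
```

```text
[274 186  19  60 264] [283.96969697 212.66666667]
((283.05523681640625, 215.5497283935547), (59.75939178466797, 16.45091438293457), 86.98721313476562)
[array([0.4775, 0.022 ]), array([0.4783, 0.0364]), array([0.5338, 0.0336]), array([0.533 , 0.0185])]
ends [0.4791 0.0291 0.164 ] [0.5468 0.0259 0.164 ]
handle [0.44028067 0.03693787 0.18      ]
col [0.67749029 0.00707701 0.127     ]
```

```bash
python3 -c "
from h import *
plan(.514,.0275,.156,-.05)"
```

```text
t=3.02 T [203.    5.2  35. ] A [-3.49  0.   -0.  ] q6=-1.59 rows>=5
```

```bash
python3 -m jog '[{"hand":45,"tx":0,"ty":5,"tz":35,"ax":-3.5,"ay":0,"az":0},{"hand":45,"tx":40,"ty":5,"tz":35,"ax":-3.5,"ay":0,"az":0},{"hand":45,"tx":80,"ty":5,"tz":35,"ax":-3.5,"ay":0,"az":0},{"hand":45,"tx":120,"ty":5,"tz":35,"ax":-3.5,"ay":0,"az":0},{"hand":45,"tx":150,"ty":5,"tz":35,"ax":-3.5,"ay":0,"az":0},{"hand":45,"tx":175,"ty":5,"tz":35,"ax":-3.5,"ay":0,"az":0},{"hand":45,"tx":190,"ty":5,"tz":35,"ax":-3.5,"ay":0,"az":0},{"hand":45,"tx":190,"ty":5,"tz":35,"ax":-3.5,"ay":0,"az":0}]'; python3 - <<'E'
from h import *
st(); plan(.514,.0275,.156,-.05); save('wrist','w2'); save('top','t2',(150,300,200,400),3)
E
```

```text
t: 3.68
position: [0.5106, 0.0277, 0.1645]
tool_rot: [0.018, 0.71, -0.017, 0.704]
force: [-0.6, -1.0, -0.0]
width: 0.0455
t=3.68 pos [0.5106 0.0277 0.1645] yawz -0.050 xax [-0.009  0.001 -1.   ] F [-0.6 -1.  -0. ] M [0.02 0.01 0.04] w 0.0455 q [-0.12  0.17  1.77 -0.    1.21 -1.64]
t=3.68 T [ 8.5 -0.   3.4] A [ 0.02 -0.53 -0.03] q6=-1.64 rows>=1
```

View pics/w2.png

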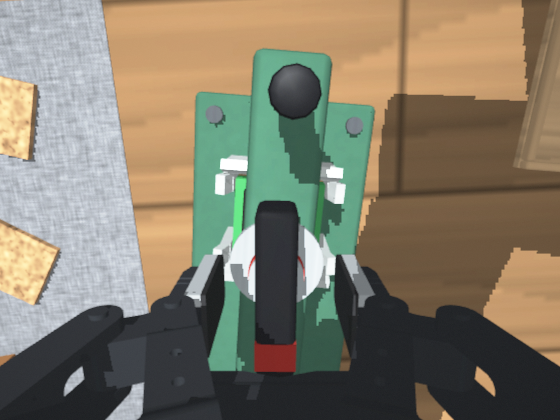

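```bash
python3 -m jog '[{"hand":30,"tx":9,"ty":0,"tz":3,"ax":0,"ay":-0.5,"az":0},{"hand":10,"tx":9,"ty":0,"tz":3,"ax":0,"ay":-0.5,"az":0},{"hand":10,"tx":9,"ty":0,"tz":3,"ax":0,"ay":-0.5,"az":0},{"hand":10,"tx":9,"ty":0,"tz":3,"ax":0,"ay":-0.5,"az":0},{"hand":10,"tx":9,"ty":0,"tz":3,"ax":0,"ay":-0.5,"az":0},{"hand":10,"tx":9,"ty":0,"tz":3,"ax":0,"ay":-0.5,"az":0}]' 50; python3 - <<'E'
from h import *
st()
E
```

```text
t: 4.28
position: [0.5179, 0.0268, 0.1615]
tool_rot: [0.017, 0.703, -0.018, 0.711]
force: [-0.2, -3.0, 3.3]
width: 0.0145
t=4.28 pos [0.5179 0.0268 0.1615] yawz -0.049 xax [ 0.011 -0.001 -1.   ] F [-0.2 -3.   3.3] M [-0.24  0.12 -0.12] w 0.0145 q [-0.12  0.17  1.77 -0.    1.18 -1.64]
```

```bash
python3 -m jog '[{"hand":30,"tx":0,"ty":0,"tz":0,"ax":0,"ay":0.6,"az":0},{"hand":30,"tx":4,"ty":0,"tz":-3,"ax":0,"ay":0.6,"az":0},{"hand":30,"tx":4,"ty":0,"tz":-3,"ax":0,"ay":0.6,"az":0}]' 50; python3 - <<'E'
from h import *
st();plan(.5145,.0275,.157,-.05)
E
```

```text
t: 4.53
position: [0.513, 0.0278, 0.155]
tool_rot: [0.018, 0.708, -0.017, 0.705]
force: [-0.0, -0.3, 0.2]
width: 0.0297
t=4.53 pos [0.513  0.0278 0.155 ] yawz -0.049 xax [-0.004  0.001 -1.   ] F [-0.  -0.3  0.2] M [ 0.03  0.02 -0.05] w 0.0297 q [-0.11  0.18  1.78  0.    1.19 -1.64]
t=4.53 T [-2.  -0.2  1.5] A [ 0.05 -0.23 -0.04] q6=-1.64 rows>=1
```

```bash
python3 -m jog '[{"hand":10,"tx":-1,"ty":0,"tz":1,"ax":0,"ay":0,"az":0},{"hand":10,"tx":-1,"ty":0,"tz":1,"ax":0,"ay":0,"az":0},{"hand":10,"tx":-1,"ty":0,"tz":1,"ax":0,"ay":0,"az":0},{"hand":10,"tx":-1,"ty":0,"tz":1,"ax":0,"ay":0,"az":0}]' 60; python3 - <<'E'
from h import *
st()
E
python3 -m jog '[{"hand":10,"tx":-0.5,"ty":0,"tz":0,"ax":6,"ay":0,"az":0},{"hand":10,"tx":-1,"ty":0,"tz":0,"ax":12,"ay":0,"az":0},{"hand":10,"tx":-1.5,"ty":0,"tz":0,"ax":18,"ay":0,"az":0},{"hand":10,"tx":-2,"ty":0,"tz":0,"ax":24,"ay":0,"az":0}]' 60;  python3 - <<'E'
from h import *
st(); save('wrist','w3')
E
```

```text
t: 4.87
position: [0.5142, 0.0273, 0.1564]
tool_rot: [0.018, 0.708, -0.017, 0.706]
force: [-1.9, -1.1, -0.9]
width: 0.0144
t=4.87 pos [0.5142 0.0273 0.1564] yawz -0.050 xax [-0.004  0.    -1.   ] F [-1.9 -1.1 -0.9] M [-0.01  0.35 -0.03] w 0.0144 q [-0.12  0.18  1.78 -0.    1.19 -1.64]
t: 5.2
position: [0.5144, 0.0277, 0.1585]
tool_rot: [0.166, 0.689, -0.166, 0.686]
force: [-2.6, 0.3, -0.5]
width: 0.0149
t=5.20 pos [0.5144 0.0277 0.1585] yawz -0.473 xax [-0.003  0.001 -1.   ] F [-2.6  0.3 -0.5] M [0.26 0.23 0.19] w 0.0149 q [-0.11  0.18  1.77  0.    1.19 -1.21]
```

View pics/w3.png

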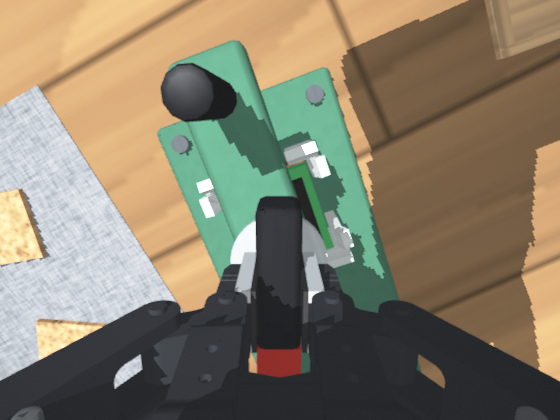

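```bash
python3 -m jog '[{"hand":10,"tx":-0.5,"ty":0,"tz":0,"ax":6,"ay":0,"az":0},{"hand":10,"tx":-1,"ty":0,"tz":0,"ax":12,"ay":0,"az":0},{"hand":10,"tx":-1.6,"ty":0,"tz":0,"ax":18,"ay":0,"az":0},{"hand":10,"tx":-2.1,"ty":0,"tz":0,"ax":24,"ay":0,"az":0},{"hand":10,"tx":-2.6,"ty":0,"tz":0,"ax":30,"ay":0,"az":0},{"hand":10,"tx":-3.1,"ty":0,"tz":0,"ax":36,"ay":0,"az":0},{"hand":10,"tx":-3.6,"ty":0,"tz":0,"ax":42,"ay":0,"az":0}]' 60;  python3 - <<'E'
from h import *
st(); save('wrist','w4')
E
```

```text
t: 5.83
position: [0.5149, 0.0281, 0.1622]
tool_rot: [0.4, 0.584, -0.4, 0.582]
force: [-0.8, 1.8, -3.0]
width: 0.0151
t=5.83 pos [0.5149 0.0281 0.1622] yawz -1.204 xax [-0.002  0.002 -1.   ] F [-0.8  1.8 -3. ] M [ 0.4  -0.05  0.18] w 0.0151 q [-0.11  0.17  1.77  0.    1.2  -0.48]
```

View pics/w4.png

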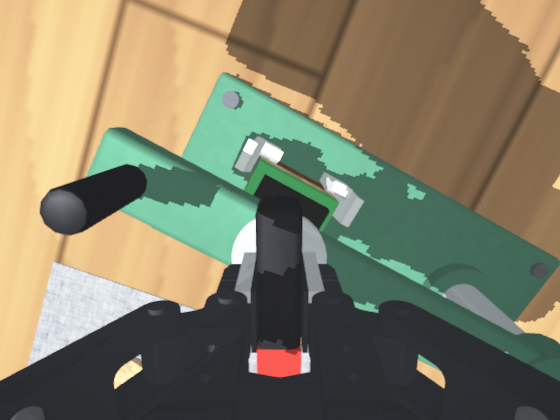

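```bash
python3 -m jog '[{"hand":10,"tx":-0.5,"ty":0,"tz":0,"ax":6,"ay":0,"az":0},{"hand":10,"tx":-1,"ty":0,"tz":0,"ax":12,"ay":0,"az":0},{"hand":10,"tx":-1.6,"ty":0,"tz":0,"ax":18,"ay":0,"az":0},{"hand":10,"tx":-2.1,"ty":0,"tz":0,"ax":24,"ay":0,"az":0},{"hand":10,"tx":-2.6,"ty":0,"tz":0,"ax":30,"ay":0,"az":0},{"hand":10,"tx":-3.1,"ty":0,"tz":0,"ax":36,"ay":0,"az":0},{"hand":10,"tx":-3.6,"ty":0,"tz":0,"ax":42,"ay":0,"az":0}]' 60;  python3 - <<'E'
from h import *
st(); save('wrist','w5')
E
```

```text
t: 6.47
position: [0.5155, 0.028, 0.1659]
tool_rot: [0.582, 0.402, -0.582, 0.401]
force: [1.0, 1.6, -4.0]
width: 0.0151
t=6.47 pos [0.5155 0.028  0.1659] yawz -1.935 xax [-0.     0.001 -1.   ] F [ 1.   1.6 -4. ] M [ 0.3  -0.45  0.14] w 0.0151 q [-0.11  0.17  1.77  0.    1.21  0.25]
```

View pics/w5.png

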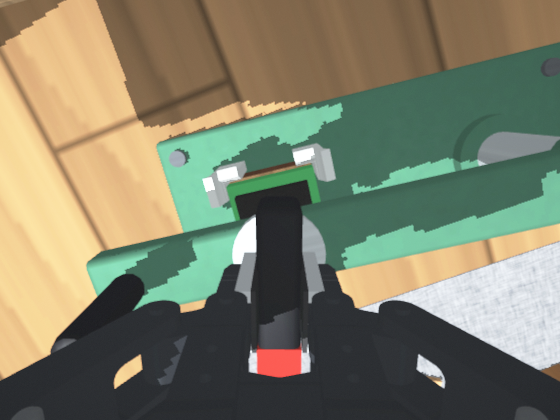

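Turned 1.885 rad so far, gripping firmly, red mark still ahead. About 0.5 rad more.

```bash
python3 -m jog '[{"hand":10,"tx":-0.5,"ty":0,"tz":0,"ax":6,"ay":0,"az":0},{"hand":10,"tx":-1,"ty":0,"tz":0,"ax":12,"ay":0,"az":0},{"hand":10,"tx":-1.6,"ty":0,"tz":0,"ax":18,"ay":0,"az":0},{"hand":10,"tx":-2.1,"ty":0,"tz":0,"ax":24,"ay":0,"az":0},{"hand":10,"tx":-2.5,"ty":0,"tz":0,"ax":28,"ay":0,"az":0},{"hand":10,"tx":-2.5,"ty":0,"tz":0,"ax":28,"ay":0,"az":0}]' 60;  python3 - <<'E'
from h import *
st(); save('wrist','w6')
E
```

```text
t: 7.02
position: [0.5158, 0.0276, 0.1683]
tool_rot: [0.662, 0.25, -0.661, 0.25]
force: [2.6, 1.5, -6.6]
width: 0.0145
t=7.02 pos [0.5158 0.0276 0.1683] yawz -2.420 xax [ 0.     0.001 -1.   ] F [ 2.6  1.5 -6.6] M [ 0.25 -0.79 -0.16] w 0.0145 q [-0.11  0.17  1.77  0.    1.21  0.73]
```

View pics/w6.png

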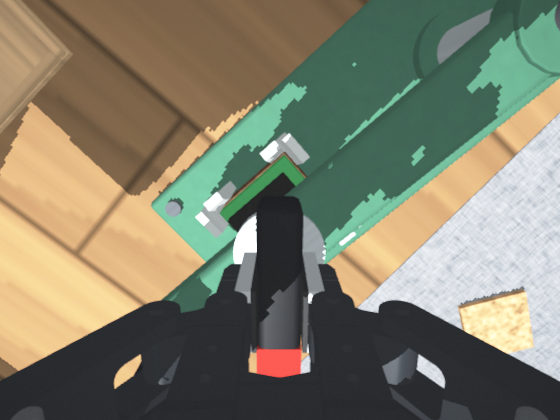

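```bash
python3 -m jog '[{"hand":10,"tx":-0.4,"ty":0,"tz":0,"ax":5,"ay":0,"az":0},{"hand":10,"tx":-0.4,"ty":0,"tz":0,"ax":5,"ay":0,"az":0},{"hand":10,"tx":-0.4,"ty":0,"tz":0,"ax":5,"ay":0,"az":0}]' 60;  python3 - <<'E'
from h import *
st(); 
E
```

```text
t: 7.32
position: [0.5158, 0.0274, 0.1688]
tool_rot: [0.672, 0.221, -0.672, 0.221]
force: [5.8, 1.5, -8.5]
width: 0.0145
t=7.32 pos [0.5158 0.0274 0.1688] yawz -2.506 xax [ 0.  0. -1.] F [ 5.8  1.5 -8.5] M [ 0.16 -1.16 -0.13] w 0.0145 q [-0.11  0.16  1.77  0.    1.21  0.82]
```

```bash
python3 -m jog '[{"hand":45,"tx":0,"ty":0,"tz":0,"ax":0,"ay":0,"az":0},{"hand":45,"tx":0,"ty":0,"tz":0,"ax":0,"ay":0,"az":0},{"hand":45,"tx":0,"ty":0,"tz":0,"ax":0,"ay":0,"az":0},{"hand":45,"tx":-40,"ty":0,"tz":0,"ax":0,"ay":0,"az":0},{"hand":45,"tx":-80,"ty":0,"tz":0,"ax":-7,"ay":0,"az":0},{"hand":45,"tx":-120,"ty":0,"tz":0,"ax":-14,"ay":0,"az":0},{"hand":45,"tx":-120,"ty":0,"tz":0,"ax":-21,"ay":0,"az":0}]' 40;  python3 - <<'E'
from h import *
st(); plan(.44,.036,.29,-.12)
E
```

```text
t: 7.9
position: [0.5199, 0.0266, 0.2998]
tool_rot: [0.624, 0.337, -0.615, 0.344]
force: [1.9, 0.2, 1.3]
width: 0.0454
t=7.90 pos [0.5199 0.0266 0.2998] yawz -2.136 xax [ 0.016 -0.002 -1.   ] F [1.9 0.2 1.3] M [-0.02 -0.07  0.02] w 0.0454 q [-0.11  0.04  1.62 -0.    1.46  0.45]
t=7.90 T [  8.5 -72.6  34.9] A [-115.52    0.61   -0.9 ] q6=0.45 rows>=17
```

```bash
python3 -m jog '[{"hand":45,"tx":-10,"ty":-63,"tz":30,"ax":-56,"ay":0,"az":0},{"hand":45,"tx":-10,"ty":-63,"tz":30,"ax":-56,"ay":0,"az":0},{"hand":45,"tx":-10,"ty":-63,"tz":30,"ax":-56,"ay":0,"az":0},{"hand":45,"tx":-10,"ty":-63,"tz":30,"ax":-56,"ay":0,"az":0},{"hand":45,"tx":-10,"ty":-63,"tz":30,"ax":-56,"ay":0,"az":0},{"hand":45,"tx":-10,"ty":-63,"tz":30,"ax":-56,"ay":0,"az":0},{"hand":45,"tx":-10,"ty":-63,"tz":30,"ax":-56,"ay":0,"az":0},{"hand":45,"tx":-10,"ty":-63,"tz":30,"ax":-56,"ay":0,"az":0}]' 40;  python3 - <<'E'
from h import *
st(); plan(.44,.036,.29,-.12)
E
```

```text
t: 8.57
position: [0.4457, 0.036, 0.2999]
tool_rot: [0.387, 0.592, -0.388, 0.591]
force: [-0.3, 1.0, 0.4]
width: 0.0448
t=8.57 pos [0.4457 0.036  0.2999] yawz -1.159 xax [-0.002 -0.    -1.   ] F [-0.3  1.   0.4] M [0.04 0.   0.02] w 0.0448 q [-0.11 -0.11  1.77 -0.    1.49 -0.52]
t=8.57 T [ 9.9 -5.2 -2.3] A [-59.54  -0.06   0.08] q6=-0.52 rows>=9
```

```bash
python3 -m jog '[{"hand":45,"tx":0,"ty":-5,"tz":-2,"ax":-57,"ay":0,"az":0},{"hand":45,"tx":0,"ty":-5,"tz":-2,"ax":-57,"ay":0,"az":0},{"hand":45,"tx":0,"ty":-5,"tz":-2,"ax":-57,"ay":0,"az":0},{"hand":45,"tx":0,"ty":-5,"tz":-2,"ax":-57,"ay":0,"az":0},{"hand":45,"tx":0,"ty":-5,"tz":-2,"ax":-57,"ay":0,"az":0},{"hand":45,"tx":0,"ty":-5,"tz":-2,"ax":-57,"ay":0,"az":0},{"hand":45,"tx":0,"ty":-5,"tz":-2,"ax":-57,"ay":0,"az":0},{"hand":45,"tx":0,"ty":-5,"tz":-2,"ax":-57,"ay":0,"az":0}]' 40;  python3 - <<'E'
from h import *
st(); plan(.44,.036,.29,-.12); cal=env.get_calibration('wrist'); save('wrist','w7')
d=env.tip_of('wrist','handle'); print([(x['conf'],world('wrist',x['location'],cal)) for x in d[:2]])
E
```

```text
t: 9.23
position: [0.4404, 0.0359, 0.2998]
tool_rot: [0.058, 0.705, -0.058, 0.704]
force: [-0.0, -0.3, 0.9]
width: 0.045
t=9.23 pos [0.4404 0.0359 0.2998] yawz -0.164 xax [-0.002 -0.    -1.   ] F [-0.  -0.3  0.9] M [-0.03  0.04 -0.03] w 0.0450 q [-0.11 -0.12  1.78 -0.    1.49 -1.52]
t=9.23 T [ 9.8  0.  -0.4] A [-2.53 -0.09  0.04] q6=-1.52 rows>=1
[(0.89, array([0.43798366, 0.03377823, 0.15539709]))]
```

View pics/w7.png

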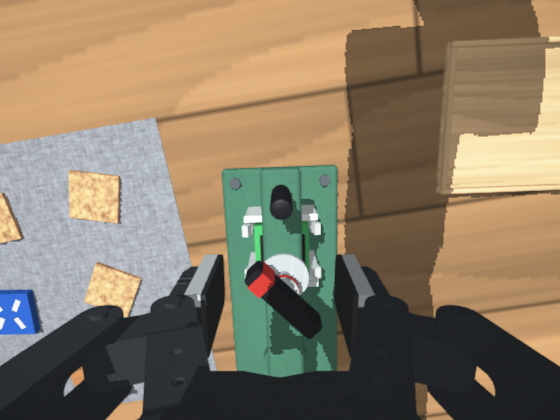

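```bash
python3 - <<'E'
from h import *
cal=env.get_calibration('wrist'); h=ray('wrist',281,195,.179,cal); print(h); st()
plan(h[0],h[1],.158,-.12)
E
```

```text
[0.43144438 0.03959761 0.179     ]
t=9.33 pos [0.4405 0.0359 0.2998] yawz -0.171 xax [-0.002 -0.    -1.   ] F [-0.1 -0.4  0.1] M [ 0.05  0.01 -0.  ] w 0.0454 q [-0.11 -0.12  1.78 -0.    1.49 -1.51]
t=9.33 T [141.8   2.2  -9.3] A [-2.91 -0.08  0.03] q6=-1.51 rows>=4
```

```bash
python3 - <<'E'
from h import *
cal=env.get_calibration('wrist'); 
for p in [(.44,.037),(.438,.036)]:
  for z in (.127,.153,.179): print(p,z,np.round(proj('wrist',[*p,z],cal)))
save('wrist','w8',(150,250,210,350),5)
plan(.439,.0365,.158,-.12)
E
```

```text
(0.44, 0.037) 0.127 [279. 192.]
(0.44, 0.037) 0.153 [279. 199.]
(0.44, 0.037) 0.179 [279. 208.]
(0.438, 0.036) 0.127 [278. 190.]
(0.438, 0.036) 0.153 [278. 197.]
(0.438, 0.036) 0.179 [277. 205.]
t=9.38 T [141.7   0.4  -1.4] A [-3.07 -0.08  0.03] q6=-1.51 rows>=4
```

View pics/w8.png

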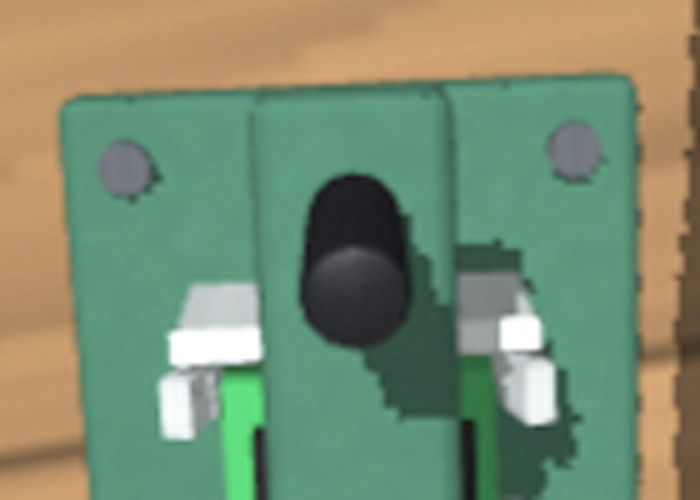

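```bash
python3 -m jog '[{"hand":45,"tx":40,"ty":1,"tz":0,"ax":-3,"ay":0,"az":0},{"hand":45,"tx":80,"ty":1,"tz":0,"ax":-3,"ay":0,"az":0},{"hand":45,"tx":115,"ty":1,"tz":0,"ax":-3,"ay":0,"az":0},{"hand":45,"tx":135,"ty":1,"tz":0,"ax":-3,"ay":0,"az":0},{"hand":45,"tx":141,"ty":1,"tz":0,"ax":-3,"ay":0,"az":0},{"hand":45,"tx":141,"ty":1,"tz":0,"ax":-3,"ay":0,"az":0}]' 30;  python3 - <<'E'
from h import *
st(); plan(.44,.0375,.158,-.12)
E
python3 -m jog '[{"hand":10,"tx":0,"ty":0,"tz":0,"ax":0,"ay":0,"az":0},{"hand":10,"tx":0,"ty":0,"tz":0,"ax":0,"ay":0,"az":0},{"hand":10,"tx":0,"ty":0,"tz":0,"ax":0,"ay":0,"az":0},{"hand":10,"tx":0,"ty":0,"tz":0,"ax":0,"ay":0,"az":0},{"hand":10,"tx":0,"ty":0,"tz":0,"ax":0,"ay":0,"az":0}]' 30;  python3 - <<'E'
from h import *
st()
E
```

```text
t: 9.88
position: [0.4391, 0.0372, 0.1567]
tool_rot: [0.043, 0.708, -0.043, 0.704]
force: [-0.5, -0.4, 0.2]
width: 0.0446
t=9.88 pos [0.4391 0.0372 0.1567] yawz -0.121 xax [-0.006  0.    -1.   ] F [-0.5 -0.4  0.2] M [-0.02  0.03  0.02] w 0.0446 q [-0.11  0.02  1.95 -0.    1.18 -1.56]
t=9.88 T [-1.3  0.4  0.9] A [-0.03 -0.35  0.02] q6=-1.56 rows>=1
t: 10.3
position: [0.4425, 0.0368, 0.1605]
tool_rot: [0.042, 0.705, -0.042, 0.707]
force: [-0.2, -0.1, 6.9]
width: 0.0152
t=10.30 pos [0.4425 0.0368 0.1605] yawz -0.119 xax [ 0.003 -0.001 -1.   ] F [-0.2 -0.1  6.9] M [-0.06  0.12 -0.02] w 0.0152 q [-0.11  0.02  1.94 -0.    1.18 -1.56]
```

```bash
python3 -m jog '[{"hand":10,"tx":0,"ty":24.6,"tz":1.3,"ax":6,"ay":0,"az":0},{"hand":10,"tx":0,"ty":48.9,"tz":5.1,"ax":12,"ay":0,"az":0},{"hand":10,"tx":0,"ty":72.6,"tz":11.5,"ax":18,"ay":0,"az":0},{"hand":10,"tx":0,"ty":72.6,"tz":11.5,"ax":18,"ay":0,"az":0}]' 30;  python3 - <<'E'
from h import *
st(); save('top','t3',(130,310,180,380),3)
E
```

```text
t: 10.63
position: [0.465, 0.1101, 0.1606]
tool_rot: [0.154, 0.688, -0.152, 0.693]
force: [5.2, -0.8, 4.0]
width: 0.015
t=10.63 pos [0.465  0.1101 0.1606] yawz -0.435 xax [ 0.008  0.001 -1.   ] F [ 5.2 -0.8  4. ] M [-0.07 -0.53 -0.17] w 0.0150 q [ 0.05  0.09  1.87  0.    1.17 -1.09]
```

View pics/t3.png

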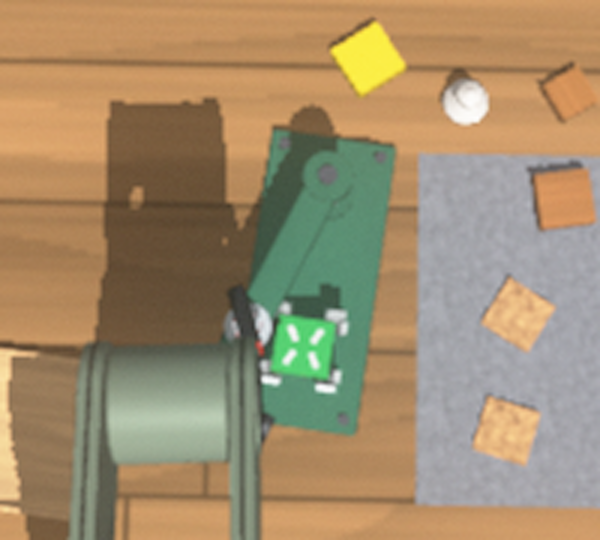

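```bash
python3 -m jog '[{"hand":10,"tx":0,"ty":24.6,"tz":1.3,"ax":6,"ay":0,"az":0},{"hand":10,"tx":0,"ty":48.9,"tz":5.1,"ax":12,"ay":0,"az":0},{"hand":10,"tx":0,"ty":72.6,"tz":11.5,"ax":18,"ay":0,"az":0},{"hand":10,"tx":0,"ty":95.6,"tz":20.3,"ax":24,"ay":0,"az":0},{"hand":10,"tx":0,"ty":117.5,"tz":31.5,"ax":30,"ay":0,"az":0},{"hand":10,"tx":0,"ty":138.1,"tz":44.9,"ax":36,"ay":0,"az":0},{"hand":10,"tx":0,"ty":157.2,"tz":60.4,"ax":42,"ay":0,"az":0},{"hand":10,"tx":0,"ty":174.6,"tz":77.8,"ax":48,"ay":0,"az":0}]' 30;  python3 - <<'E'
from h import *
st()
p=env.sense()['position'][:2]-np.array([.6738,.0089]); print(np.linalg.norm(p),np.pi-.12-np.arctan2(p[1],p[0]))
E
```

```text
t: 11.35
position: [0.6078, 0.2296, 0.1606]
tool_rot: [0.419, 0.565, -0.423, 0.571]
force: [0.4, -15.9, 9.4]
width: 0.0151
t=11.35 pos [0.6078 0.2296 0.1606] yawz -1.276 xax [ 0.003 -0.008 -1.   ] F [  0.4 -15.9   9.4] M [-2.31 -0.18  0.16] w 0.0151 q [ 0.23  0.44  1.43 -0.01  1.28 -0.06]
0.23036874502251983 1.1604149215758506
```

```bash
python3 - <<'E'
from h import *
a=np.pi-.12-1.35; plan(.6738+.231*np.cos(a),.0089+.231*np.sin(a),.160,-.12-1.35)
E
```

```text
t=11.35 T [ 0.7 43.5  3.7] A [11.11  0.51 -0.08] q6=-0.06 rows>=2
```

```bash
python3 -m jog '[{"hand":10,"tx":0,"ty":15,"tz":6,"ax":4,"ay":0,"az":0},{"hand":10,"tx":0,"ty":30,"tz":6,"ax":8,"ay":0,"az":0},{"hand":10,"tx":0,"ty":44,"tz":7,"ax":11,"ay":0,"az":0},{"hand":10,"tx":0,"ty":44,"tz":7,"ax":11,"ay":0,"az":0}]' 30;  python3 - <<'E'
from h import *
st()
p=env.sense()['position'][:2]-np.array([.6738,.0089]); print(np.linalg.norm(p),np.pi-.12-np.arctan2(p[1],p[0]))
save('top','t4',(130,310,130,380),3)
E
```

```text
t: 11.68
position: [0.653, 0.2381, 0.1607]
tool_rot: [0.474, 0.524, -0.472, 0.528]
force: [2.2, -3.0, 6.4]
width: 0.0152
t=11.68 pos [0.653  0.2381 0.1607] yawz -1.466 xax [ 0.005 -0.002 -1.   ] F [ 2.2 -3.   6.4] M [-0.71 -0.25 -0.  ] w 0.0152 q [ 0.23  0.53  1.3  -0.    1.31  0.12]
0.23013177714972868 1.360149857747115
```

View pics/t4.png

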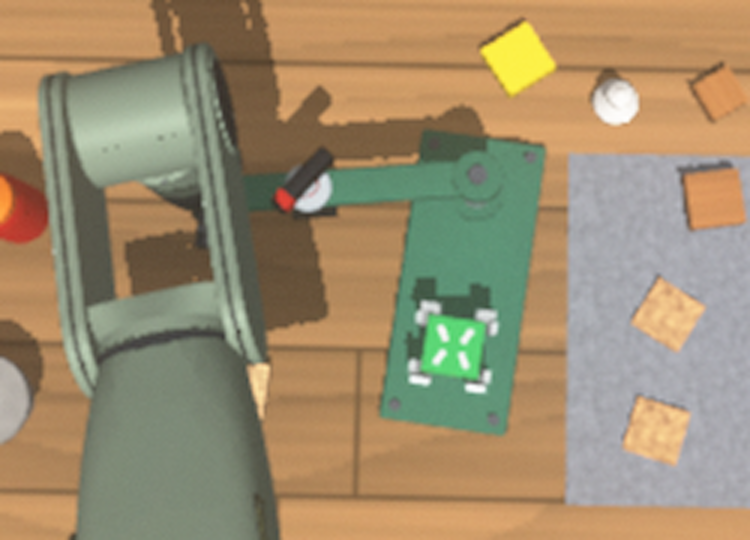

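```bash
python3 -m jog '[{"hand":45,"tx":0,"ty":0,"tz":0,"ax":0,"ay":0,"az":0},{"hand":45,"tx":0,"ty":0,"tz":0,"ax":0,"ay":0,"az":0},{"hand":45,"tx":0,"ty":0,"tz":0,"ax":0,"ay":0,"az":0},{"hand":45,"tx":-40,"ty":0,"tz":0,"ax":0,"ay":0,"az":0},{"hand":45,"tx":-80,"ty":0,"tz":0,"ax":0,"ay":0,"az":0},{"hand":85,"tx":-130,"ty":0,"tz":0,"ax":0,"ay":0,"az":0},{"hand":85,"tx":-140,"ty":0,"tz":0,"ax":0,"ay":0,"az":0},{"hand":85,"tx":-140,"ty":0,"tz":0,"ax":0,"ay":0,"az":0}]' 40;  python3 - <<'E'
from h import *
st(); plan(.51,.05,.30,-1.69)
E
```

```text
t: 12.4
position: [0.6513, 0.2411, 0.3061]
tool_rot: [0.476, 0.524, -0.469, 0.528]
force: [-0.2, 0.6, 0.6]
width: 0.0791
t=12.40 pos [0.6513 0.2411 0.3061] yawz -1.462 xax [ 0.011  0.003 -1.   ] F [-0.2  0.6  0.6] M [-0.01 -0.02  0.02] w 0.0791 q [0.23 0.42 1.15 0.   1.56 0.12]
t=12.40 T [   3.9 -161.2  174.7] A [13.05 -0.2  -0.62] q6=0.12 rows>=6
```

```bash
python3 -m jog '[{"hand":85,"tx":4,"ty":-161,"tz":175,"ax":13,"ay":0,"az":-0.5},{"hand":85,"tx":4,"ty":-161,"tz":175,"ax":13,"ay":0,"az":-0.5},{"hand":85,"tx":4,"ty":-161,"tz":175,"ax":13,"ay":0,"az":-0.5},{"hand":85,"tx":4,"ty":-161,"tz":175,"ax":13,"ay":0,"az":-0.5},{"hand":85,"tx":4,"ty":-161,"tz":175,"ax":13,"ay":0,"az":-0.5},{"hand":85,"tx":4,"ty":-161,"tz":175,"ax":13,"ay":0,"az":-0.5},{"hand":85,"tx":4,"ty":-161,"tz":175,"ax":13,"ay":0,"az":-0.5},{"hand":85,"tx":4,"ty":-161,"tz":175,"ax":13,"ay":0,"az":-0.5}]' 40;  python3 - <<'E'
from h import *
st(); cal=env.get_calibration('wrist'); print(np.array(cal['world_from_camera']).round(4)); save('wrist','w9')
for n in ['pocket','finished_mid','column_axis']:
    for d in env.tip_of('wrist',n)[:3]:
        p=world('wrist',d['location'],cal); print(n,round(d['conf'],2),p.round(4),np.round(proj('wrist',p,cal)))
m=env.outline_of('wrist','finished_mid')[0]['mask']; pts=np.argwhere(m)[:,::-1].astype(np.float32); print(len(pts),cv2.minAreaRect(pts))
E
```

```text
t: 13.07
position: [0.5062, 0.0481, 0.2929]
tool_rot: [-0.526, -0.472, 0.532, -0.466]
force: [-0.3, 0.0, 0.7]
width: 0.0848
t=13.07 pos [0.5062 0.0481 0.2929] yawz -1.692 xax [-0.012  0.001 -1.   ] F [-0.3  0.   0.7] M [ 0.02 -0.07 -0.01] w 0.0848 q [-0.08  0.04  1.64  0.    1.48  0.05]
[[ 0.9926 -0.1134 -0.0434  0.5163]
 [-0.1207 -0.9594 -0.2551  0.1133]
 [-0.0127  0.2584 -0.966   0.4192]
 [ 0.      0.      0.      1.    ]]
finished_mid 0.77 [0.5125 0.0265 0.039 ] [290. 196.]
column_axis 0.69 [0.6709 0.0087 0.0181] [436. 191.]
3428 ((294.10589599609375, 197.40016174316406), (56.857765197753906, 63.531349182128906), 1.6846843957901)
```

View pics/w9.png

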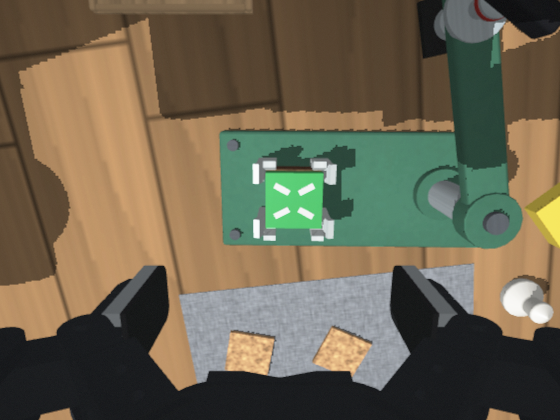

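```bash
python3 - <<'E'
from h import *
save('wrist','w10',(140,260,210,370),5)
cal=env.get_calibration('wrist'); st()
im=env.snapshot('wrist').astype(int); r,g,b=im[...,0],im[...,1],im[...,2]
m=((g>110)&(r<90)&(b<100)); m[:150]=0;m[250:]=0;m[:,:240]=0;m[:,350:]=0
n,l,s,c=cv2.connectedComponentsWithStats(m.astype(np.uint8)); i=1+np.argmax(s[1:,4]); print(s[i])
pts=np.argwhere(l==i)[:,::-1].astype(np.float32)
w=np.array([ray('wrist',u,v,.061,cal)[:2] for u,v in pts]).astype(np.float32); rr=cv2.minAreaRect(w*1000); print('top mm',rr, w.mean(0))
E
```

```text
t=13.37 pos [0.5081 0.0496 0.2938] yawz -1.688 xax [-0.011  0.    -1.   ] F [-1.3 -0.2  0.4] M [ 0.01 -0.03  0.03] w 0.0847 q [-0.07  0.04  1.63 -0.    1.48  0.05]
[263 173  58   2  58]
top mm ((518.8331298828125, 54.599727630615234), (0.9623067378997803, 55.31755447387695), 82.3629379272461) [0.518853   0.05461375]
```

View pics/w10.png

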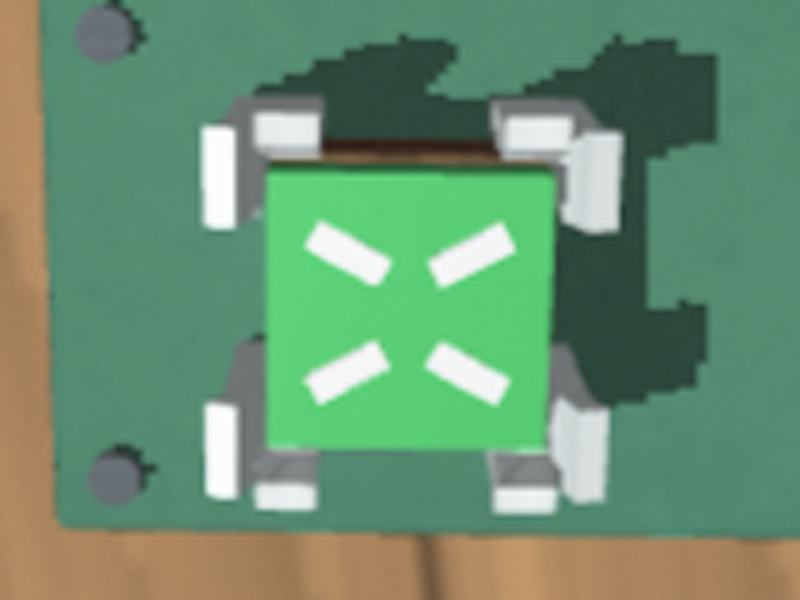

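```bash
python3 - <<'E'
from h import *
cal=env.get_calibration('wrist')
c=[ray('wrist',u,v,.061,cal)[:2] for u,v in [(263.4,174),(321,175),(319.6,230),(263.6,229.8)]]
c=np.array(c);print(c.round(4),c.mean(0).round(4),[np.linalg.norm(c[i]-c[i-1]).round(4) for i in range(4)])
for i,j in [(0,1),(3,2)]: d=c[j]-c[i]; print(np.arctan2(d[1],d[0]))
print(ray('wrist',210+409/5,140+305/5,.066,cal))
for a,b in [((210+48/5,140+60/5),(210+60/5,140+525/5))]: print([ray('wrist',*q,.015,cal).round(4) for q in (a,b)])
E
```

```text
[[ 0.4917  0.0576]
 [ 0.5471  0.0502]
 [ 0.5408 -0.0055]
 [ 0.4846  0.0011]] [0.5161 0.0258] [np.float64(0.0569), np.float64(0.0559), np.float64(0.0561), np.float64(0.0566)]
-0.13290085603901572
-0.1173738770092335
[0.51620608 0.02882758 0.066     ]
[array([0.4444, 0.0795, 0.015 ]), array([ 0.4302, -0.0263,  0.015 ])]
```

```bash
python3 - <<'E'
from h import *
plan(.5155,.0265,.12,-1.693)
E
```

```text
t=13.42 T [173.7  12.   21.8] A [0.27 0.06 0.62] q6=0.05 rows>=5
```

```bash
python3 -m jog '[{"hand":85,"tx":35,"ty":10,"tz":22,"ax":0.3,"ay":0,"az":0.6},{"hand":85,"tx":75,"ty":10,"tz":22,"ax":0.3,"ay":0,"az":0.6},{"hand":85,"tx":110,"ty":10,"tz":22,"ax":0.3,"ay":0,"az":0.6},{"hand":85,"tx":145,"ty":10,"tz":22,"ax":0.3,"ay":0,"az":0.6},{"hand":85,"tx":165,"ty":10,"tz":22,"ax":0.3,"ay":0,"az":0.6},{"hand":85,"tx":174,"ty":10,"tz":22,"ax":0.3,"ay":0,"az":0.6},{"hand":85,"tx":174,"ty":10,"tz":22,"ax":0.3,"ay":0,"az":0.6},{"hand":85,"tx":174,"ty":10,"tz":22,"ax":0.3,"ay":0,"az":0.6}]' 40;  python3 - <<'E'
from h import *
st(); plan(.5155,.0265,.045,-1.693);save('wrist','w11')
E
```

```text
t: 14.08
position: [0.514, 0.0258, 0.1206]
tool_rot: [-0.53, -0.468, 0.53, -0.469]
force: [0.6, -0.7, 0.4]
width: 0.085
t=14.08 pos [0.514  0.0258 0.1206] yawz -1.695 xax [ 0.001 -0.001 -1.   ] F [ 0.6 -0.7  0.4] M [-0.01  0.02 -0.03] w 0.0850 q [-0.12  0.23  1.81 -0.    1.11  0.01]
t=14.08 T [75.6  1.4 -0.9] A [-0.09  0.06 -0.05] q6=0.01 rows>=2
```

View pics/w11.png

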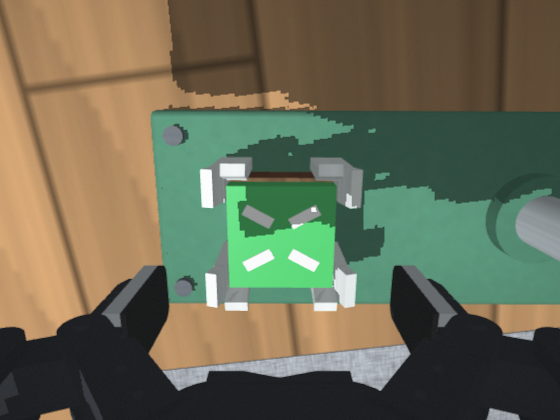

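```bash
python3 -m jog '[{"hand":85,"tx":20,"ty":1.4,"tz":-1,"ax":0,"ay":0,"az":0},{"hand":85,"tx":35,"ty":1.4,"tz":-1,"ax":0,"ay":0,"az":0},{"hand":85,"tx":50,"ty":1.4,"tz":-1,"ax":0,"ay":0,"az":0},{"hand":85,"tx":62,"ty":1.4,"tz":-1,"ax":0,"ay":0,"az":0},{"hand":85,"tx":70,"ty":1.4,"tz":-1,"ax":0,"ay":0,"az":0},{"hand":85,"tx":70,"ty":1.4,"tz":-1,"ax":0,"ay":0,"az":0}]' 40;  python3 - <<'E'
from h import *
st(); plan(.5155,.0265,.045,-1.693);save('wrist','w12')
E
```

```text
t: 14.63
position: [0.5144, 0.0264, 0.0495]
tool_rot: [-0.53, -0.468, 0.531, -0.468]
force: [-0.2, -0.4, 0.1]
width: 0.0849
t=14.63 pos [0.5144 0.0264 0.0495] yawz -1.695 xax [-0.001 -0.001 -1.   ] F [-0.2 -0.4  0.1] M [-0.01  0.01 -0.  ] w 0.0849 q [-0.12  0.34  1.84 -0.    0.96  0.01]
t=14.63 T [ 4.5  1.1 -0.2] A [-0.12  0.07  0.06] q6=0.01 rows>=1
```

View pics/w12.png

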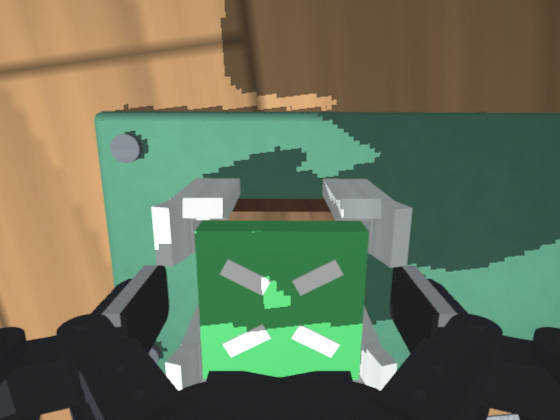

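```bash
python3 -m jog '[{"hand":85,"tx":7,"ty":1,"tz":0,"ax":0,"ay":0,"az":0},{"hand":50,"tx":7,"ty":1,"tz":0,"ax":0,"ay":0,"az":0},{"hand":50,"tx":7,"ty":1,"tz":0,"ax":0,"ay":0,"az":0},{"hand":50,"tx":7,"ty":1,"tz":0,"ax":0,"ay":0,"az":0},{"hand":50,"tx":7,"ty":1,"tz":0,"ax":0,"ay":0,"az":0},{"hand":50,"tx":7,"ty":1,"tz":0,"ax":0,"ay":0,"az":0},{"hand":50,"tx":7,"ty":1,"tz":0,"ax":0,"ay":0,"az":0}]' 60;  python3 - <<'E'
from h import *
st()
E
```

```text
t: 15.27
position: [0.5163, 0.0261, 0.0436]
tool_rot: [0.53, 0.467, -0.53, 0.469]
force: [1.1, -0.5, 3.0]
width: 0.0554
t=15.27 pos [0.5163 0.0261 0.0436] yawz -1.695 xax [ 0.001 -0.001 -1.   ] F [ 1.1 -0.5  3. ] M [0.08 0.02 0.05] w 0.0554 q [-0.12  0.35  1.84 -0.    0.95  0.01]
```

```bash
python3 -m jog '[{"hand":50,"tx":-15,"ty":0,"tz":0,"ax":0,"ay":0,"az":0},{"hand":50,"tx":-35,"ty":0,"tz":0,"ax":0,"ay":0,"az":0},{"hand":50,"tx":-60,"ty":0,"tz":0,"ax":0,"ay":0,"az":0},{"hand":50,"tx":-95,"ty":0,"tz":0,"ax":0,"ay":0,"az":0},{"hand":50,"tx":-130,"ty":0,"tz":0,"ax":0,"ay":0,"az":0},{"hand":50,"tx":-130,"ty":0,"tz":0,"ax":0,"ay":0,"az":0}]' 60;  python3 - <<'E'
from h import *
st(); save('wrist','w13'); save('top','t5',(220,320,130,250),5)
E
```

```text
t: 15.77
position: [0.5205, 0.0259, 0.1803]
tool_rot: [0.533, 0.464, -0.527, 0.472]
force: [2.9, 0.8, -0.6]
width: 0.0554
t=15.77 pos [0.5205 0.0259 0.1803] yawz -1.695 xax [ 0.014 -0.003 -1.   ] F [ 2.9  0.8 -0.6] M [-0.04 -0.09 -0.02] w 0.0554 q [-0.12  0.15  1.75 -0.    1.22  0.01]
```

View pics/w13.png

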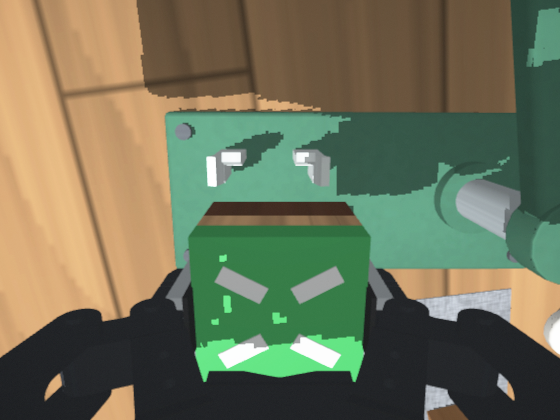

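View pics/t5.png

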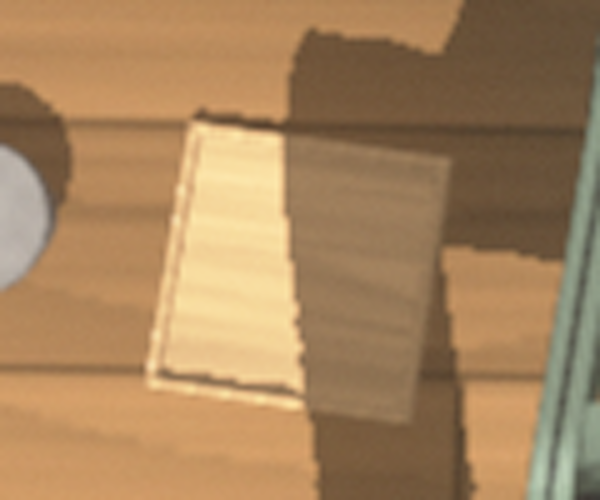

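```bash
python3 - <<'E'
from h import *
c=np.array([ray('top',130+u/5,220+v/5,.016) for u,v in [(192,120),(450,158),(410,422),(148,385)]]);print(c.round(3),c.mean(0).round(4),[np.linalg.norm(c[i]-c[i-1]).round(3) for i in range(4)])
d=c[1]-c[0];yaw=np.arctan2(d[1],d[0]);print(yaw)
m=c.mean(0)
plan(m[0],m[1],.16,yaw)
E
```

```text
[[0.515 0.368 0.016]
 [0.495 0.211 0.016]
 [0.338 0.229 0.016]
 [0.357 0.387 0.016]] [0.4263 0.2987 0.016 ] [np.float64(0.159), np.float64(0.158), np.float64(0.158), np.float64(0.158)]
-1.6976513034064171
t=15.87 T [  13.8 -123.4 -259.1] A [ 0.15  0.06 -0.21] q6=0.01 rows>=7
```

```bash
python3 -m jog '[{"hand":50,"tx":14,"ty":-123,"tz":-259,"ax":0,"ay":0,"az":0},{"hand":50,"tx":14,"ty":-123,"tz":-259,"ax":0,"ay":0,"az":0},{"hand":50,"tx":14,"ty":-123,"tz":-259,"ax":0,"ay":0,"az":0},{"hand":50,"tx":14,"ty":-123,"tz":-259,"ax":0,"ay":0,"az":0},{"hand":50,"tx":14,"ty":-123,"tz":-259,"ax":0,"ay":0,"az":0},{"hand":50,"tx":14,"ty":-123,"tz":-259,"ax":0,"ay":0,"az":0},{"hand":50,"tx":14,"ty":-123,"tz":-259,"ax":0,"ay":0,"az":0},{"hand":50,"tx":14,"ty":-123,"tz":-259,"ax":0,"ay":0,"az":0}]' 60;  python3 - <<'E'
from h import *
st(); plan(.4263,.2987,.042,-1.6977)
save('wrist','w14')
E
```

```text
t: 16.53
position: [0.4209, 0.3032, 0.1557]
tool_rot: [-0.527, -0.471, 0.53, -0.468]
force: [0.0, -0.1, -1.2]
width: 0.0551
t=16.53 pos [0.4209 0.3032 0.1557] yawz -1.689 xax [-0.007 -0.    -1.   ] F [ 0.  -0.1 -1.2] M [-0.04  0.   -0.02] w 0.0551 q [0.46 0.19 1.77 0.   1.19 0.57]
t=16.53 T [113.7   6.6   3.7] A [0.52 0.07 0.37] q6=0.57 rows>=3
```

View pics/w14.png

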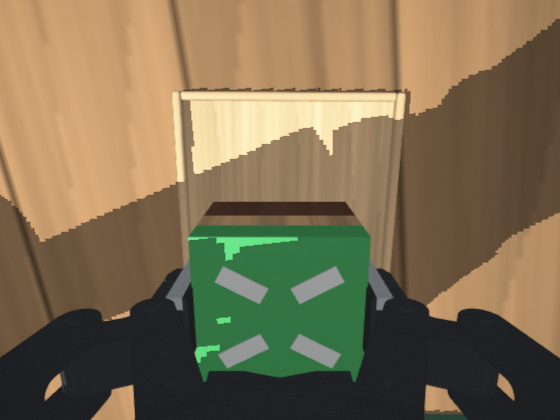

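```bash
python3 -m jog '[{"hand":50,"tx":35,"ty":4,"tz":3,"ax":0,"ay":0,"az":0},{"hand":50,"tx":70,"ty":4,"tz":3,"ax":0,"ay":0,"az":0},{"hand":50,"tx":95,"ty":4,"tz":3,"ax":0,"ay":0,"az":0},{"hand":50,"tx":108,"ty":4,"tz":3,"ax":0,"ay":0,"az":0},{"hand":50,"tx":113,"ty":4,"tz":3,"ax":0,"ay":0,"az":0},{"hand":50,"tx":113,"ty":4,"tz":3,"ax":0,"ay":0,"az":0}]' 60;  python3 - <<'E'
from h import *
st(); plan(.4263,.2987,.035,-1.6977)
E
```

```text
t: 17.08
position: [0.4274, 0.2929, 0.0429]
tool_rot: [-0.528, -0.468, 0.533, -0.467]
force: [0.5, -0.4, -0.3]
width: 0.0554
t=17.08 pos [0.4274 0.2929 0.0429] yawz -1.696 xax [-0.006 -0.004 -1.   ] F [ 0.5 -0.4 -0.3] M [ 0.03 -0.02 -0.  ] w 0.0554 q [ 0.43  0.36  1.83 -0.    0.96  0.56]
t=17.08 T [ 7.9 -1.7 -5.7] A [0.07 0.28 0.3 ] q6=0.56 rows>=1
```

```bash
python3 -m jog '[{"hand":50,"tx":4,"ty":0,"tz":-3,"ax":0,"ay":0.2,"az":0.2},{"hand":50,"tx":8,"ty":0,"tz":-3,"ax":0,"ay":0.2,"az":0.2},{"hand":50,"tx":8,"ty":0,"tz":-3,"ax":0,"ay":0.2,"az":0.2}]' 60;  python3 - <<'E'
from h import *
st()
E
python3 -m jog '[{"hand":70,"tx":0,"ty":0,"tz":0,"ax":0,"ay":0,"az":0},{"hand":85,"tx":0,"ty":0,"tz":0,"ax":0,"ay":0,"az":0},{"hand":85,"tx":0,"ty":0,"tz":0,"ax":0,"ay":0,"az":0},{"hand":85,"tx":-20,"ty":0,"tz":0,"ax":0,"ay":0,"az":0},{"hand":85,"tx":-50,"ty":0,"tz":0,"ax":0,"ay":0,"az":0},{"hand":85,"tx":-90,"ty":0,"tz":0,"ax":0,"ay":0,"az":0},{"hand":85,"tx":-130,"ty":0,"tz":0,"ax":0,"ay":0,"az":0},{"hand":85,"tx":-170,"ty":0,"tz":0,"ax":0,"ay":0,"az":0}]' 60;  python3 - <<'E'
from h import *
st(); save('wrist','w15')
E
```

```text
t: 17.33
position: [0.4302, 0.298, 0.0381]
tool_rot: [0.532, 0.467, -0.528, 0.468]
force: [-0.0, -0.1, -1.5]
width: 0.0554
t=17.33 pos [0.4302 0.298  0.0381] yawz -1.695 xax [ 0.005  0.002 -1.   ] F [-0.  -0.1 -1.5] M [-0.   -0.04  0.01] w 0.0554 q [0.44 0.37 1.83 0.   0.94 0.56]
t: 18.0
position: [0.4287, 0.2975, 0.2098]
tool_rot: [0.532, 0.468, -0.528, 0.468]
force: [1.0, 0.9, -0.5]
width: 0.0852
t=18.00 pos [0.4287 0.2975 0.2098] yawz -1.695 xax [ 0.004  0.002 -1.   ] F [ 1.   0.9 -0.5] M [ 0.   -0.02 -0.01] w 0.0852 q [0.44 0.13 1.72 0.   1.29 0.56]
```

View pics/w15.png

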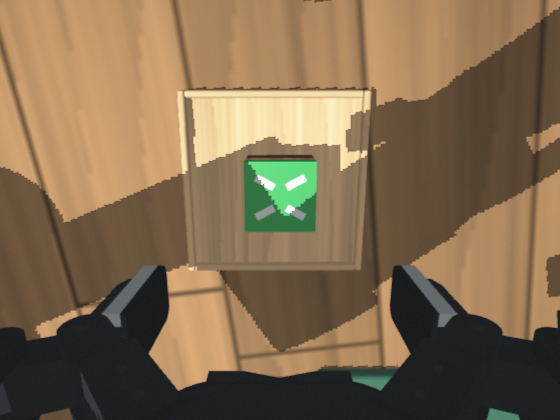

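```bash
python3 - <<'E'
from h import *
plan(.58,-.19,.38,-1.69)
E
```

```text
t=18.05 T [-162.   208.6  466.5] A [-0.27 -0.67 -1.05] q6=0.56 rows>=13
```

```bash
python3 -m jog '[{"hand":85,"tx":-162,"ty":208,"tz":466,"ax":0,"ay":0,"az":0},{"hand":85,"tx":-162,"ty":208,"tz":466,"ax":0,"ay":0,"az":0},{"hand":85,"tx":-162,"ty":208,"tz":466,"ax":0,"ay":0,"az":0},{"hand":85,"tx":-162,"ty":208,"tz":466,"ax":0,"ay":0,"az":0},{"hand":85,"tx":-162,"ty":208,"tz":466,"ax":0,"ay":0,"az":0},{"hand":85,"tx":-162,"ty":208,"tz":466,"ax":0,"ay":0,"az":0},{"hand":85,"tx":-162,"ty":208,"tz":466,"ax":0,"ay":0,"az":0},{"hand":85,"tx":-162,"ty":208,"tz":466,"ax":0,"ay":0,"az":0}]' 60;  python3 - <<'E'
from h import *
plan(.58,-.19,.38,-1.69)
E
```

```text
t: 18.72
position: [0.5214, -0.0084, 0.3095]
tool_rot: [0.532, 0.467, -0.528, 0.469]
force: [0.9, -0.3, 0.1]
width: 0.0848
t=18.72 T [-70.4  81.  172.8] A [-0.29 -0.13 -0.3 ] q6=-0.06 rows>=5
```

```bash
python3 -m jog '[{"hand":85,"tx":-70,"ty":81,"tz":173,"ax":0,"ay":0,"az":0},{"hand":85,"tx":-70,"ty":81,"tz":173,"ax":0,"ay":0,"az":0},{"hand":85,"tx":-70,"ty":81,"tz":173,"ax":0,"ay":0,"az":0},{"hand":85,"tx":-70,"ty":81,"tz":173,"ax":0,"ay":0,"az":0},{"hand":85,"tx":-70,"ty":81,"tz":173,"ax":0,"ay":0,"az":0},{"hand":85,"tx":-70,"ty":81,"tz":173,"ax":0,"ay":0,"az":0},{"hand":85,"tx":-70,"ty":81,"tz":173,"ax":0,"ay":0,"az":0}]' 60;  python3 - <<'E'
from h import *
st(); save('wrist','w16',None,1.4)
import json
c=env.get_calibration('wrist'); c['world_from_camera']=np.array(c['world_from_camera']).tolist(); json.dump(c,open('cal16.json','w'))
E
```

```text
t: 19.3
position: [0.5803, -0.1904, 0.3788]
tool_rot: [0.533, 0.466, -0.529, 0.468]
force: [0.3, 0.1, -0.5]
width: 0.0851
t=19.30 pos [ 0.5803 -0.1904  0.3788] yawz -1.698 xax [ 0.005  0.001 -1.   ] F [ 0.3  0.1 -0.5] M [0.01 0.04 0.01] w 0.0851 q [-0.46  0.22  1.27  0.    1.66 -0.33]
```

View pics/w16.png

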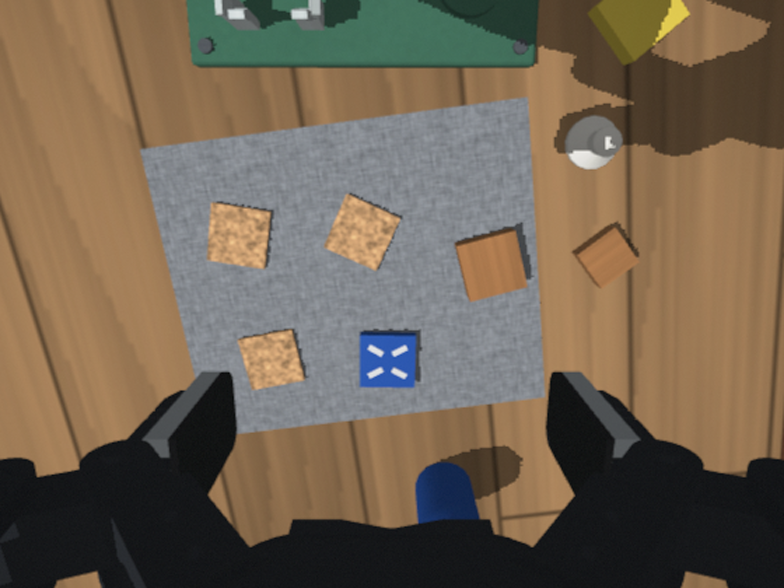

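```bash
cat >> h.py <<'E'
import json
def fit(im,cal,u,v,z,tol=38,cam='wrist'):
    lab=cv2.cvtColor(im,cv2.COLOR_RGB2LAB).astype(int)
    m=np.zeros((im.shape[0]+2,im.shape[1]+2),np.uint8)
    hsv=cv2.cvtColor(im,cv2.COLOR_RGB2HSV).astype(int)
    ref=np.median(lab[int(v)-3:int(v)+4,int(u)-3:int(u)+4].reshape(-1,3),axis=0)
    d=np.abs(lab-ref); k=((d[...,1]+d[...,2])<tol)&(d[...,0]<70)
    w=np.zeros(k.shape,bool); w[max(0,int(v)-60):int(v)+60,max(0,int(u)-60):int(u)+60]=1
    k=(k&w).astype(np.uint8); k=cv2.morphologyEx(k,cv2.MORPH_OPEN,np.ones((3,3),np.uint8)); k=cv2.morphologyEx(k,cv2.MORPH_CLOSE,np.ones((5,5),np.uint8))
    n,l,s,c=cv2.connectedComponentsWithStats(k); i=l[int(v),int(u)]
    pts=np.argwhere(l==i)[:,::-1].astype(float)
    W=np.array([ray(cam,a,b,z,cal)[:2] for a,b in pts]).astype(np.float32)
    rr=cv2.minAreaRect(W*1000)
    ang=np.deg2rad(rr[2])
    ang=(ang+np.pi/4)%(np.pi/2)-np.pi/4
    print('px',s[i],'centre',np.round(rr[0],1),'mean',(W.mean(0)*1000).round(1),'size',np.round(rr[1],1),'ang %.3f'%ang)
    return rr
E
python3 - <<'E'
from h import *
im=env.snapshot('wrist'); cal=env.get_calibration('wrist')
cv2.imwrite('pics/w16c.png',cv2.resize(np.ascontiguousarray(im[130:230,310:480,::-1]),None,fx=4,fy=4))
k=1/1.4
for n,u,v,z in [('block',491,270,.022),('small',605,258,.022),('corkA',240,235,.006),('corkB',362,232,.006),('corkC',272,360,.006),('plate',390,362,.012)]:
    print(n); fit(im,cal,u*k,v*k,z)
E
```

```text
block
px [ 326  166   52   51 1894] centre [ 671.8 -235.7] mean [ 671.8 -235.4] size [58.4 58.2] ang 0.137
small
px [  381   124   111   120 12913] centre [ 785.  -242.3] mean [ 784.6 -239.2] size [141.3 178. ] ang 0.001
corkA
px [ 148  146   46   48 1821] centre [ 435.2 -179.3] mean [ 435.1 -178.9] size [57.7 57.4] ang -0.290
corkB
px [ 232  140   55   55 1826] centre [ 553.1 -190.9] mean [ 553.2 -190.6] size [57.4 57.6] ang -0.552
corkC
px [ 170  237   48   43 1524] centre [ 443.3 -308.3] mean [ 443.3 -308.2] size [58.  58.5] ang 0.071
plate
px [ 258  239   40   40 1551] centre [ 562.2 -321.7] mean [ 561.9 -321.1] size [59.1 55.4] ang -0.138
```

View pics/w16c.png

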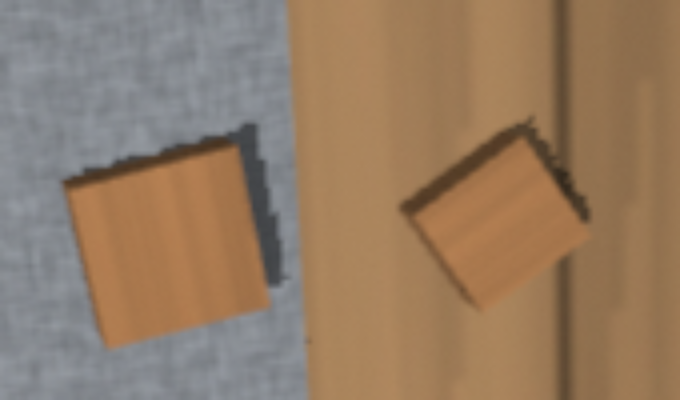

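```bash
python3 - <<'E'
from h import *
plan(.672,-.2365,.12,-1.434)
E
```

```text
t=19.40 T [257.8  97.2  37.8] A [-14.95  -0.16  -0.18] q6=-0.33 rows>=7
```

```bash
python3 -m jog '[{"hand":85,"tx":30,"ty":40,"tz":19,"ax":-7,"ay":0,"az":0},{"hand":85,"tx":60,"ty":70,"tz":30,"ax":-15,"ay":0,"az":0},{"hand":85,"tx":100,"ty":97,"tz":38,"ax":-15,"ay":0,"az":0},{"hand":85,"tx":140,"ty":97,"tz":38,"ax":-15,"ay":0,"az":0},{"hand":85,"tx":180,"ty":97,"tz":38,"ax":-15,"ay":0,"az":0},{"hand":85,"tx":220,"ty":97,"tz":38,"ax":-15,"ay":0,"az":0},{"hand":85,"tx":230,"ty":97,"tz":38,"ax":-15,"ay":0,"az":0},{"hand":85,"tx":230,"ty":97,"tz":38,"ax":-15,"ay":0,"az":0}]' 60;  python3 - <<'E'
from h import *
st(); im=save('wrist','w17'); cal=env.get_calibration('wrist'); fit(im,cal,280,200,.022)
E
```

```text
t: 20.07
position: [0.6669, -0.2329, 0.1388]
tool_rot: [0.464, 0.539, -0.464, 0.528]
force: [-1.2, 0.5, -1.0]
width: 0.0848
t=20.07 pos [ 0.6669 -0.2329  0.1388] yawz -1.431 xax [-0.012  0.01  -1.   ] F [-1.2  0.5 -1. ] M [ 0.   -0.   -0.04] w 0.0848 q [-0.46  0.58  1.26  0.    1.31 -0.6 ]
px [ 245  180   85   80 6059] centre [ 676.2 -240.2] mean [ 673.9 -241.3] size [57.9 56.9] ang 0.141
```

View pics/w17.png

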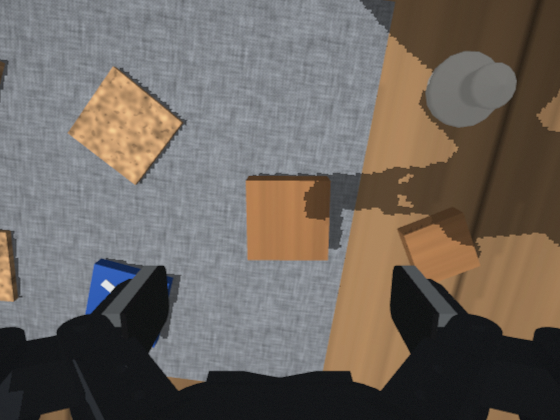

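```bash
python3 -m jog '[{"hand":85,"tx":0,"ty":0,"tz":0,"ax":0,"ay":0,"az":0},{"hand":85,"tx":0,"ty":0,"tz":0,"ax":0,"ay":0,"az":0}]';python3 - <<'E'
from h import *
st(); cal=env.get_calibration('wrist');im=env.snapshot('wrist'); st()
for n,p in [('tl',(247,181)),('tr',(329,181)),('br',(329,260)),('bl',(248,261))]: print(n,ray('wrist',*p,.022,cal).round(4))
fit(im,cal,270,230,.022)
plan(.6735,-.238,.03,-1.431)
E
```

```text
t: 20.28
position: [0.6742, -0.2377, 0.1524]
tool_rot: [0.466, 0.531, -0.462, 0.536]
force: [0.2, 0.7, 0.4]
width: 0.0849
t=20.28 pos [ 0.6742 -0.2377  0.1524] yawz -1.432 xax [ 0.009 -0.001 -1.   ] F [0.2 0.7 0.4] M [0.02 0.02 0.01] w 0.0849 q [-0.46  0.57  1.25  0.    1.31 -0.6 ]
t=20.33 pos [ 0.6744 -0.238   0.1528] yawz -1.433 xax [ 0.01  -0.001 -1.   ] F [ 0.  -0.2 -0.5] M [ 0.05  0.   -0.02] w 0.0853 q [-0.46  0.57  1.25  0.    1.31 -0.6 ]
tl [ 0.6515 -0.2226  0.022 ]
tr [ 0.7082 -0.2148  0.022 ]
br [ 0.7185 -0.2732  0.022 ]
bl [ 0.6592 -0.2821  0.022 ]
px [ 234  170   82   74 5827] centre [ 673.1 -238.9] mean [ 672.6 -238.4] size [56.9 53.7] ang 0.137
t=20.33 T [122.8  -2.1  -0.4] A [-0.09  0.14 -0.56] q6=-0.60 rows>=3
```

```bash
python3 -m jog '[{"hand":85,"tx":40,"ty":-1.5,"tz":0,"ax":0,"ay":0,"az":-0.5},{"hand":85,"tx":75,"ty":-1.5,"tz":0,"ax":0,"ay":0,"az":-0.5},{"hand":85,"tx":100,"ty":-1.5,"tz":0,"ax":0,"ay":0,"az":-0.5},{"hand":85,"tx":115,"ty":-1.5,"tz":0,"ax":0,"ay":0,"az":-0.5},{"hand":85,"tx":123,"ty":-1.5,"tz":0,"ax":0,"ay":0,"az":-0.5},{"hand":85,"tx":123,"ty":-1.5,"tz":0,"ax":0,"ay":0,"az":-0.5},{"hand":85,"tx":123,"ty":-1.5,"tz":0,"ax":0,"ay":0,"az":-0.5}]';python3 - <<'E'
from h import *
st(); plan(.673,-.2385,.02,-1.433)
E
```

```text
t: 20.92
position: [0.6727, -0.2383, 0.0276]
tool_rot: [0.464, 0.533, -0.465, 0.533]
force: [0.5, 0.3, 0.5]
width: 0.0848
t=20.92 pos [ 0.6727 -0.2383  0.0276] yawz -1.433 xax [-0.002 -0.001 -1.   ] F [0.5 0.3 0.5] M [-0.05  0.02  0.  ] w 0.0848 q [-0.46  0.71  1.3  -0.    1.13 -0.6 ]
t=20.92 T [7.6 0.3 0.2] A [-0.02  0.03  0.1 ] q6=-0.60 rows>=1
```

```bash
python3 -m jog '[{"hand":70,"tx":6.5,"ty":0,"tz":0,"ax":0,"ay":0,"az":0},{"hand":60,"tx":6.5,"ty":0,"tz":0,"ax":0,"ay":0,"az":0},{"hand":50,"tx":6.5,"ty":0,"tz":0,"ax":0,"ay":0,"az":0},{"hand":50,"tx":6.5,"ty":0,"tz":0,"ax":0,"ay":0,"az":0},{"hand":50,"tx":6.5,"ty":0,"tz":0,"ax":0,"ay":0,"az":0},{"hand":50,"tx":6.5,"ty":0,"tz":0,"ax":0,"ay":0,"az":0}]' 50;python3 - <<'E'
from h import *
st(); save('wrist','w18')
E
```

```text
t: 21.42
position: [0.6722, -0.2381, 0.0205]
tool_rot: [0.464, 0.534, -0.465, 0.533]
force: [-1.1, -0.2, 4.9]
width: 0.0549
t=21.42 pos [ 0.6722 -0.2381  0.0205] yawz -1.433 xax [-0.002 -0.    -1.   ] F [-1.1 -0.2  4.9] M [-0.03 -0.02  0.01] w 0.0549 q [-0.46  0.72  1.3  -0.    1.12 -0.6 ]
```

View pics/w18.png

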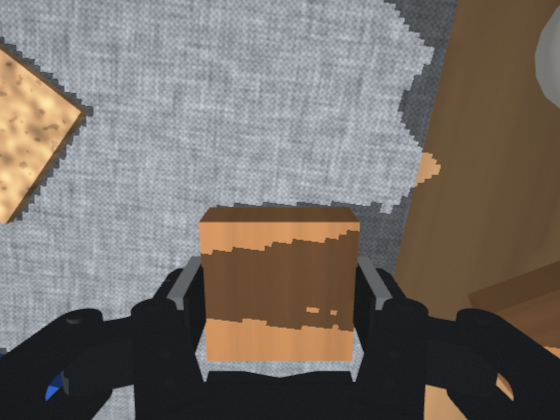

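```bash
python3 -m jog '[{"hand":50,"tx":-40,"ty":0,"tz":0,"ax":0,"ay":0,"az":0},{"hand":50,"tx":-80,"ty":0,"tz":0,"ax":0,"ay":0,"az":0},{"hand":50,"tx":-120,"ty":0,"tz":0,"ax":0,"ay":0,"az":0},{"hand":50,"tx":-140,"ty":0,"tz":0,"ax":0,"ay":0,"az":0},{"hand":50,"tx":-140,"ty":0,"tz":0,"ax":0,"ay":0,"az":0}]' 50;python3 - <<'E'
from h import *
st(); im=save('wrist','w19'); cal=env.get_calibration('wrist')
s=env.sense(); M=R.from_quat(s['tool_rot']).as_matrix()
z=s['position'][2]-.0205+.022
for p in [(200,222),(359,222),(355,360),(206,360)]: print(((M.T@(ray('wrist',*p,z,cal)-s['position']))*1000).round(1))
plan(.5158,.0265,.16,-1.693)
E
```

```text
t: 21.88
position: [0.6756, -0.2395, 0.167]
tool_rot: [0.465, 0.53, -0.464, 0.536]
force: [0.5, -0.8, 0.1]
width: 0.0549
t=21.88 pos [ 0.6756 -0.2395  0.167 ] yawz -1.433 xax [ 0.007 -0.005 -1.   ] F [ 0.5 -0.8  0.1] M [ 0.04 -0.03 -0.03] w 0.0549 q [-0.46  0.56  1.23 -0.    1.34 -0.6 ]
[ -1.6 -26.8 -28.2]
[ -1.5  28.7 -28.2]
[-1.4 30.3 27.8]
[ -1.5 -27.6  27.8]
t=21.93 T [   2.2 -120.2 -284.4] A [14.88  0.15 -0.1 ] q6=-0.60 rows>=8
```

View pics/w19.png

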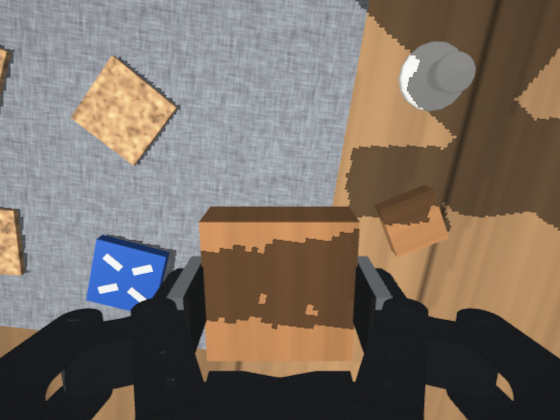

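```bash
python3 - <<'E'
from h import *
cal=env.get_calibration('wrist')
s=env.sense(); M=R.from_quat(s['tool_rot']).as_matrix()
for p in [(191,235),(369,235)]: print(((M.T@(ray('wrist',*p,s['position'][2]+.0174,cal)-s['position']))*1000).round(1))
E
```

```text
[-17.5 -26.3 -28.8]
[-17.4  28.4 -28.8]
```

```bash
python3 -m jog '[{"hand":50,"tx":2,"ty":-120,"tz":-284,"ax":15,"ay":0,"az":0},{"hand":50,"tx":2,"ty":-120,"tz":-284,"ax":15,"ay":0,"az":0},{"hand":50,"tx":2,"ty":-120,"tz":-284,"ax":15,"ay":0,"az":0},{"hand":50,"tx":2,"ty":-120,"tz":-284,"ax":15,"ay":0,"az":0},{"hand":50,"tx":2,"ty":-120,"tz":-284,"ax":15,"ay":0,"az":0},{"hand":50,"tx":2,"ty":-120,"tz":-284,"ax":15,"ay":0,"az":0},{"hand":50,"tx":2,"ty":-120,"tz":-284,"ax":15,"ay":0,"az":0},{"hand":50,"tx":2,"ty":-120,"tz":-284,"ax":15,"ay":0,"az":0}]' 50;python3 - <<'E'
from h import *
st(); plan(.516,.0268,.10,-1.693)
E
```

```text
t: 22.6
position: [0.5081, 0.0314, 0.1544]
tool_rot: [-0.527, -0.473, 0.532, -0.464]
force: [0.4, -0.3, -1.1]
width: 0.0547
t=22.60 pos [0.5081 0.0314 0.1544] yawz -1.692 xax [-0.014  0.003 -1.   ] F [ 0.4 -0.3 -1.1] M [-0.01 -0.01 -0.04] w 0.0547 q [-0.11  0.18  1.79  0.    1.19  0.01]
t=22.60 T [54.3  9.1  3.7] A [ 0.04 -0.1   0.83] q6=0.01 rows>=2
```

```bash
python3 -m jog '[{"hand":50,"tx":20,"ty":2,"tz":2,"ax":0,"ay":0,"az":0},{"hand":50,"tx":30,"ty":2,"tz":2,"ax":0,"ay":0,"az":0},{"hand":50,"tx":30,"ty":2,"tz":2,"ax":0,"ay":0,"az":0},{"hand":50,"tx":30,"ty":2,"tz":2,"ax":0,"ay":0,"az":0}]' 50;python3 - <<'E'
from h import *
st(); plan(.516,.0268,.09,-1.693)
E
```

```text
t: 22.93
position: [0.514, 0.0248, 0.1258]
tool_rot: [-0.528, -0.47, 0.533, -0.465]
force: [0.0, 0.2, -0.5]
width: 0.0547
t=22.93 pos [0.514  0.0248 0.1258] yawz -1.696 xax [-0.01   0.001 -1.   ] F [ 0.   0.2 -0.5] M [ 0.05 -0.01 -0.02] w 0.0547 q [-0.12  0.22  1.8   0.    1.13  0.  ]
t=22.93 T [35.7  2.  -2.3] A [-0.16 -0.    0.57] q6=0.00 rows>=1
```

```bash
python3 -m jog '[{"hand":50,"tx":20,"ty":1.5,"tz":-2,"ax":0,"ay":0,"az":0.5},{"hand":50,"tx":30,"ty":1.5,"tz":-2,"ax":0,"ay":0,"az":0.5},{"hand":50,"tx":30,"ty":1.5,"tz":-2,"ax":0,"ay":0,"az":0.5},{"hand":50,"tx":30,"ty":1.5,"tz":-2,"ax":0,"ay":0,"az":0.5}]' 50;python3 - <<'E'
from h import *
st(); plan(.516,.0268,.0365,-1.693); save('wrist','w20')
E
```

```text
t: 23.27
position: [0.5167, 0.0264, 0.0972]
tool_rot: [0.531, 0.467, -0.53, 0.468]
force: [0.7, -1.2, 0.1]
width: 0.055
t=23.27 pos [0.5167 0.0264 0.0972] yawz -1.696 xax [ 0.001 -0.    -1.   ] F [ 0.7 -1.2  0.1] M [ 0.02 -0.02  0.04] w 0.0550 q [-0.12  0.27  1.81  0.    1.06  0.01]
t=23.27 T [60.7 -0.8 -0.3] A [-0.17 -0.   -0.08] q6=0.01 rows>=2
```

View pics/w20.png

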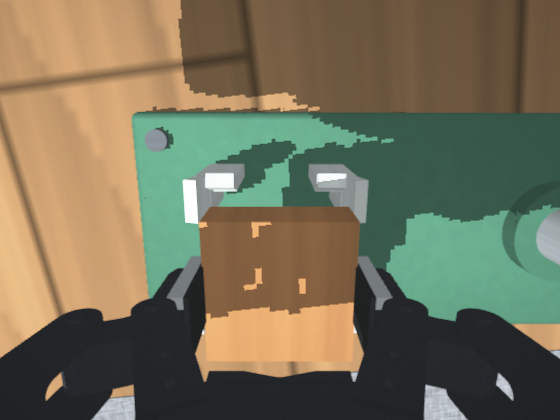

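```bash
python3 -m jog '[{"hand":50,"tx":15,"ty":-0.5,"tz":0,"ax":0,"ay":0,"az":0},{"hand":50,"tx":30,"ty":-0.5,"tz":0,"ax":0,"ay":0,"az":0},{"hand":50,"tx":40,"ty":-0.5,"tz":0,"ax":0,"ay":0,"az":0},{"hand":50,"tx":48,"ty":-0.5,"tz":0,"ax":0,"ay":0,"az":0},{"hand":50,"tx":55,"ty":-0.5,"tz":0,"ax":0,"ay":0,"az":0},{"hand":50,"tx":59,"ty":-0.5,"tz":0,"ax":0,"ay":0,"az":0},{"hand":50,"tx":59,"ty":-0.5,"tz":0,"ax":0,"ay":0,"az":0}]' 50;python3 - <<'E'
from h import *
st()
E
```

```text
t: 23.9
position: [0.5162, 0.0268, 0.038]
tool_rot: [0.531, 0.467, -0.53, 0.468]
force: [-2.9, -0.4, -1.9]
width: 0.0548
t=23.90 pos [0.5162 0.0268 0.038 ] yawz -1.695 xax [ 0.002 -0.    -1.   ] F [-2.9 -0.4 -1.9] M [ 0.09  0.55 -0.15] w 0.0548 q [-0.12  0.36  1.84  0.    0.94  0.01]
```

```bash
python3 -m jog '[{"hand":50,"tx":1.5,"ty":0,"tz":0,"ax":0,"ay":0,"az":0},{"hand":70,"tx":1.5,"ty":0,"tz":0,"ax":0,"ay":0,"az":0},{"hand":75,"tx":1.5,"ty":0,"tz":0,"ax":0,"ay":0,"az":0},{"hand":75,"tx":1.5,"ty":0,"tz":0,"ax":0,"ay":0,"az":0},{"hand":75,"tx":-30,"ty":0,"tz":0,"ax":0,"ay":0,"az":0},{"hand":75,"tx":-70,"ty":0,"tz":0,"ax":0,"ay":0,"az":0},{"hand":85,"tx":-110,"ty":0,"tz":0,"ax":0,"ay":0,"az":0},{"hand":85,"tx":-110,"ty":0,"tz":0,"ax":0,"ay":0,"az":0}]' 50;python3 - <<'E'
from h import *
st(); save('wrist','w21')
E
```

```text
t: 24.57
position: [0.5241, 0.0261, 0.1587]
tool_rot: [0.536, 0.462, -0.524, 0.474]
force: [2.5, 0.2, 0.2]
width: 0.0853
t=24.57 pos [0.5241 0.0261 0.1587] yawz -1.695 xax [ 0.024 -0.003 -1.   ] F [2.5 0.2 0.2] M [-0.01 -0.07 -0.02] w 0.0853 q [-0.12  0.18  1.77  0.    1.17  0.01]
```

View pics/w21.png

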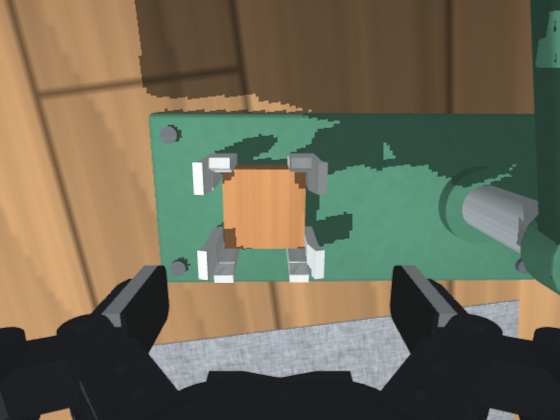

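```bash
python3 - <<'E'
from h import *
plan(.553,-.191,.16,-2.122)
E
```

```text
t=24.62 T [ -3.4  57.5 211.8] A [24.47 -0.25 -1.09] q6=0.01 rows>=6
```

```bash
python3 -m jog '[{"hand":85,"tx":-20,"ty":57,"tz":212,"ax":24.5,"ay":0,"az":0},{"hand":85,"tx":-4,"ty":57,"tz":212,"ax":24.5,"ay":0,"az":0},{"hand":85,"tx":-4,"ty":57,"tz":212,"ax":24.5,"ay":0,"az":0},{"hand":85,"tx":-4,"ty":57,"tz":212,"ax":24.5,"ay":0,"az":0},{"hand":85,"tx":-4,"ty":57,"tz":212,"ax":24.5,"ay":0,"az":0},{"hand":85,"tx":-4,"ty":57,"tz":212,"ax":24.5,"ay":0,"az":0},{"hand":85,"tx":-4,"ty":57,"tz":212,"ax":24.5,"ay":0,"az":0},{"hand":85,"tx":-4,"ty":57,"tz":212,"ax":24.5,"ay":0,"az":0}]';python3 - <<'E'
from h import *
st(); save('wrist','w22')
E
```

```text
t: 25.28
position: [0.5465, -0.1908, 0.1524]
tool_rot: [0.619, 0.344, -0.616, 0.345]
force: [-0.5, -0.1, -0.4]
width: 0.085
t=25.28 pos [ 0.5465 -0.1908  0.1524] yawz -2.124 xax [ 0.003  0.001 -1.   ] F [-0.5 -0.1 -0.4] M [0.02 0.02 0.05] w 0.0850 q [-0.49  0.31  1.63  0.    1.21  0.07]
```

View pics/w22.png

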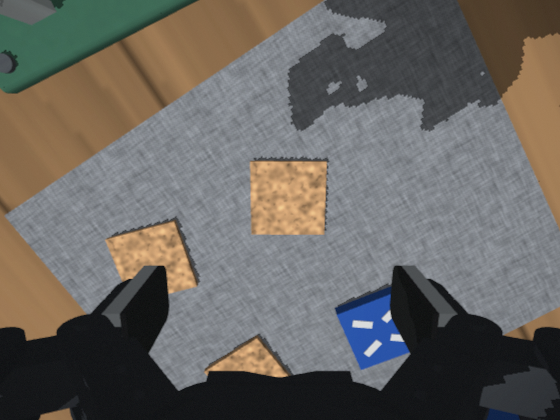

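```bash
python3 - <<'E'
from h import *
cal=env.get_calibration('wrist'); im=env.snapshot('wrist'); st()
save('wrist','w22b',(140,250,230,350),5)
rr=fit(im,cal,288,198,.006)
c=np.array([ray('wrist',*p,.006,cal) for p in [(250,160),(327,160),(325,236),(251,235)]]); print(c.mean(0).round(4)); d=c[1]-c[0]; print(np.arctan2(d[1],d[0]))
x,y=np.array(rr[0])/1000
plan(x,y,.03,-2.122)
E
```

```text
t=25.38 pos [ 0.5463 -0.189   0.1524] yawz -2.122 xax [ 0.003  0.001 -1.   ] F [ 0.8 -0.9 -0.4] M [0.04 0.02 0.04] w 0.0854 q [-0.48  0.31  1.63  0.    1.21  0.07]
px [ 251  162   77   75 5635] centre [ 553.8 -192.2] mean [ 554.1 -191.5] size [57.2 57. ] ang -0.563
[ 0.5539 -0.1914  0.006 ]
-0.5518908154525626
t=25.43 T [122.6   7.8  -0.7] A [ 0.06 -0.12 -0.12] q6=0.07 rows>=3
```

View pics/w22b.png

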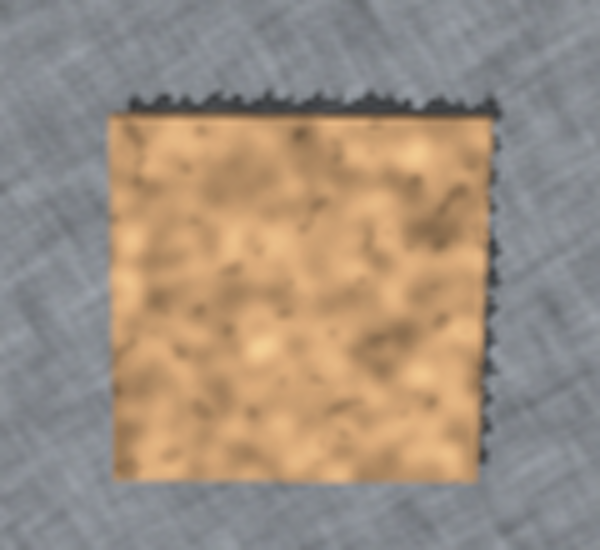

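```bash
python3 -m jog '[{"hand":70,"tx":40,"ty":8,"tz":-0.5,"ax":0,"ay":0,"az":0},{"hand":70,"tx":75,"ty":8,"tz":-0.5,"ax":0,"ay":0,"az":0},{"hand":70,"tx":105,"ty":8,"tz":-0.5,"ax":0,"ay":0,"az":0},{"hand":70,"tx":122,"ty":8,"tz":-0.5,"ax":0,"ay":0,"az":0},{"hand":70,"tx":130,"ty":8,"tz":-0.5,"ax":0,"ay":0,"az":0},{"hand":70,"tx":130,"ty":8,"tz":-0.5,"ax":0,"ay":0,"az":0},{"hand":70,"tx":130,"ty":8,"tz":-0.5,"ax":0,"ay":0,"az":0}]';python3 - <<'E'
from h import *
st(); plan(.5538,-.192,.015,-2.122)
E
```

```text
t: 26.02
position: [0.5549, -0.1936, 0.0237]
tool_rot: [0.618, 0.344, -0.616, 0.346]
force: [0.3, -0.4, 0.1]
width: 0.0701
t=26.02 pos [ 0.5549 -0.1936  0.0237] yawz -2.121 xax [ 0.004 -0.001 -1.   ] F [ 0.3 -0.4  0.1] M [-0.04 -0.03 -0.  ] w 0.0701 q [-0.48  0.5   1.66  0.    0.97  0.07]
t=26.02 T [ 8.7 -1.8 -0.8] A [ 0.04 -0.1  -0.23] q6=0.07 rows>=1
```

```bash
python3 -m jog '[{"hand":61,"tx":3,"ty":-1,"tz":0,"ax":0,"ay":0,"az":0},{"hand":61,"tx":6,"ty":-1,"tz":0,"ax":0,"ay":0,"az":0},{"hand":61,"tx":7,"ty":-1,"tz":0,"ax":0,"ay":0,"az":0},{"hand":61,"tx":7,"ty":-1,"tz":0,"ax":0,"ay":0,"az":0}]';python3 - <<'E'
from h import *
st(); save('wrist','w23')
E
python3 -m jog '[{"hand":61,"tx":2,"ty":0,"tz":0,"ax":0,"ay":0,"az":0},{"hand":61,"tx":2,"ty":0,"tz":0,"ax":0,"ay":0,"az":0},{"hand":61,"tx":2,"ty":0,"tz":0,"ax":0,"ay":0,"az":0}]';
```

```text
t: 26.35
position: [0.5539, -0.1941, 0.0168]
tool_rot: [0.619, 0.344, -0.616, 0.346]
force: [-0.3, 0.4, 0.2]
width: 0.0609
t=26.35 pos [ 0.5539 -0.1941  0.0168] yawz -2.123 xax [ 0.005 -0.001 -1.   ] F [-0.3  0.4  0.2] M [ 0.05 -0.01  0.05] w 0.0609 q [-0.49  0.51  1.67  0.    0.96  0.07]
t: 26.65
position: [0.5535, -0.1939, 0.014]
tool_rot: [0.618, 0.344, -0.616, 0.346]
force: [-0.5, -0.2, -0.5]
width: 0.0609
```

View pics/w23.png

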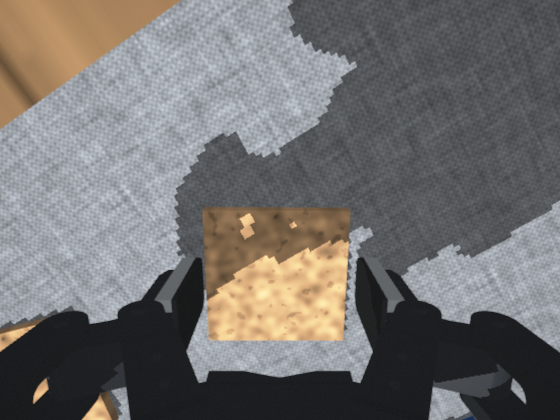

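```bash
python3 -m jog '[{"hand":61,"tx":2,"ty":0,"tz":0,"ax":0,"ay":0,"az":0},{"hand":61,"tx":2,"ty":0,"tz":0,"ax":0,"ay":0,"az":0},{"hand":61,"tx":2,"ty":0,"tz":0,"ax":0,"ay":0,"az":0}]';python3 -m jog '[{"hand":61,"tx":2,"ty":0,"tz":0,"ax":0,"ay":0,"az":0},{"hand":61,"tx":2,"ty":0,"tz":0,"ax":0,"ay":0,"az":0},{"hand":61,"tx":2,"ty":0,"tz":0,"ax":0,"ay":0,"az":0}]'; python3 - <<'E'
from h import *
st()
E
```

```text
t: 26.9
position: [0.5535, -0.1939, 0.012]
tool_rot: [0.618, 0.344, -0.616, 0.346]
force: [-0.3, -0.8, -0.7]
width: 0.061
t: 27.15
position: [0.5537, -0.1939, 0.0118]
tool_rot: [0.618, 0.344, -0.616, 0.346]
force: [-3.3, 1.0, 10.1]
width: 0.0614
t=27.15 pos [ 0.5537 -0.1939  0.0118] yawz -2.123 xax [ 0.003 -0.    -1.   ] F [-3.3  1.  10.1] M [ 0.43  0.85 -0.02] w 0.0614 q [-0.49  0.52  1.67  0.    0.95  0.07]
```

```bash
python3 -m jog '[{"hand":61,"tx":-3.7,"ty":-1,"tz":-1.5,"ax":0,"ay":0,"az":0},{"hand":61,"tx":-3.7,"ty":-1,"tz":-1.5,"ax":0,"ay":0,"az":0},{"hand":52,"tx":-3.7,"ty":-1,"tz":-1.5,"ax":0,"ay":0,"az":0},{"hand":52,"tx":-3.7,"ty":-1,"tz":-1.5,"ax":0,"ay":0,"az":0},{"hand":52,"tx":-3.7,"ty":-1,"tz":-1.5,"ax":0,"ay":0,"az":0},{"hand":52,"tx":-3.7,"ty":-1,"tz":-1.5,"ax":0,"ay":0,"az":0}]' 40; python3 - <<'E'
from h import *
st()
E
```

```text
t: 27.65
position: [0.5541, -0.1922, 0.0146]
tool_rot: [0.619, 0.344, -0.616, 0.346]
force: [-0.7, 1.8, 6.2]
width: 0.0545
t=27.65 pos [ 0.5541 -0.1922  0.0146] yawz -2.123 xax [ 0.005 -0.001 -1.   ] F [-0.7  1.8  6.2] M [0.12 0.12 0.05] w 0.0545 q [-0.48  0.52  1.67  0.    0.95  0.07]
```

```bash
python3 -m jog '[{"hand":52,"tx":-20,"ty":0,"tz":0,"ax":0,"ay":0,"az":0},{"hand":52,"tx":-50,"ty":0,"tz":0,"ax":0,"ay":0,"az":0},{"hand":52,"tx":-90,"ty":0,"tz":0,"ax":0,"ay":0,"az":0},{"hand":52,"tx":-130,"ty":0,"tz":0,"ax":0,"ay":0,"az":0},{"hand":52,"tx":-130,"ty":0,"tz":0,"ax":0,"ay":0,"az":0}]'; python3 - <<'E'
from h import *
st(); save('wrist','w24'); plan(.516,.0268,.14,-1.693)
E
```

```text
t: 28.07
position: [0.5585, -0.1948, 0.1528]
tool_rot: [0.622, 0.339, -0.613, 0.351]
force: [1.1, -0.9, 0.4]
width: 0.0542
t=28.07 pos [ 0.5585 -0.1948  0.1528] yawz -2.123 xax [ 0.019 -0.008 -1.   ] F [ 1.1 -0.9  0.4] M [-0.02 -0.09  0.02] w 0.0542 q [-0.48  0.32  1.61  0.    1.19  0.07]
t=28.12 T [   7.5 -150.6 -166.6] A [-24.62   0.05  -0.9 ] q6=0.07 rows>=6
```

View pics/w24.png

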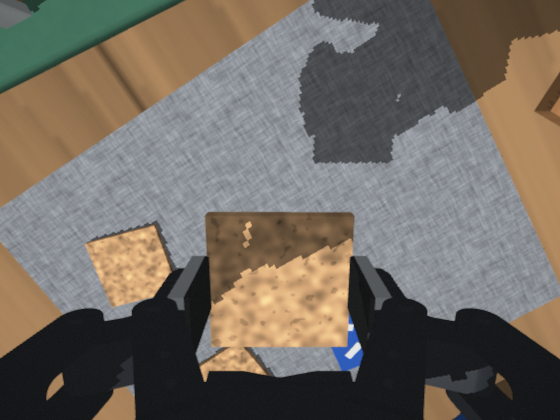

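```bash
cat >> h.py <<'E'
def inhand(dz,pts):
    cal=env.get_calibration('wrist'); s=env.sense(); M=R.from_quat(s['tool_rot']).as_matrix()
    # plane at tool x = -dz (dz above TCP, along tool axis)
    T=np.array(cal['world_from_camera'])
    for u,v in pts:
        d=M.T@(T[:3,:3]@np.array([(u-cal['cx'])/cal['fx'],(v-cal['cy'])/cal['fy'],1])); o=M.T@(T[:3,3]-s['position'])
        p=o+d*((-dz-o[0])/d[0]); print((p*1000).round(1))
E
python3 -c "
from h import *
inhand(-.0086,[(205,213),(355,213),(350,347),(212,347)])"
python3 -m jog '[{"hand":52,"tx":8,"ty":-151,"tz":-167,"ax":-24.6,"ay":0,"az":0},{"hand":52,"tx":8,"ty":-151,"tz":-167,"ax":-24.6,"ay":0,"az":0},{"hand":52,"tx":8,"ty":-151,"tz":-167,"ax":-24.6,"ay":0,"az":0},{"hand":52,"tx":8,"ty":-151,"tz":-167,"ax":-24.6,"ay":0,"az":0},{"hand":52,"tx":8,"ty":-151,"tz":-167,"ax":-24.6,"ay":0,"az":0},{"hand":52,"tx":8,"ty":-151,"tz":-167,"ax":-24.6,"ay":0,"az":0},{"hand":52,"tx":8,"ty":-151,"tz":-167,"ax":-24.6,"ay":0,"az":0},{"hand":52,"tx":8,"ty":-151,"tz":-167,"ax":-24.6,"ay":0,"az":0}]'; python3 - <<'E'
from h import *
st(); plan(.516,.0268,.10,-1.693)
E
```

```text
[  8.6 -27.6 -28.9]
[  8.6  28.7 -29. ]
[ 8.6 29.6 28.7]
[  8.6 -27.6  28.7]
t: 28.78
position: [0.5109, 0.0303, 0.1341]
tool_rot: [0.529, 0.469, -0.529, 0.47]
force: [0.9, -0.1, -0.3]
width: 0.0543
t=28.78 pos [0.5109 0.0303 0.1341] yawz -1.691 xax [ 0.001 -0.001 -1.   ] F [ 0.9 -0.1 -0.3] M [-0.    0.    0.01] w 0.0543 q [-0.11  0.2   1.8  -0.    1.14  0.01]
t=28.78 T [34.2  5.5  2.8] A [ 0.13  0.03 -0.08] q6=0.01 rows>=1
```

```bash
python3 -m jog '[{"hand":52,"tx":15,"ty":4,"tz":2,"ax":0,"ay":0,"az":0},{"hand":52,"tx":34,"ty":4,"tz":2,"ax":0,"ay":0,"az":0},{"hand":52,"tx":34,"ty":4,"tz":2,"ax":0,"ay":0,"az":0},{"hand":52,"tx":34,"ty":4,"tz":2,"ax":0,"ay":0,"az":0},{"hand":52,"tx":34,"ty":4,"tz":2,"ax":0,"ay":0,"az":0}]'; python3 - <<'E'
from h import *
st(); plan(.516,.0268,.053,-1.693)
E
```

```text
t: 29.2
position: [0.5162, 0.0259, 0.1017]
tool_rot: [0.531, 0.467, -0.529, 0.469]
force: [0.4, 0.4, 0.3]
width: 0.0541
t=29.20 pos [0.5162 0.0259 0.1017] yawz -1.695 xax [ 0.004 -0.001 -1.   ] F [0.4 0.4 0.3] M [ 0.03 -0.06  0.02] w 0.0541 q [-0.12  0.26  1.81 -0.    1.07  0.01]
t=29.20 T [48.7 -0.5 -0.9] A [-0.11  0.   -0.22] q6=0.01 rows>=2
```

```bash
python3 -m jog '[{"hand":52,"tx":12,"ty":-0.5,"tz":-0.9,"ax":0,"ay":0,"az":-0.2},{"hand":52,"tx":24,"ty":-0.5,"tz":-0.9,"ax":0,"ay":0,"az":-0.2},{"hand":52,"tx":34,"ty":-0.5,"tz":-0.9,"ax":0,"ay":0,"az":-0.2},{"hand":52,"tx":42,"ty":-0.5,"tz":-0.9,"ax":0,"ay":0,"az":-0.2},{"hand":52,"tx":48,"ty":-0.5,"tz":-0.9,"ax":0,"ay":0,"az":-0.2},{"hand":52,"tx":48,"ty":-0.5,"tz":-0.9,"ax":0,"ay":0,"az":-0.2}]'; python3 - <<'E'
from h import *
st(); save('wrist','w25')
E
```

```text
t: 29.7
position: [0.515, 0.0279, 0.0523]
tool_rot: [-0.529, -0.469, 0.53, -0.468]
force: [-0.4, -0.3, -0.3]
width: 0.0546
t=29.70 pos [0.515  0.0279 0.0523] yawz -1.693 xax [-0.002  0.    -1.   ] F [-0.4 -0.3 -0.3] M [ 0.03  0.   -0.08] w 0.0546 q [-0.11  0.34  1.84  0.    0.97  0.01]
```

View pics/w25.png

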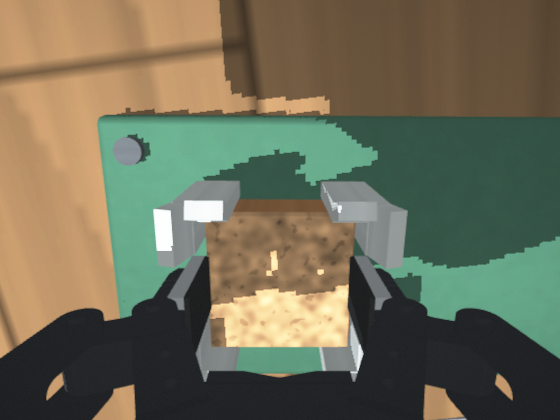

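```bash
python3 -m jog '[{"hand":58,"tx":0,"ty":0,"tz":0,"ax":0,"ay":0,"az":0},{"hand":70,"tx":0,"ty":0,"tz":0,"ax":0,"ay":0,"az":0},{"hand":70,"tx":0,"ty":0,"tz":0,"ax":0,"ay":0,"az":0},{"hand":70,"tx":-30,"ty":0,"tz":0,"ax":0,"ay":0,"az":0},{"hand":85,"tx":-70,"ty":0,"tz":0,"ax":0,"ay":0,"az":0},{"hand":85,"tx":-110,"ty":0,"tz":0,"ax":0,"ay":0,"az":0},{"hand":85,"tx":-110,"ty":0,"tz":0,"ax":0,"ay":0,"az":0}]' 40; python3 - <<'E'
from h import *
st(); save('wrist','w26'); plan(.4352,-.1793,.16,-.290-np.pi/2)
E
```

```text
t: 30.33
position: [0.5219, 0.0272, 0.1727]
tool_rot: [0.534, 0.464, -0.525, 0.473]
force: [1.8, 0.0, 0.6]
width: 0.0851
t=30.33 pos [0.5219 0.0272 0.1727] yawz -1.693 xax [ 0.018 -0.002 -1.   ] F [1.8 0.  0.6] M [-0.06 -0.11  0.02] w 0.0851 q [-0.11  0.16  1.76  0.    1.2   0.01]
t=30.38 T [  8.7 -59.1 215.5] A [ 9.6  -0.07 -0.75] q6=0.01 rows>=6
```

View pics/w26.png

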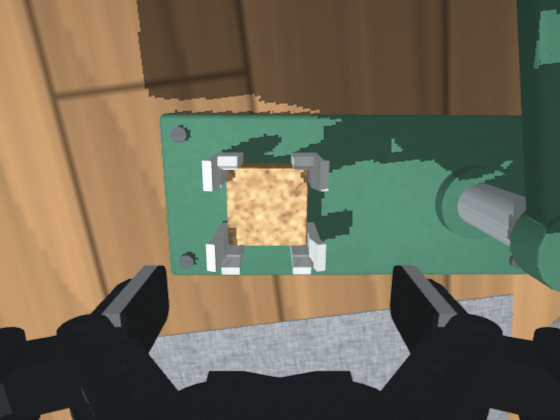

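```bash
python3 -m jog '[{"hand":85,"tx":-20,"ty":-59,"tz":215,"ax":9.6,"ay":0,"az":0},{"hand":85,"tx":9,"ty":-59,"tz":215,"ax":9.6,"ay":0,"az":0},{"hand":85,"tx":9,"ty":-59,"tz":215,"ax":9.6,"ay":0,"az":0},{"hand":85,"tx":9,"ty":-59,"tz":215,"ax":9.6,"ay":0,"az":0},{"hand":85,"tx":9,"ty":-59,"tz":215,"ax":9.6,"ay":0,"az":0},{"hand":85,"tx":9,"ty":-59,"tz":215,"ax":9.6,"ay":0,"az":0},{"hand":85,"tx":9,"ty":-59,"tz":215,"ax":9.6,"ay":0,"az":0},{"hand":85,"tx":9,"ty":-59,"tz":215,"ax":9.6,"ay":0,"az":0}]' 40; python3 - <<'E'
from h import *
st(); cal=env.get_calibration('wrist'); im=save('wrist','w27'); fit(im,cal,285,200,.006)
E
```

```text
t: 31.05
position: [0.43, -0.1786, 0.1537]
tool_rot: [0.568, 0.422, -0.567, 0.421]
force: [-0.1, 0.4, -0.0]
width: 0.085
t=31.05 pos [ 0.43   -0.1786  0.1537] yawz -1.864 xax [-0.001  0.001 -1.   ] F [-0.1  0.4 -0. ] M [ 0.03  0.03 -0.02] w 0.0850 q [-0.58  0.08  1.9   0.    1.17 -0.29]
px [ 249  164   77   74 5597] centre [ 436.  -180.5] mean [ 436.2 -179.8] size [56.7 57.4] ang -0.292
```

View pics/w27.png

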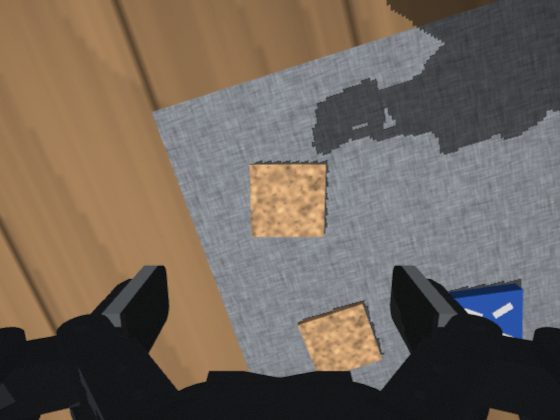

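Cork A squarely ahead at (288,200), clear all round. Descend.

```bash
python3 -c "
from h import *
plan(.436,-.1803,.0205,-1.863)"
```

```text
t=31.10 T [133.4   6.2   0.9] A [ 0.07 -0.07  0.05] q6=-0.29 rows>=4
```

```bash
python3 -m jog '[{"hand":70,"tx":40,"ty":6,"tz":1,"ax":0,"ay":0,"az":0},{"hand":64,"tx":75,"ty":6,"tz":1,"ax":0,"ay":0,"az":0},{"hand":64,"tx":105,"ty":6,"tz":1,"ax":0,"ay":0,"az":0},{"hand":64,"tx":120,"ty":6,"tz":1,"ax":0,"ay":0,"az":0},{"hand":64,"tx":127,"ty":6,"tz":1,"ax":0,"ay":0,"az":0},{"hand":64,"tx":127,"ty":6,"tz":1,"ax":0,"ay":0,"az":0},{"hand":64,"tx":127,"ty":6,"tz":1,"ax":0,"ay":0,"az":0}]' 40; python3 - <<'E'
from h import *
st(); plan(.436,-.1803,.0142,-1.863)
E
```

```text
t: 31.68
position: [0.4371, -0.1804, 0.0279]
tool_rot: [0.567, 0.423, -0.566, 0.423]
force: [0.1, -1.0, 1.6]
width: 0.064
t=31.68 pos [ 0.4371 -0.1804  0.0279] yawz -1.859 xax [ 0.001 -0.    -1.   ] F [ 0.1 -1.   1.6] M [-0.05 -0.01  0.01] w 0.0640 q [-0.57  0.31  1.95  0.    0.88 -0.29]
t=31.68 T [13.7 -1.1  0.2] A [ 0.21 -0.01 -0.05] q6=-0.29 rows>=1
```

```bash
python3 -m jog '[{"hand":62,"tx":7,"ty":-0.8,"tz":0,"ax":0,"ay":0,"az":0},{"hand":62,"tx":12,"ty":-0.8,"tz":0,"ax":0,"ay":0,"az":0},{"hand":62,"tx":13.5,"ty":-0.8,"tz":0,"ax":0,"ay":0,"az":0},{"hand":62,"tx":13.5,"ty":-0.8,"tz":0,"ax":0,"ay":0,"az":0}]' 40; python3 - <<'E'
from h import *
st(); plan(.436,-.1803,.0142,-1.863)
E
```

```text
t: 32.02
position: [0.4355, -0.1808, 0.0141]
tool_rot: [0.567, 0.422, -0.567, 0.423]
force: [-0.8, -1.0, -0.1]
width: 0.062
t=32.02 pos [ 0.4355 -0.1808  0.0141] yawz -1.861 xax [ 0.  0. -1.] F [-0.8 -1.  -0.1] M [ 0.01 -0.03 -0.02] w 0.0620 q [-0.58  0.33  1.95  0.    0.85 -0.29]
t=32.02 T [-0.1  0.4 -0.6] A [ 0.11 -0.01 -0.02] q6=-0.29 rows>=1
```

```bash
python3 -m jog '[{"hand":52,"tx":0,"ty":0.3,"tz":-0.5,"ax":0,"ay":0,"az":0},{"hand":52,"tx":0,"ty":0.3,"tz":-0.5,"ax":0,"ay":0,"az":0},{"hand":52,"tx":0,"ty":0.3,"tz":-0.5,"ax":0,"ay":0,"az":0},{"hand":52,"tx":0,"ty":0.3,"tz":-0.5,"ax":0,"ay":0,"az":0}]' 40; python3 -c "
from h import *
st()"
python3 -m jog '[{"hand":52,"tx":-20,"ty":0.3,"tz":-0.5,"ax":0,"ay":0,"az":0},{"hand":52,"tx":-50,"ty":0,"tz":0,"ax":0,"ay":0,"az":0},{"hand":52,"tx":-90,"ty":0,"tz":0,"ax":0,"ay":0,"az":0},{"hand":52,"tx":-130,"ty":0,"tz":0,"ax":0,"ay":0,"az":0},{"hand":52,"tx":-130,"ty":0,"tz":0,"ax":0,"ay":0,"az":0}]'; python3 - <<'E'
from h import *
st(); save('wrist','w28'); plan(.516,.0268,.14,-1.693)
E
```

```text
t: 32.35
position: [0.4365, -0.1808, 0.0147]
tool_rot: [0.567, 0.422, -0.567, 0.423]
force: [-0.4, -0.1, 4.7]
width: 0.0541
t=32.35 pos [ 0.4365 -0.1808  0.0147] yawz -1.861 xax [ 0.002 -0.001 -1.   ] F [-0.4 -0.1  4.7] M [ 0.05  0.17 -0.03] w 0.0541 q [-0.58  0.33  1.95  0.    0.85 -0.29]
t: 32.77
position: [0.4411, -0.1836, 0.1521]
tool_rot: [0.569, 0.417, -0.565, 0.428]
force: [2.1, -0.8, 0.8]
width: 0.0541
t=32.77 pos [ 0.4411 -0.1836  0.1521] yawz -1.861 xax [ 0.014 -0.009 -1.   ] F [ 2.1 -0.8  0.8] M [-0.04 -0.06  0.05] w 0.0541 q [-0.58  0.1   1.88  0.    1.15 -0.29]
t=32.82 T [   8.4   13.4 -222.6] A [-9.62  0.23 -0.65] q6=-0.29 rows>=6
```

View pics/w28.png

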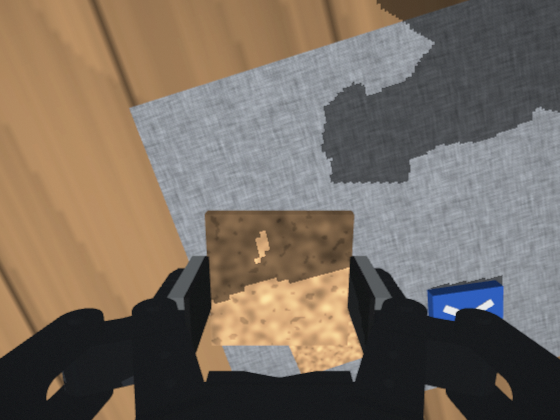

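```bash
python3 -m jog '[{"hand":52,"tx":8,"ty":13,"tz":-222,"ax":-9.6,"ay":0,"az":0},{"hand":52,"tx":8,"ty":13,"tz":-222,"ax":-9.6,"ay":0,"az":0},{"hand":52,"tx":8,"ty":13,"tz":-222,"ax":-9.6,"ay":0,"az":0},{"hand":52,"tx":8,"ty":13,"tz":-222,"ax":-9.6,"ay":0,"az":0},{"hand":52,"tx":8,"ty":13,"tz":-222,"ax":-9.6,"ay":0,"az":0},{"hand":52,"tx":8,"ty":13,"tz":-222,"ax":-9.6,"ay":0,"az":0},{"hand":52,"tx":30,"ty":13,"tz":-222,"ax":-9.6,"ay":0,"az":0},{"hand":52,"tx":30,"ty":13,"tz":-222,"ax":-9.6,"ay":0,"az":0}]'; python3 - <<'E'
from h import *
st(); plan(.516,.0262,.10,-1.693)
E
```

```text
t: 33.48
position: [0.5083, 0.0303, 0.1095]
tool_rot: [-0.527, -0.471, 0.531, -0.467]
force: [-1.0, -0.2, -0.3]
width: 0.0545
t=33.48 pos [0.5083 0.0303 0.1095] yawz -1.691 xax [-0.009  0.001 -1.   ] F [-1.  -0.2 -0.3] M [-0.01  0.08  0.04] w 0.0545 q [-0.11  0.24  1.82  0.    1.09  0.01]
t=33.48 T [9.4 8.2 3.2] A [0.13 0.   0.5 ] q6=0.01 rows>=1
```

```bash
python3 -m jog '[{"hand":52,"tx":8,"ty":5,"tz":3,"ax":0,"ay":0,"az":0.2},{"hand":52,"tx":8,"ty":5,"tz":3,"ax":0,"ay":0,"az":0.2},{"hand":52,"tx":8,"ty":5,"tz":3,"ax":0,"ay":0,"az":0.2},{"hand":52,"tx":8,"ty":5,"tz":3,"ax":0,"ay":0,"az":0.2}]'; python3 - <<'E'
from h import *
st(); plan(.516,.0262,.059,-1.693)
E
```

```text
t: 33.82
position: [0.5167, 0.0241, 0.1064]
tool_rot: [0.531, 0.467, -0.529, 0.469]
force: [0.5, -0.1, 0.3]
width: 0.0545
t=33.82 pos [0.5167 0.0241 0.1064] yawz -1.695 xax [ 0.004 -0.    -1.   ] F [ 0.5 -0.1  0.3] M [0.08 0.03 0.04] w 0.0545 q [-0.12  0.25  1.81  0.    1.08  0.  ]
t=33.82 T [47.4 -1.2 -2. ] A [-0.11 -0.01 -0.24] q6=0.00 rows>=2
```

```bash
python3 -m jog '[{"hand":52,"tx":12,"ty":-1,"tz":-2,"ax":0,"ay":0,"az":-0.2},{"hand":52,"tx":24,"ty":-1,"tz":-2,"ax":0,"ay":0,"az":-0.2},{"hand":52,"tx":34,"ty":-1,"tz":-2,"ax":0,"ay":0,"az":-0.2},{"hand":52,"tx":42,"ty":-1,"tz":-2,"ax":0,"ay":0,"az":-0.2},{"hand":52,"tx":47,"ty":-1,"tz":-2,"ax":0,"ay":0,"az":-0.2},{"hand":52,"tx":47,"ty":-1,"tz":-2,"ax":0,"ay":0,"az":-0.2}]'; python3 - <<'E'
from h import *
st(); save('wrist','w29')
E
python3 -m jog '[{"hand":58,"tx":0,"ty":0,"tz":0,"ax":0,"ay":0,"az":0},{"hand":70,"tx":0,"ty":0,"tz":0,"ax":0,"ay":0,"az":0},{"hand":70,"tx":0,"ty":0,"tz":0,"ax":0,"ay":0,"az":0},{"hand":70,"tx":-30,"ty":0,"tz":0,"ax":0,"ay":0,"az":0},{"hand":85,"tx":-70,"ty":0,"tz":0,"ax":0,"ay":0,"az":0},{"hand":85,"tx":-110,"ty":0,"tz":0,"ax":0,"ay":0,"az":0},{"hand":85,"tx":-110,"ty":0,"tz":0,"ax":0,"ay":0,"az":0}]' 40; python3 - <<'E'
from h import *
st(); save('wrist','w30'); plan(.4433,-.3083,.16,.071-np.pi/2)
E
```

```text
t: 34.32
position: [0.5155, 0.0271, 0.0583]
tool_rot: [-0.53, -0.469, 0.53, -0.468]
force: [-0.1, -0.3, -0.1]
width: 0.0545
t=34.32 pos [0.5155 0.0271 0.0583] yawz -1.694 xax [-0.001  0.    -1.   ] F [-0.1 -0.3 -0.1] M [-0.    0.03 -0.04] w 0.0545 q [-0.12  0.33  1.83  0.    0.98  0.01]
t: 34.95
position: [0.5221, 0.0265, 0.1782]
tool_rot: [0.534, 0.464, -0.525, 0.473]
force: [2.3, -0.1, 1.1]
width: 0.085
t=34.95 pos [0.5221 0.0265 0.1782] yawz -1.693 xax [ 0.018 -0.002 -1.   ] F [ 2.3 -0.1  1.1] M [ 0.   -0.06 -0.03] w 0.0850 q [-0.12  0.16  1.75  0.    1.21  0.01]
t=35.00 T [ 14.5 -35.7 341.8] A [-11.08   0.06  -0.76] q6=0.01 rows>=9
```

View pics/w29.png

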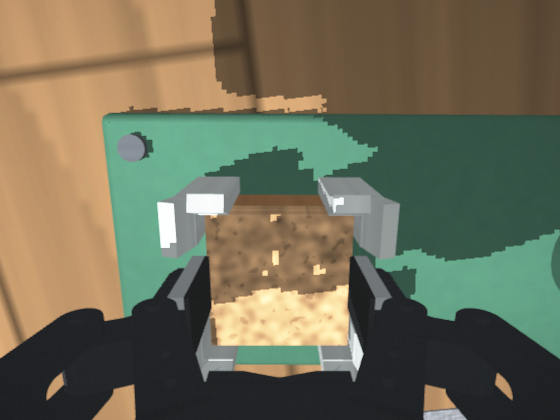

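View pics/w30.png

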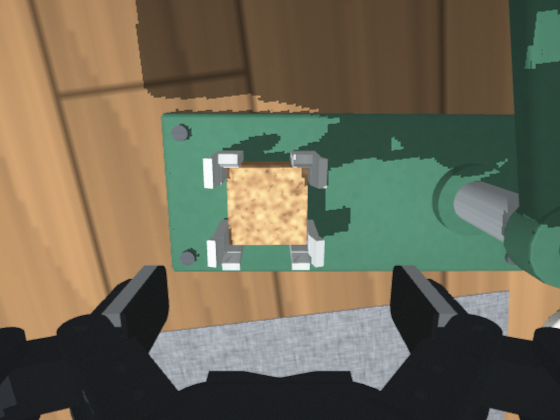

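```bash
python3 -m jog '[{"hand":85,"tx":0,"ty":-36,"tz":341,"ax":-11,"ay":0,"az":0},{"hand":85,"tx":14,"ty":-36,"tz":341,"ax":-11,"ay":0,"az":0},{"hand":85,"tx":14,"ty":-36,"tz":341,"ax":-11,"ay":0,"az":0},{"hand":85,"tx":14,"ty":-36,"tz":341,"ax":-11,"ay":0,"az":0},{"hand":85,"tx":14,"ty":-36,"tz":341,"ax":-11,"ay":0,"az":0},{"hand":85,"tx":14,"ty":-36,"tz":341,"ax":-11,"ay":0,"az":0},{"hand":85,"tx":14,"ty":-36,"tz":341,"ax":-11,"ay":0,"az":0},{"hand":85,"tx":14,"ty":-36,"tz":341,"ax":-11,"ay":0,"az":0}]' 40;python3 -m jog '[{"hand":85,"tx":0,"ty":0,"tz":20,"ax":0,"ay":0,"az":0},{"hand":85,"tx":0,"ty":0,"tz":20,"ax":0,"ay":0,"az":0},{"hand":85,"tx":0,"ty":0,"tz":20,"ax":0,"ay":0,"az":0}]'; python3 - <<'E'
from h import *
st(); cal=env.get_calibration('wrist'); im=save('wrist','w31'); fit(im,cal,285,200,.006)
E
```

```text
t: 35.67
position: [0.4404, -0.294, 0.1546]
tool_rot: [0.483, 0.517, -0.482, 0.517]
force: [0.8, 0.5, 0.0]
width: 0.085
t: 35.92
position: [0.4424, -0.3131, 0.1547]
tool_rot: [0.483, 0.517, -0.483, 0.516]
force: [-0.1, 0.3, 0.0]
width: 0.0853
t=35.92 pos [ 0.4424 -0.3131  0.1547] yawz -1.504 xax [-0.001  0.002 -1.   ] F [-0.1  0.3  0. ] M [ 0.03  0.01 -0.05] w 0.0853 q [-0.78  0.23  1.71  0.    1.2  -0.84]
px [ 243  159   77   74 5562] centre [ 443.9 -309.6] mean [ 443.9 -308.9] size [56.8 56.5] ang 0.067
```

View pics/w31.png

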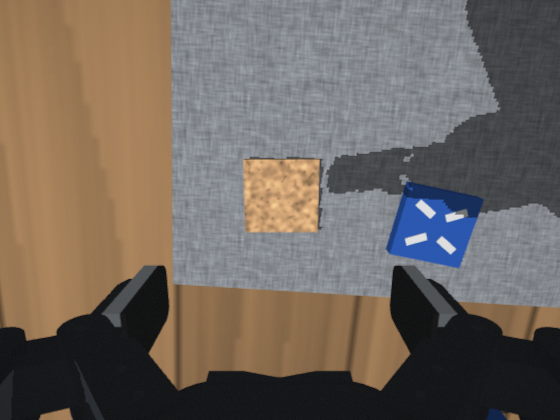

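```bash
python3 -c "
from h import *
plan(.4439,-.3093,.028,-1.504)"
```

```text
t=35.97 T [126.6   1.7  -2.2] A [ 0.1  -0.13  0.05] q6=-0.84 rows>=4
```

```bash
python3 -m jog '[{"hand":70,"tx":40,"ty":1.5,"tz":-2,"ax":0,"ay":0,"az":0},{"hand":64,"tx":75,"ty":1.5,"tz":-2,"ax":0,"ay":0,"az":0},{"hand":64,"tx":105,"ty":1.5,"tz":-2,"ax":0,"ay":0,"az":0},{"hand":64,"tx":120,"ty":1.5,"tz":-2,"ax":0,"ay":0,"az":0},{"hand":64,"tx":127,"ty":1.5,"tz":-2,"ax":0,"ay":0,"az":0},{"hand":64,"tx":127,"ty":1.5,"tz":-2,"ax":0,"ay":0,"az":0},{"hand":64,"tx":127,"ty":1.5,"tz":-2,"ax":0,"ay":0,"az":0}]' 40; python3 - <<'E'
from h import *
st(); plan(.4439,-.3093,.0142,-1.504)
E
```

```text
t: 36.55
position: [0.4452, -0.3097, 0.0292]
tool_rot: [0.482, 0.517, -0.482, 0.518]
force: [0.3, -0.3, 0.6]
width: 0.0641
t=36.55 pos [ 0.4452 -0.3097  0.0292] yawz -1.500 xax [ 0.001 -0.    -1.   ] F [ 0.3 -0.3  0.6] M [ 0.03 -0.02  0.05] w 0.0641 q [-0.77  0.42  1.78  0.    0.94 -0.84]
t=36.55 T [15.  -1.3 -0.5] A [ 0.24  0.01 -0.04] q6=-0.84 rows>=1
```

```bash
python3 -m jog '[{"hand":62,"tx":8,"ty":-0.8,"tz":0,"ax":0,"ay":0,"az":0},{"hand":62,"tx":13,"ty":-0.8,"tz":0,"ax":0,"ay":0,"az":0},{"hand":62,"tx":14.5,"ty":-0.8,"tz":0,"ax":0,"ay":0,"az":0},{"hand":62,"tx":14.5,"ty":-0.8,"tz":0,"ax":0,"ay":0,"az":0}]' 40; python3 - <<'E'
from h import *
st(); plan(.4439,-.3093,.0142,-1.504)
E
python3 -m jog '[{"hand":52,"tx":0,"ty":0,"tz":0,"ax":0,"ay":0,"az":0},{"hand":52,"tx":0,"ty":0,"tz":0,"ax":0,"ay":0,"az":0},{"hand":52,"tx":0,"ty":0,"tz":0,"ax":0,"ay":0,"az":0},{"hand":52,"tx":0,"ty":0,"tz":0,"ax":0,"ay":0,"az":0}]' 40; python3 -c "
from h import *
st()"
```

```text
t: 36.88
position: [0.4437, -0.3105, 0.0142]
tool_rot: [0.482, 0.517, -0.482, 0.517]
force: [0.2, -0.1, -0.5]
width: 0.0617
t=36.88 pos [ 0.4437 -0.3105  0.0142] yawz -1.501 xax [ 0.  0. -1.] F [ 0.2 -0.1 -0.5] M [-0.02  0.04 -0.03] w 0.0617 q [-0.77  0.45  1.78  0.    0.91 -0.84]
t=36.88 T [-0.   0.3 -1.2] A [ 0.14 -0.01 -0.02] q6=-0.84 rows>=1
t: 37.22
position: [0.4443, -0.3111, 0.0148]
tool_rot: [0.482, 0.516, -0.482, 0.518]
force: [-0.2, -0.1, 2.5]
width: 0.0542
t=37.22 pos [ 0.4443 -0.3111  0.0148] yawz -1.502 xax [ 0.001 -0.001 -1.   ] F [-0.2 -0.1  2.5] M [0.02 0.06 0.03] w 0.0542 q [-0.77  0.45  1.78  0.    0.91 -0.84]
```

```bash

python3 -m jog '[{"hand":52,"tx":-20,"ty":0,"tz":0,"ax":0,"ay":0,"az":0},{"hand":52,"tx":-50,"ty":0,"tz":0,"ax":0,"ay":0,"az":0},{"hand":52,"tx":-90,"ty":0,"tz":0,"ax":0,"ay":0,"az":0},{"hand":52,"tx":-130,"ty":0,"tz":0,"ax":0,"ay":0,"az":0},{"hand":52,"tx":-130,"ty":0,"tz":0,"ax":0,"ay":0,"az":0}]'; python3 - <<'E'
from h import *
st(); save('wrist','w32'); plan(.516,.0268,.13,-1.693)
E
```

```text
t: 37.63
position: [0.4482, -0.3147, 0.1531]
tool_rot: [0.482, 0.511, -0.482, 0.523]
force: [1.4, -0.8, 0.6]
width: 0.0543
t=37.63 pos [ 0.4482 -0.3147  0.1531] yawz -1.501 xax [ 0.012 -0.012 -1.   ] F [ 1.4 -0.8  0.6] M [-0.02 -0.07 -0.03] w 0.0543 q [-0.77  0.24  1.71  0.    1.17 -0.84]
t=37.68 T [  17.6   92.5 -334.8] A [10.98  0.46 -0.52] q6=-0.84 rows>=9
```

View pics/w32.png

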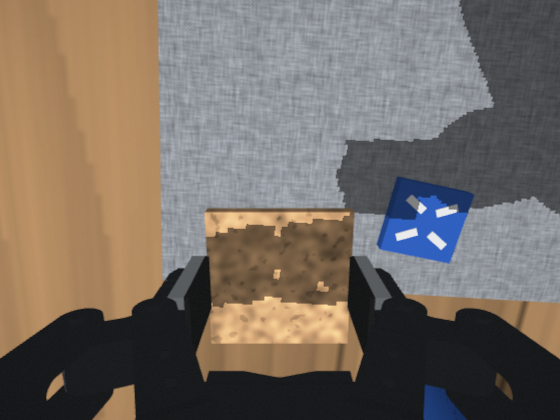

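```bash

python3 -c "
from h import *
inhand(-.0088,[(206,211),(354,211),(350,343),(211,343)])"
python3 -m jog '[{"hand":52,"tx":0,"ty":92,"tz":-335,"ax":11,"ay":0,"az":0},{"hand":52,"tx":0,"ty":92,"tz":-335,"ax":11,"ay":0,"az":0},{"hand":52,"tx":0,"ty":92,"tz":-335,"ax":11,"ay":0,"az":0},{"hand":52,"tx":0,"ty":92,"tz":-335,"ax":11,"ay":0,"az":0},{"hand":52,"tx":0,"ty":92,"tz":-335,"ax":11,"ay":0,"az":0},{"hand":52,"tx":0,"ty":92,"tz":-335,"ax":11,"ay":0,"az":0},{"hand":52,"tx":0,"ty":92,"tz":-335,"ax":11,"ay":0,"az":0},{"hand":52,"tx":0,"ty":92,"tz":-335,"ax":11,"ay":0,"az":0}]'; python3 - <<'E'
from h import *
st(); plan(.516,.0255,.11,-1.693)
E
```

```text
[  8.8 -26.7 -29.4]
[  8.8  28.8 -29.4]
[ 8.8 30.1 27.2]
[  8.8 -27.5  27.3]
t: 38.35
position: [0.5078, 0.0164, 0.1426]
tool_rot: [-0.529, -0.469, 0.53, -0.468]
force: [-0.1, -0.4, 0.1]
width: 0.0545
t=38.35 pos [0.5078 0.0164 0.1426] yawz -1.694 xax [-0.003  0.    -1.   ] F [-0.1 -0.4  0.1] M [ 0.   -0.04  0.02] w 0.0545 q [-0.14  0.18  1.8   0.    1.16 -0.02]
t=38.35 T [ 32.6   7.1 -10.1] A [-0.04 -0.01  0.15] q6=-0.02 rows>=1
```

```bash
python3 -m jog '[{"hand":52,"tx":15,"ty":5,"tz":-4,"ax":0,"ay":0,"az":0},{"hand":52,"tx":32,"ty":5,"tz":-4,"ax":0,"ay":0,"az":0},{"hand":52,"tx":32,"ty":5,"tz":-4,"ax":0,"ay":0,"az":0},{"hand":52,"tx":32,"ty":5,"tz":-4,"ax":0,"ay":0,"az":0},{"hand":52,"tx":32,"ty":5,"tz":-4,"ax":0,"ay":0,"az":0}]'; python3 - <<'E'
from h import *
st(); plan(.516,.0257,.0645,-1.693)
E
```

```text
t: 38.77
position: [0.514, 0.0172, 0.1118]
tool_rot: [-0.53, -0.469, 0.53, -0.468]
force: [0.3, -0.1, -1.2]
width: 0.0545
t=38.77 pos [0.514  0.0172 0.1118] yawz -1.694 xax [-0.001  0.    -1.   ] F [ 0.3 -0.1 -1.2] M [-0.01 -0.01  0.02] w 0.0545 q [-0.13  0.24  1.81  0.    1.09 -0.01]
t=38.77 T [47.3  1.  -8.7] A [-0.06 -0.    0.06] q6=-0.01 rows>=2
```

```bash
python3 -m jog '[{"hand":52,"tx":0,"ty":1,"tz":-8.7,"ax":0,"ay":0,"az":0},{"hand":52,"tx":0,"ty":1,"tz":-8.7,"ax":0,"ay":0,"az":0},{"hand":52,"tx":15,"ty":1,"tz":-8.7,"ax":0,"ay":0,"az":0},{"hand":52,"tx":25,"ty":1,"tz":-8.7,"ax":0,"ay":0,"az":0},{"hand":52,"tx":25,"ty":1,"tz":-8.7,"ax":0,"ay":0,"az":0},{"hand":52,"tx":25,"ty":1,"tz":-8.7,"ax":0,"ay":0,"az":0}]'; python3 - <<'E'
from h import *
st(); plan(.516,.0257,.0645,-1.693);save('wrist','w33')
E
```

```text
t: 39.27
position: [0.5159, 0.026, 0.0867]
tool_rot: [-0.529, -0.469, 0.53, -0.468]
force: [-0.1, -0.1, 0.4]
width: 0.0545
t=39.27 pos [0.5159 0.026  0.0867] yawz -1.694 xax [-0.002  0.    -1.   ] F [-0.1 -0.1  0.4] M [ 0.05 -0.03  0.02] w 0.0545 q [-0.12  0.28  1.82  0.    1.04  0.01]
t=39.27 T [22.2  0.2  0.3] A [-0.04 -0.01  0.09] q6=0.01 rows>=1
```

View pics/w33.png

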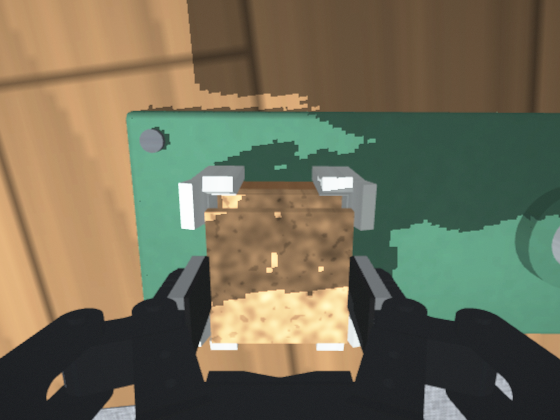

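```bash
python3 -m jog '[{"hand":52,"tx":7,"ty":0,"tz":0,"ax":0,"ay":0,"az":0},{"hand":52,"tx":14,"ty":0,"tz":0,"ax":0,"ay":0,"az":0},{"hand":52,"tx":19,"ty":0,"tz":0,"ax":0,"ay":0,"az":0},{"hand":52,"tx":22,"ty":0,"tz":0,"ax":0,"ay":0,"az":0},{"hand":52,"tx":22,"ty":0,"tz":0,"ax":0,"ay":0,"az":0}]'; python3 - <<'E'
from h import *
st()
E
python3 -m jog '[{"hand":58,"tx":0,"ty":0,"tz":0,"ax":0,"ay":0,"az":0},{"hand":70,"tx":0,"ty":0,"tz":0,"ax":0,"ay":0,"az":0},{"hand":70,"tx":0,"ty":0,"tz":0,"ax":0,"ay":0,"az":0},{"hand":70,"tx":-30,"ty":0,"tz":0,"ax":0,"ay":0,"az":0},{"hand":85,"tx":-70,"ty":0,"tz":0,"ax":0,"ay":0,"az":0},{"hand":85,"tx":-110,"ty":0,"tz":0,"ax":0,"ay":0,"az":0},{"hand":85,"tx":-110,"ty":0,"tz":0,"ax":0,"ay":0,"az":0}]' 40; python3 - <<'E'
from h import *
st(); save('wrist','w34'); plan(.5622,-.3215,.17,-.138-np.pi/2)
E
```

```text
t: 39.73
position: [0.5161, 0.0261, 0.0643]
tool_rot: [-0.529, -0.469, 0.53, -0.468]
force: [-0.0, -0.3, -0.6]
width: 0.0543
t=39.73 pos [0.5161 0.0261 0.0643] yawz -1.693 xax [-0.001  0.    -1.   ] F [-0.  -0.3 -0.6] M [-0.01 -0.01  0.  ] w 0.0543 q [-0.12  0.32  1.83  0.    0.99  0.01]
t: 40.32
position: [0.5228, 0.0255, 0.1845]
tool_rot: [0.534, 0.464, -0.525, 0.473]
force: [1.8, -0.7, 0.1]
width: 0.0846
t=40.32 pos [0.5228 0.0255 0.1845] yawz -1.693 xax [ 0.018 -0.002 -1.   ] F [ 1.8 -0.7  0.1] M [-0.03 -0.06  0.05] w 0.0846 q [-0.12  0.15  1.75  0.    1.23  0.01]
t=40.37 T [ 12.3  83.1 339.5] A [ 0.89 -0.02 -0.76] q6=0.01 rows>=9
```

View pics/w34.png

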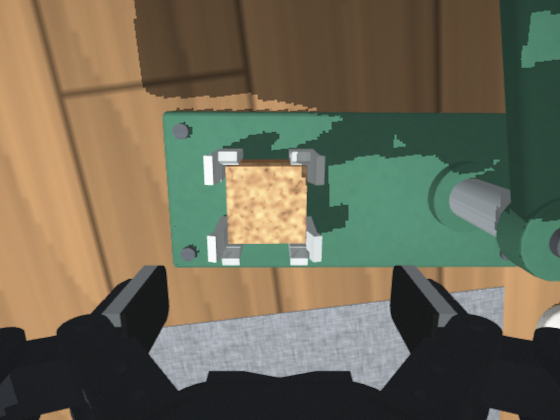

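```bash
python3 -m jog '[{"hand":85,"tx":0,"ty":83,"tz":339,"ax":1,"ay":0,"az":0},{"hand":85,"tx":14,"ty":83,"tz":339,"ax":1,"ay":0,"az":0},{"hand":85,"tx":14,"ty":83,"tz":339,"ax":1,"ay":0,"az":0},{"hand":85,"tx":14,"ty":83,"tz":339,"ax":1,"ay":0,"az":0},{"hand":85,"tx":14,"ty":83,"tz":339,"ax":1,"ay":0,"az":0},{"hand":85,"tx":14,"ty":83,"tz":339,"ax":1,"ay":0,"az":0},{"hand":85,"tx":14,"ty":83,"tz":339,"ax":1,"ay":0,"az":0},{"hand":85,"tx":14,"ty":83,"tz":339,"ax":1,"ay":0,"az":0}]' 40;python3 -m jog '[{"hand":85,"tx":0,"ty":4,"tz":18,"ax":0,"ay":0,"az":0},{"hand":85,"tx":0,"ty":4,"tz":18,"ax":0,"ay":0,"az":0},{"hand":85,"tx":0,"ty":4,"tz":18,"ax":0,"ay":0,"az":0}]'; python3 - <<'E'
from h import *
st(); cal=env.get_calibration('wrist'); im=save('wrist','w35'); fit(im,cal,285,220,.012)
E
```

```text
t: 41.03
position: [0.5549, -0.3063, 0.1606]
tool_rot: [0.534, 0.464, -0.534, 0.463]
force: [1.0, -0.4, 1.3]
width: 0.0852
t: 41.28
position: [0.5562, -0.3237, 0.1605]
tool_rot: [0.534, 0.464, -0.534, 0.462]
force: [-0.3, -0.5, 0.0]
width: 0.0848
t=41.28 pos [ 0.5562 -0.3237  0.1605] yawz -1.713 xax [-0.001  0.002 -1.   ] F [-0.3 -0.5  0. ] M [-0.04 -0.03  0.02] w 0.0848 q [-0.66  0.43  1.44  0.    1.27 -0.52]
px [ 249  162   76   74 4795] centre [ 561.9 -323.3] mean [ 561.9 -322.6] size [56.7 56.3] ang -0.142
```

View pics/w35.png

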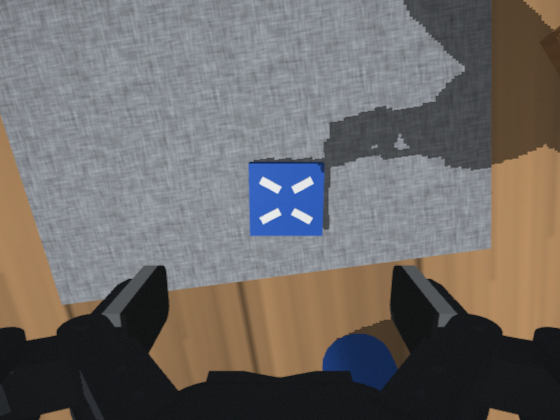

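```bash
python3 -c "
from h import *
plan(.562,-.323,.03,-1.713)"
```

```text
t=41.33 T [1.306e+02 5.900e+00 1.000e-01] A [ 0.09 -0.12  0.1 ] q6=-0.52 rows>=4
```

```bash
python3 -m jog '[{"hand":70,"tx":40,"ty":5,"tz":0,"ax":0,"ay":0,"az":0},{"hand":66,"tx":75,"ty":5,"tz":0,"ax":0,"ay":0,"az":0},{"hand":66,"tx":105,"ty":5,"tz":0,"ax":0,"ay":0,"az":0},{"hand":66,"tx":122,"ty":5,"tz":0,"ax":0,"ay":0,"az":0},{"hand":66,"tx":130,"ty":5,"tz":0,"ax":0,"ay":0,"az":0},{"hand":66,"tx":130,"ty":5,"tz":0,"ax":0,"ay":0,"az":0},{"hand":66,"tx":130,"ty":5,"tz":0,"ax":0,"ay":0,"az":0}]' 40; python3 - <<'E'
from h import *
st(); plan(.562,-.323,.0165,-1.713)
E
```

```text
t: 41.92
position: [0.5626, -0.3228, 0.0325]
tool_rot: [0.534, 0.464, -0.533, 0.464]
force: [0.2, -0.1, 1.1]
width: 0.0658
t=41.92 pos [ 0.5626 -0.3228  0.0325] yawz -1.709 xax [ 0.001  0.    -1.   ] F [ 0.2 -0.1  1.1] M [-0.01  0.01 -0.01] w 0.0658 q [-0.65  0.59  1.49  0.    1.05 -0.52]
t=41.92 T [16.  -0.6  0.3] A [ 0.2  -0.01 -0.04] q6=-0.52 rows>=1
```

```bash
python3 -m jog '[{"hand":64,"tx":8,"ty":-0.5,"tz":0.2,"ax":0,"ay":0,"az":0},{"hand":62,"tx":14,"ty":-0.5,"tz":0.2,"ax":0,"ay":0,"az":0},{"hand":62,"tx":16,"ty":-0.5,"tz":0.2,"ax":0,"ay":0,"az":0},{"hand":62,"tx":16,"ty":-0.5,"tz":0.2,"ax":0,"ay":0,"az":0},{"hand":52,"tx":16,"ty":-0.5,"tz":0,"ax":0,"ay":0,"az":0},{"hand":52,"tx":16,"ty":-0.5,"tz":0,"ax":0,"ay":0,"az":0},{"hand":52,"tx":16,"ty":-0.5,"tz":0,"ax":0,"ay":0,"az":0},{"hand":52,"tx":16,"ty":-0.5,"tz":0,"ax":0,"ay":0,"az":0}]' 40; python3 - <<'E'
from h import *
st()
E
python3 -m jog '[{"hand":52,"tx":-20,"ty":0,"tz":0,"ax":0,"ay":0,"az":0},{"hand":52,"tx":-50,"ty":0,"tz":0,"ax":0,"ay":0,"az":0},{"hand":52,"tx":-90,"ty":0,"tz":0,"ax":0,"ay":0,"az":0},{"hand":52,"tx":-130,"ty":0,"tz":0,"ax":0,"ay":0,"az":0},{"hand":52,"tx":-130,"ty":0,"tz":0,"ax":0,"ay":0,"az":0}]'; python3 - <<'E'
from h import *
st(); save('wrist','w36'); plan(.516,.0265,.14,-1.693)
E
```

```text
t: 42.58
position: [0.5619, -0.324, 0.0164]
tool_rot: [0.534, 0.463, -0.534, 0.464]
force: [0.8, 0.4, 1.1]
width: 0.0545
t=42.58 pos [ 0.5619 -0.324   0.0164] yawz -1.711 xax [ 0.001 -0.    -1.   ] F [0.8 0.4 1.1] M [-0.01  0.08 -0.  ] w 0.0545 q [-0.66  0.62  1.5   0.    1.03 -0.52]
t: 43.0
position: [0.5666, -0.3274, 0.1565]
tool_rot: [0.535, 0.458, -0.532, 0.47]
force: [2.1, -1.7, 1.6]
width: 0.0543
t=43.00 pos [ 0.5666 -0.3274  0.1565] yawz -1.711 xax [ 0.015 -0.011 -1.   ] F [ 2.1 -1.7  1.6] M [-0.13 -0.13 -0.02] w 0.0543 q [-0.66  0.44  1.43  0.    1.25 -0.52]
t=43.05 T [   9.6  -98.1 -342.7] A [-1.02  0.38 -0.69] q6=-0.52 rows>=9
```

View pics/w36.png

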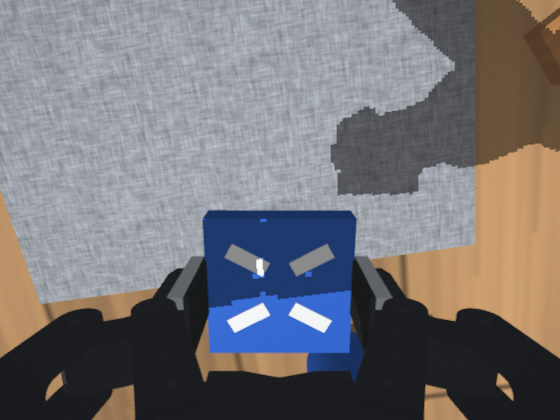

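```bash

python3 -c "
from h import *
inhand(-.0044,[(204,215),(356,215),(351,352),(208,352)])"
python3 -m jog '[{"hand":52,"tx":0,"ty":-98,"tz":-342,"ax":-1,"ay":0,"az":0},{"hand":52,"tx":0,"ty":-98,"tz":-342,"ax":-1,"ay":0,"az":0},{"hand":52,"tx":0,"ty":-98,"tz":-342,"ax":-1,"ay":0,"az":0},{"hand":52,"tx":0,"ty":-98,"tz":-342,"ax":-1,"ay":0,"az":0},{"hand":52,"tx":0,"ty":-98,"tz":-342,"ax":-1,"ay":0,"az":0},{"hand":52,"tx":0,"ty":-98,"tz":-342,"ax":-1,"ay":0,"az":0},{"hand":52,"tx":0,"ty":-98,"tz":-342,"ax":-1,"ay":0,"az":0},{"hand":52,"tx":0,"ty":-98,"tz":-342,"ax":-1,"ay":0,"az":0}]'; python3 - <<'E'
from h import *
st(); plan(.516,.0263,.12,-1.693)
E
```

```text
[  4.4 -26.8 -29.2]
[  4.4  28.5 -29.2]
[ 4.4 29.6 28.2]
[  4.4 -28.1  28.2]
t: 43.72
position: [0.5137, 0.0084, 0.1447]
tool_rot: [-0.529, -0.469, 0.53, -0.468]
force: [1.6, -0.3, -0.7]
width: 0.0547
t=43.72 pos [0.5137 0.0084 0.1447] yawz -1.694 xax [-0.002  0.    -1.   ] F [ 1.6 -0.3 -0.7] M [-0.   -0.03 -0.05] w 0.0547 q [-0.15  0.19  1.79  0.    1.16 -0.03]
t=43.72 T [ 24.7   0.2 -18.1] A [-0.05 -0.01  0.11] q6=-0.03 rows>=1
```

```bash
python3 -m jog '[{"hand":52,"tx":15,"ty":0,"tz":-15,"ax":0,"ay":0,"az":0},{"hand":52,"tx":25,"ty":0,"tz":-15,"ax":0,"ay":0,"az":0},{"hand":52,"tx":40,"ty":0,"tz":-15,"ax":0,"ay":0,"az":0},{"hand":52,"tx":48,"ty":0,"tz":-15,"ax":0,"ay":0,"az":0},{"hand":52,"tx":48,"ty":0,"tz":-15,"ax":0,"ay":0,"az":0},{"hand":52,"tx":48,"ty":0,"tz":-15,"ax":0,"ay":0,"az":0}]'; python3 - <<'E'
from h import *
st(); plan(.516,.0263,.072,-1.693)
E
```

```text
t: 44.22
position: [0.5164, 0.0206, 0.0969]
tool_rot: [-0.529, -0.469, 0.531, -0.468]
force: [-0.1, -0.1, 0.2]
width: 0.055
t=44.22 pos [0.5164 0.0206 0.0969] yawz -1.695 xax [-0.002  0.    -1.   ] F [-0.1 -0.1  0.2] M [ 0.02 -0.02  0.  ] w 0.0550 q [-0.13  0.27  1.81 -0.    1.06 -0.  ]
t=44.22 T [24.9 -1.1 -5.6] A [-0.09  0.    0.13] q6=-0.00 rows>=1
```

```bash
python3 -m jog '[{"hand":52,"tx":3,"ty":-1,"tz":-5.6,"ax":0,"ay":0,"az":0},{"hand":52,"tx":8,"ty":-1,"tz":-5.6,"ax":0,"ay":0,"az":0},{"hand":52,"tx":8,"ty":-1,"tz":-5.6,"ax":0,"ay":0,"az":0},{"hand":52,"tx":15,"ty":-1,"tz":-5.6,"ax":0,"ay":0,"az":0},{"hand":52,"tx":21,"ty":-1,"tz":-5.6,"ax":0,"ay":0,"az":0},{"hand":52,"tx":24,"ty":-1,"tz":-5.6,"ax":0,"ay":0,"az":0},{"hand":52,"tx":24,"ty":-1,"tz":-5.6,"ax":0,"ay":0,"az":0}]'; python3 - <<'E'
from h import *
st(); save('wrist','w37')
E
```

```text
t: 44.8
position: [0.5159, 0.027, 0.0728]
tool_rot: [-0.529, -0.469, 0.53, -0.468]
force: [0.5, 0.6, -0.3]
width: 0.0549
t=44.80 pos [0.5159 0.027  0.0728] yawz -1.693 xax [-0.002  0.    -1.   ] F [ 0.5  0.6 -0.3] M [0.02 0.01 0.04] w 0.0549 q [-0.12  0.3   1.83  0.    1.01  0.01]
```

View pics/w37.png

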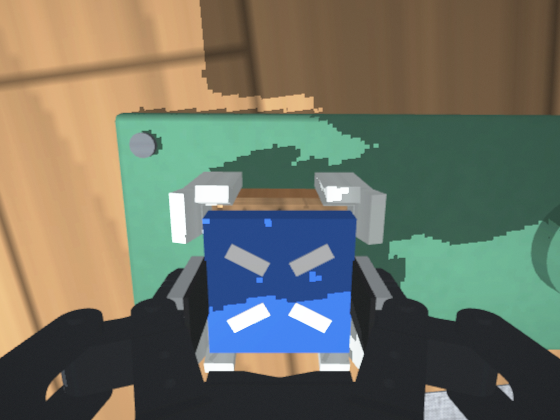

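```bash
python3 -m jog '[{"hand":52,"tx":1,"ty":0,"tz":0.3,"ax":0,"ay":0,"az":0},{"hand":58,"tx":1,"ty":0,"tz":0.3,"ax":0,"ay":0,"az":0},{"hand":70,"tx":1,"ty":0,"tz":0.3,"ax":0,"ay":0,"az":0},{"hand":70,"tx":1,"ty":0,"tz":0.3,"ax":0,"ay":0,"az":0},{"hand":75,"tx":-30,"ty":0,"tz":0,"ax":0,"ay":0,"az":0},{"hand":85,"tx":-70,"ty":0,"tz":0,"ax":0,"ay":0,"az":0},{"hand":85,"tx":-110,"ty":0,"tz":0,"ax":0,"ay":0,"az":0},{"hand":85,"tx":-110,"ty":0,"tz":0,"ax":0,"ay":0,"az":0}]' 40; python3 -m jog '[{"hand":85,"tx":0,"ty":0,"tz":0,"ax":0,"ay":0,"az":0},{"hand":85,"tx":0,"ty":0,"tz":0,"ax":0,"ay":0,"az":0}]'; python3 - <<'E'
from h import *
st(); im=save('wrist','w38',(130,290,180,360),4); fit(im,env.get_calibration('wrist'),265,202,.067); save('scene','s1',(150,260,230,380),5)
E
```

```text
t: 45.52
position: [0.523, 0.0264, 0.1933]
tool_rot: [0.534, 0.464, -0.525, 0.473]
force: [1.5, -0.3, 1.9]
width: 0.0848
t: 45.68
position: [0.5168, 0.027, 0.1842]
tool_rot: [0.53, 0.468, -0.529, 0.469]
force: [-1.1, -0.5, -1.1]
width: 0.0848
t=45.68 pos [0.5168 0.027  0.1842] yawz -1.693 xax [ 0.001 -0.    -1.   ] F [-1.1 -0.5 -1.1] M [ 0.02 -0.03  0.05] w 0.0848 q [-0.12  0.15  1.75  0.    1.24  0.01]
px [249 186  26  19 254] centre [506.   40.2] mean [506.   40.2] size [ 6.8 16.9] ang -0.621
```

View pics/w38.png

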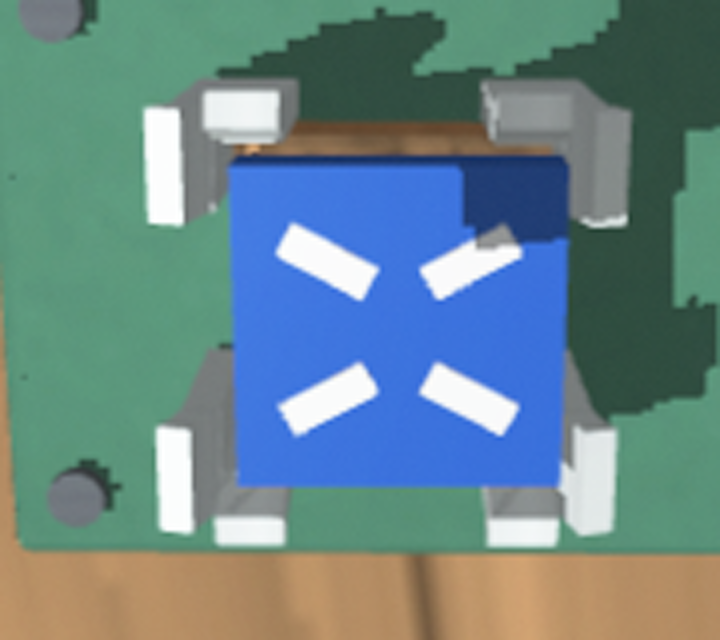

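View pics/s1.png

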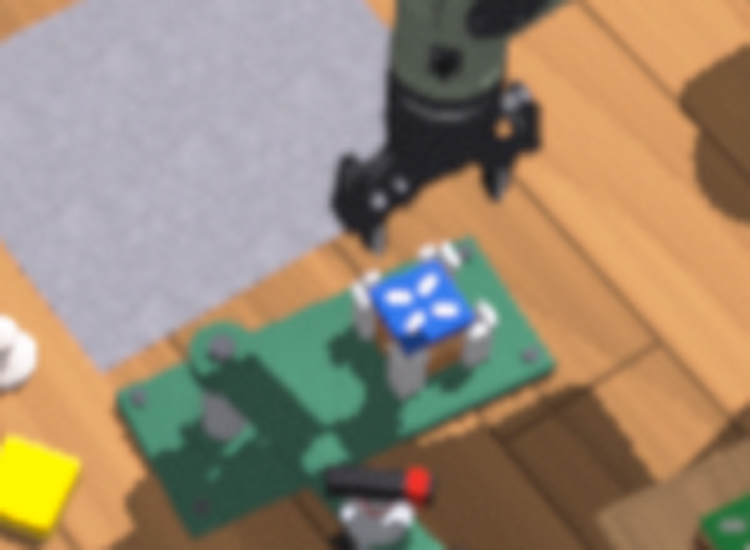

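```bash
python3 - <<'E'
from h import *
cal=env.get_calibration('wrist'); st()
c=np.array([ray('wrist',180+u/4,130+v/4,.067,cal) for u,v in [(230,165),(568,165),(558,487),(240,487)]]); print(c.round(4),c.mean(0).round(4))
g=np.array([ray('wrist',180+u/4,130+v/4,.066,cal) for u,v in [(144,107),(630,107),(614,530),(158,530)]]);print(g.mean(0))
# handle view
plan(.652,.242,.26,-1.47)
E
```

```text
t=45.78 pos [0.5155 0.0272 0.1823] yawz -1.693 xax [-0.003  0.    -1.   ] F [0.6 0.9 0.3] M [0.04 0.01 0.04] w 0.0851 q [-0.12  0.15  1.75  0.    1.24  0.01]
[[ 0.4922  0.0579  0.067 ]
 [ 0.5469  0.0512  0.067 ]
 [ 0.54   -0.0044  0.067 ]
 [ 0.4855  0.0023  0.067 ]] [0.5162 0.0267 0.067 ]
[0.51412272 0.02744468 0.066     ]
t=45.78 T [ -78.   108.9 -229.9] A [-12.8   -0.02   0.17] q6=0.01 rows>=7
```

```bash
python3 -m jog '[{"hand":50,"tx":-40,"ty":0,"tz":0,"ax":0,"ay":0,"az":0},{"hand":50,"tx":-80,"ty":0,"tz":0,"ax":0,"ay":0,"az":0},{"hand":50,"tx":-95,"ty":107,"tz":-226,"ax":-13,"ay":0,"az":0},{"hand":50,"tx":-95,"ty":107,"tz":-226,"ax":-13,"ay":0,"az":0},{"hand":50,"tx":-95,"ty":107,"tz":-226,"ax":-13,"ay":0,"az":0},{"hand":50,"tx":-95,"ty":107,"tz":-226,"ax":-13,"ay":0,"az":0},{"hand":50,"tx":-95,"ty":107,"tz":-226,"ax":-13,"ay":0,"az":0},{"hand":50,"tx":-95,"ty":107,"tz":-226,"ax":-13,"ay":0,"az":0}]' 40;  python3 -m jog '[{"hand":50,"tx":0,"ty":0,"tz":0,"ax":0,"ay":0,"az":0},{"hand":50,"tx":0,"ty":0,"tz":0,"ax":0,"ay":0,"az":0}]'; python3 - <<'E'
from h import *
st(); plan(.653,.238,.161,-1.466); cal=env.get_calibration('wrist'); save('wrist','w39')
d=env.tip_of('wrist','handle'); print([(x['conf'],world('wrist',x['location'],cal)) for x in d[:2]])
for z in (.127,.179): print(proj('wrist',[.653,.238,z],cal))
E
```

```text
t: 46.45
position: [0.6503, 0.2394, 0.2763]
tool_rot: [0.472, 0.526, -0.474, 0.525]
force: [0.5, -0.7, -0.4]
width: 0.0501
t: 46.62
position: [0.6498, 0.2396, 0.2746]
tool_rot: [0.471, 0.527, -0.474, 0.525]
force: [-0.0, -0.3, -0.1]
width: 0.05
t=46.62 pos [0.6498 0.2396 0.2746] yawz -1.463 xax [-0.006 -0.001 -1.   ] F [-0.  -0.3 -0.1] M [ 0.   -0.06  0.01] w 0.0500 q [ 0.23  0.44  1.18 -0.    1.52  0.12]
t=46.62 T [113.6   3.6   1.8] A [0.15 0.05 0.33] q6=0.12 rows>=3
[(0.85, array([0.65289068, 0.23773184, 0.1560749 ]))]
(np.float64(283.167459485615), np.float64(203.07297515114186))
(np.float64(283.5494324247748), np.float64(223.1785370316179))
```

View pics/w39.png

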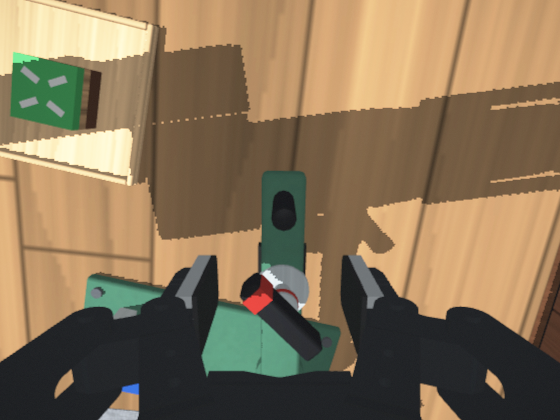

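```bash
python3 -m jog '[{"hand":50,"tx":35,"ty":2.5,"tz":1,"ax":0,"ay":0,"az":0},{"hand":50,"tx":70,"ty":2.5,"tz":1,"ax":0,"ay":0,"az":0},{"hand":50,"tx":100,"ty":2.5,"tz":1,"ax":0,"ay":0,"az":0},{"hand":50,"tx":114,"ty":2.5,"tz":1,"ax":0,"ay":0,"az":0},{"hand":50,"tx":114,"ty":2.5,"tz":1,"ax":0,"ay":0,"az":0},{"hand":10,"tx":114,"ty":2.5,"tz":1,"ax":0,"ay":0,"az":0},{"hand":10,"tx":114,"ty":2.5,"tz":1,"ax":0,"ay":0,"az":0},{"hand":10,"tx":114,"ty":2.5,"tz":1,"ax":0,"ay":0,"az":0}]' 30;  python3 -m jog '[{"hand":10,"tx":0,"ty":0,"tz":0,"ax":0,"ay":0,"az":0},{"hand":10,"tx":0,"ty":0,"tz":0,"ax":0,"ay":0,"az":0}]'; python3 - <<'E'
from h import *
st()
C=np.array([.6738,.0089]);p=env.sense()['position'][:2]-C; print(np.linalg.norm(p),np.pi-.12-np.arctan2(p[1],p[0]))
E
```

```text
t: 47.38
position: [0.6546, 0.2371, 0.1687]
tool_rot: [0.475, 0.524, -0.472, 0.526]
force: [-1.3, -1.6, 5.2]
width: 0.0153
t: 47.55
position: [0.6546, 0.2371, 0.1686]
tool_rot: [0.475, 0.524, -0.472, 0.527]
force: [-1.5, -1.1, 6.4]
width: 0.0148
t=47.55 pos [0.6546 0.2371 0.1686] yawz -1.466 xax [ 0.005  0.    -1.   ] F [-1.5 -1.1  6.4] M [-0.23  0.34  0.02] w 0.0148 q [ 0.22  0.52  1.29 -0.    1.33  0.12]
0.22902039521942594 1.3668690160928878
```

```bash
cat >> h.py <<'E'
def arc(C,degs):
    s=env.sense(); M=R.from_quat(s['tool_rot']).as_matrix(); p=s['position']
    for a in degs: # acw positive
        r=R.from_euler('z',a,degrees=True).as_matrix(); q=np.array([*C,0])+r@(p-np.array([*C,0]))
        print(a,(M.T@(q-p)*1000).round(1))
E
python3 -c "
from h import *
arc((.6745,.006),range(6,49,6))"
```

```text
6 [ -0.1 -24.3   0.8]
12 [ -0.3 -48.3   4.2]
18 [ -0.4 -71.9  10. ]
24 [ -0.5 -94.7  18.3]
30 [  -0.6 -116.5   28.9]
36 [  -0.7 -137.1   41.8]
42 [  -0.8 -156.3   56.7]
48 [  -0.9 -173.8   73.6]
```

```bash
python3 -m jog '[{"hand":10,"tx":0,"ty":-24,"tz":1,"ax":-6,"ay":0,"az":0},{"hand":10,"tx":0,"ty":-48,"tz":4,"ax":-12,"ay":0,"az":0},{"hand":10,"tx":0,"ty":-72,"tz":10,"ax":-18,"ay":0,"az":0},{"hand":10,"tx":0,"ty":-95,"tz":18,"ax":-24,"ay":0,"az":0},{"hand":10,"tx":0,"ty":-116,"tz":29,"ax":-30,"ay":0,"az":0},{"hand":10,"tx":0,"ty":-116,"tz":29,"ax":-30,"ay":0,"az":0}]' 30;  python3 - <<'E'
from h import *
st(); arc((.6745,.006),range(6,49,6))
p=env.sense()['position'][:2]-np.array([.6745,.006]); print(np.linalg.norm(p),np.pi-.13-np.arctan2(p[1],p[0]))
E
```

```text
t: 48.05
position: [0.5398, 0.1954, 0.1686]
tool_rot: [0.321, 0.629, -0.319, 0.632]
force: [-2.2, -0.6, 6.7]
width: 0.0151
t=48.05 pos [0.5398 0.1954 0.1686] yawz -0.939 xax [ 0.004  0.    -1.   ] F [-2.2 -0.6  6.7] M [-0.05  0.55  0.03] w 0.0151 q [ 0.2   0.28  1.63 -0.    1.23 -0.43]
6 [ -0.1 -24.3   1. ]
12 [ -0.2 -48.4   4.4]
18 [ -0.2 -72.   10.4]
24 [ -0.3 -94.8  18.9]
30 [  -0.3 -116.6   29.6]
36 [  -0.4 -137.2   42.6]
42 [  -0.4 -156.3   57.7]
48 [  -0.4 -173.7   74.6]
0.23242602398776055 0.8224290290743523
```

```bash
python3 -m jog '[{"hand":10,"tx":0,"ty":-24,"tz":1,"ax":-6,"ay":0,"az":0},{"hand":10,"tx":0,"ty":-48,"tz":4.4,"ax":-12,"ay":0,"az":0},{"hand":10,"tx":0,"ty":-72,"tz":10.4,"ax":-18,"ay":0,"az":0},{"hand":10,"tx":0,"ty":-95,"tz":19,"ax":-24,"ay":0,"az":0},{"hand":10,"tx":0,"ty":-116.6,"tz":29.6,"ax":-30,"ay":0,"az":0},{"hand":10,"tx":0,"ty":-137,"tz":42.6,"ax":-36,"ay":0,"az":0},{"hand":10,"tx":0,"ty":-137,"tz":42.6,"ax":-36,"ay":0,"az":0}]' 30;  python3 - <<'E'
from h import *
st(); arc((.6745,.006),range(2,20,2))
p=env.sense()['position'][:2]-np.array([.6745,.006]); print(np.linalg.norm(p),np.pi-.13-np.arctan2(p[1],p[0]))
E
```

```text
t: 48.63
position: [0.4537, 0.0798, 0.1685]
tool_rot: [0.11, 0.698, -0.11, 0.699]
force: [-10.0, 0.2, 17.0]
width: 0.0149
t=48.63 pos [0.4537 0.0798 0.1685] yawz -0.312 xax [ 0.  0. -1.] F [-10.    0.2  17. ] M [0.26 1.7  0.08] w 0.0149 q [-0.01  0.05  1.9   0.    1.2  -1.27]
2 [-0.  -8.1  0.1]
4 [ -0.  -16.2   0.4]
6 [ -0.  -24.3   1. ]
8 [ -0.  -32.4   1.9]
10 [ -0.  -40.5   3.1]
12 [ -0.  -48.5   4.6]
14 [ -0.  -56.4   6.3]
16 [ -0.  -64.3   8.4]
18 [ -0.  -72.1  10.7]
0.23283344553859198 0.19256862081838655
```

```bash
python3 -m jog '[{"hand":10,"tx":0,"ty":-16,"tz":-1,"ax":-4,"ay":0,"az":0},{"hand":10,"tx":0,"ty":-30,"tz":0,"ax":-8,"ay":0,"az":0},{"hand":10,"tx":0,"ty":-42,"tz":1,"ax":-10,"ay":0,"az":0},{"hand":10,"tx":0,"ty":-46,"tz":2,"ax":-11,"ay":0,"az":0},{"hand":10,"tx":0,"ty":-46,"tz":2,"ax":-11,"ay":0,"az":0}]' 30;  python3 - <<'E'
from h import *
st()
p=env.sense()['position'][:2]-np.array([.6745,.006]); print(np.linalg.norm(p),np.pi-.13-np.arctan2(p[1],p[0]))
E
```

```text
t: 49.05
position: [0.4435, 0.0362, 0.1685]
tool_rot: [0.043, 0.705, -0.043, 0.707]
force: [-7.1, -0.4, 15.0]
width: 0.0148
t=49.05 pos [0.4435 0.0362 0.1685] yawz -0.122 xax [ 0.003 -0.001 -1.   ] F [-7.1 -0.4 15. ] M [0.04 1.18 0.18] w 0.0148 q [-0.11  0.01  1.93 -0.    1.19 -1.56]
0.2329634505769199 -0.00021231906172491932
```

```bash
python3 -m jog '[{"hand":10,"tx":0,"ty":-2,"tz":0,"ax":0,"ay":0,"az":0},{"hand":10,"tx":0,"ty":-4,"tz":0,"ax":0,"ay":0,"az":0},{"hand":10,"tx":0,"ty":-4,"tz":0,"ax":0,"ay":0,"az":0}]' 30;  python3 - <<'E'
from h import *
st()
E
```

```text
t: 49.3
position: [0.4433, 0.0352, 0.1685]
tool_rot: [0.045, 0.704, -0.041, 0.707]
force: [-5.2, 9.3, 14.2]
width: 0.0152
t=49.30 pos [0.4433 0.0352 0.1685] yawz -0.123 xax [ 0.004  0.005 -1.   ] F [-5.2  9.3 14.2] M [1.33 0.95 0.14] w 0.0152 q [-0.12  0.01  1.94  0.01  1.19 -1.57]
```

```bash
python3 -m jog '[{"hand":45,"tx":0,"ty":2,"tz":0,"ax":0,"ay":0,"az":0},{"hand":45,"tx":0,"ty":2,"tz":0,"ax":0,"ay":0,"az":0},{"hand":45,"tx":0,"ty":2,"tz":0,"ax":0,"ay":0,"az":0},{"hand":45,"tx":-40,"ty":2,"tz":0,"ax":0,"ay":0,"az":0},{"hand":45,"tx":-80,"ty":2,"tz":0,"ax":0,"ay":0,"az":0},{"hand":45,"tx":-120,"ty":2,"tz":0,"ax":0,"ay":0,"az":0},{"hand":45,"tx":-130,"ty":2,"tz":0,"ax":0,"ay":0,"az":0},{"hand":45,"tx":-130,"ty":2,"tz":0,"ax":0,"ay":0,"az":0}]' 60;  python3 - <<'E'
from h import *
st(); cal=env.get_calibration('wrist'); save('wrist','w40'); 
d=env.tip_of('wrist','knob_grip'); print([(x['conf'],world('wrist',x['location'],cal)) for x in d[:2]])
E
```

```text
t: 49.97
position: [0.445, 0.0343, 0.2996]
tool_rot: [0.043, 0.702, -0.044, 0.709]
force: [-0.4, 0.5, -0.1]
width: 0.0449
t=49.97 pos [0.445  0.0343 0.2996] yawz -0.123 xax [ 0.01  -0.001 -1.   ] F [-0.4  0.5 -0.1] M [ 0.02 -0.01 -0.  ] w 0.0449 q [-0.12 -0.12  1.78 -0.    1.48 -1.57]
[(0.59, array([0.5162269 , 0.02589234, 0.1635503 ]))]
```

View pics/w40.png

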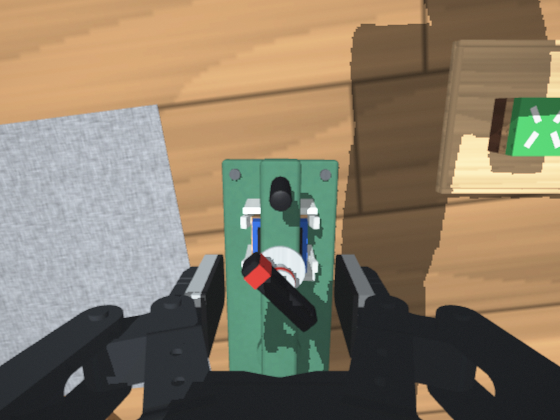

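```bash
python3 -m jog '[{"hand":45,"tx":10,"ty":2,"tz":65,"ax":57,"ay":0,"az":0},{"hand":45,"tx":10,"ty":2,"tz":70,"ax":57,"ay":0,"az":0},{"hand":45,"tx":10,"ty":2,"tz":70,"ax":57,"ay":0,"az":0},{"hand":45,"tx":10,"ty":2,"tz":70,"ax":57,"ay":0,"az":0},{"hand":45,"tx":10,"ty":2,"tz":70,"ax":57,"ay":0,"az":0},{"hand":45,"tx":10,"ty":2,"tz":70,"ax":57,"ay":0,"az":0},{"hand":45,"tx":10,"ty":2,"tz":70,"ax":57,"ay":0,"az":0},{"hand":45,"tx":10,"ty":2,"tz":70,"ax":57,"ay":0,"az":0}]'; python3 - <<'E'
from h import *
st(); plan(.5155,.027,.27,-2.506)
E
```

```text
t: 50.73
position: [0.5103, 0.0283, 0.2813]
tool_rot: [0.376, 0.6, -0.378, 0.596]
force: [-1.0, 0.2, 1.2]
width: 0.0447
t=50.73 pos [0.5103 0.0283 0.2813] yawz -1.124 xax [-0.006  0.001 -1.   ] F [-1.   0.2  1.2] M [ 0.03  0.03 -0.02] w 0.0447 q [-0.11  0.05  1.65 -0.    1.45 -0.56]
t=50.73 T [11.3  4.2  3.5] A [7.92e+01 5.00e-02 3.80e-01] q6=-0.56 rows>=12
```

```bash
python3 -m jog '[{"hand":45,"tx":0,"ty":2,"tz":2,"ax":57,"ay":0,"az":0},{"hand":45,"tx":0,"ty":2,"tz":2,"ax":57,"ay":0,"az":0},{"hand":45,"tx":0,"ty":2,"tz":2,"ax":57,"ay":0,"az":0},{"hand":45,"tx":0,"ty":2,"tz":2,"ax":57,"ay":0,"az":0},{"hand":45,"tx":0,"ty":2,"tz":2,"ax":57,"ay":0,"az":0},{"hand":45,"tx":0,"ty":2,"tz":2,"ax":57,"ay":0,"az":0},{"hand":45,"tx":0,"ty":2,"tz":2,"ax":57,"ay":0,"az":0},{"hand":45,"tx":0,"ty":2,"tz":2,"ax":57,"ay":0,"az":0}]'; python3 - <<'E'
from h import *
st(); plan(.5155,.027,.25,-2.506)
E
```

```text
t: 51.4
position: [0.5129, 0.0274, 0.2814]
tool_rot: [-0.615, -0.347, 0.618, -0.345]
force: [0.2, 0.1, -1.0]
width: 0.0449
t=51.40 pos [0.5129 0.0274 0.2814] yawz -2.118 xax [-0.006  0.001 -1.   ] F [ 0.2  0.1 -1. ] M [ 0.02 -0.05  0.02] w 0.0449 q [-0.12  0.05  1.64 -0.    1.45  0.43]
t=51.40 T [31.4  2.6 -1.1] A [22.2   0.2   0.28] q6=0.43 rows>=4
```

```bash
python3 -m jog '[{"hand":45,"tx":20,"ty":2,"tz":-1,"ax":22.2,"ay":0,"az":0},{"hand":45,"tx":30,"ty":2,"tz":-1,"ax":22.2,"ay":0,"az":0},{"hand":45,"tx":50,"ty":2,"tz":-1,"ax":22.2,"ay":0,"az":0},{"hand":45,"tx":70,"ty":2,"tz":-1,"ax":22.2,"ay":0,"az":0},{"hand":45,"tx":85,"ty":2,"tz":-1,"ax":22.2,"ay":0,"az":0},{"hand":45,"tx":85,"ty":2,"tz":-1,"ax":22.2,"ay":0,"az":0},{"hand":45,"tx":85,"ty":2,"tz":-1,"ax":22.2,"ay":0,"az":0}]'; python3 - <<'E'
from h import *
st(); plan(.5155,.027,.168,-2.506); save('wrist','w41')
E
```

```text
t: 51.98
position: [0.5145, 0.0274, 0.1967]
tool_rot: [-0.669, -0.224, 0.673, -0.222]
force: [0.1, -0.3, 0.8]
width: 0.0448
t=51.98 pos [0.5145 0.0274 0.1967] yawz -2.500 xax [-0.007  0.001 -1.   ] F [ 0.1 -0.3  0.8] M [0.04 0.03 0.03] w 0.0448 q [-0.11  0.13  1.74  0.    1.28  0.81]
t=51.98 T [28.7  1.  -0.7] A [0.35 0.28 0.27] q6=0.81 rows>=1
```

View pics/w41.png

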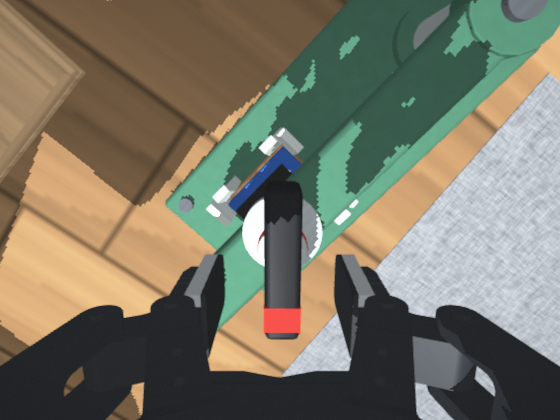

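```bash
python3 -m jog '[{"hand":45,"tx":15,"ty":0.5,"tz":-0.5,"ax":0.3,"ay":0.2,"az":0.2},{"hand":45,"tx":27,"ty":0.5,"tz":-0.5,"ax":0.3,"ay":0.2,"az":0.2},{"hand":45,"tx":27,"ty":0.5,"tz":-0.5,"ax":0.3,"ay":0.2,"az":0.2},{"hand":10,"tx":27,"ty":0.5,"tz":-0.5,"ax":0.3,"ay":0.2,"az":0.2},{"hand":10,"tx":27,"ty":0.5,"tz":-0.5,"ax":0.3,"ay":0.2,"az":0.2},{"hand":10,"tx":27,"ty":0.5,"tz":-0.5,"ax":0.3,"ay":0.2,"az":0.2},{"hand":10,"tx":27,"ty":0.5,"tz":-0.5,"ax":0.3,"ay":0.2,"az":0.2}]' 60; python3 - <<'E'
from h import *
st()
E
```

```text
t: 52.62
position: [0.5179, 0.0279, 0.1745]
tool_rot: [0.674, 0.221, -0.669, 0.222]
force: [-4.1, 3.6, 5.9]
width: 0.0145
t=52.62 pos [0.5179 0.0279 0.1745] yawz -2.505 xax [ 0.006  0.001 -1.   ] F [-4.1  3.6  5.9] M [ 0.54  0.53 -0.01] w 0.0145 q [-0.11  0.16  1.76  0.    1.22  0.82]
```

```bash
python3 -m jog '[{"hand":10,"tx":0.5,"ty":0,"tz":0,"ax":-6,"ay":0,"az":0},{"hand":10,"tx":1,"ty":0,"tz":0,"ax":-12,"ay":0,"az":0},{"hand":10,"tx":1.6,"ty":0,"tz":0,"ax":-18,"ay":0,"az":0},{"hand":10,"tx":2.1,"ty":0,"tz":0,"ax":-24,"ay":0,"az":0},{"hand":10,"tx":2.6,"ty":0,"tz":0,"ax":-30,"ay":0,"az":0},{"hand":10,"tx":3.1,"ty":0,"tz":0,"ax":-36,"ay":0,"az":0},{"hand":10,"tx":3.6,"ty":0,"tz":0,"ax":-42,"ay":0,"az":0},{"hand":10,"tx":4.2,"ty":0,"tz":0,"ax":-48,"ay":0,"az":0}]' 60; python3 - <<'E'
from h import *
st(); save('wrist','w42')
E
```

```text
t: 53.28
position: [0.5159, 0.0291, 0.1702]
tool_rot: [0.523, 0.477, -0.521, 0.476]
force: [-9.9, 7.0, 11.9]
width: 0.0145
t=53.28 pos [0.5159 0.0291 0.1702] yawz -1.662 xax [ 0.001  0.003 -1.   ] F [-9.9  7.  11.9] M [ 1.24  1.55 -0.13] w 0.0145 q [-0.11  0.16  1.76  0.    1.21 -0.02]
```

View pics/w42.png

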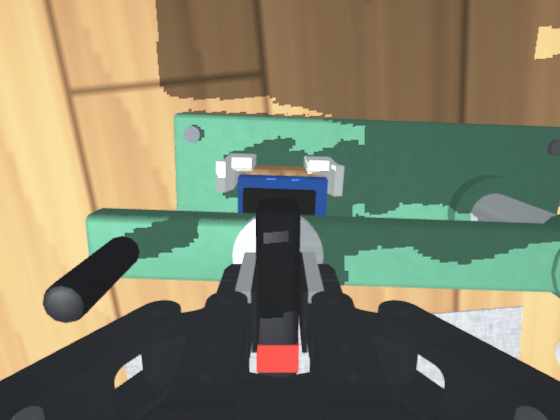

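```bash
python3 -m jog '[{"hand":10,"tx":0.5,"ty":-1,"tz":-1,"ax":-6,"ay":0,"az":0},{"hand":10,"tx":1,"ty":-1.6,"tz":-1,"ax":-12,"ay":0,"az":0},{"hand":10,"tx":1.6,"ty":-1.6,"tz":-1,"ax":-18,"ay":0,"az":0},{"hand":10,"tx":2.1,"ty":-1.6,"tz":-1,"ax":-24,"ay":0,"az":0},{"hand":10,"tx":2.6,"ty":-1.6,"tz":-1,"ax":-30,"ay":0,"az":0},{"hand":10,"tx":3.1,"ty":-1.6,"tz":-1,"ax":-36,"ay":0,"az":0}]' 60; python3 - <<'E'
from h import *
st(); save('wrist','w43')
E
```

```text
t: 53.83
position: [0.5139, 0.0291, 0.1671]
tool_rot: [0.35, 0.615, -0.349, 0.614]
force: [-11.2, 2.0, 12.7]
width: 0.0145
t=53.83 pos [0.5139 0.0291 0.1671] yawz -1.034 xax [-0.     0.001 -1.   ] F [-11.2   2.   12.7] M [ 0.61  1.94 -0.16] w 0.0145 q [-0.11  0.16  1.77  0.    1.21 -0.65]
```

View pics/w43.png

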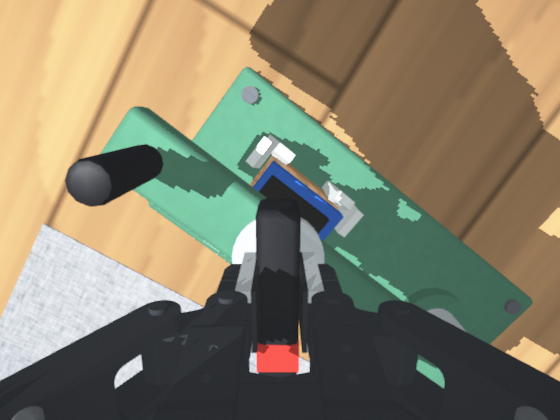

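```bash
python3 -m jog '[{"hand":10,"tx":0.5,"ty":0,"tz":-1,"ax":-6,"ay":0,"az":0},{"hand":10,"tx":1,"ty":0,"tz":-1,"ax":-12,"ay":0,"az":0},{"hand":10,"tx":1.6,"ty":0,"tz":-1,"ax":-18,"ay":0,"az":0},{"hand":10,"tx":2.1,"ty":0,"tz":-1,"ax":-24,"ay":0,"az":0},{"hand":10,"tx":2.6,"ty":0,"tz":-1,"ax":-30,"ay":0,"az":0},{"hand":10,"tx":3.1,"ty":0,"tz":-1,"ax":-36,"ay":0,"az":0},{"hand":10,"tx":3.6,"ty":0,"tz":-1,"ax":-42,"ay":0,"az":0},{"hand":10,"tx":3.6,"ty":0,"tz":-1,"ax":-42,"ay":0,"az":0}]' 60; python3 - <<'E'
from h import *
st(); save('wrist','w44')
E
```

```text
t: 54.55
position: [0.5124, 0.0276, 0.1635]
tool_rot: [0.105, 0.7, -0.108, 0.698]
force: [-13.3, -4.8, 14.5]
width: 0.0146
t=54.55 pos [0.5124 0.0276 0.1635] yawz -0.302 xax [-0.003 -0.004 -1.   ] F [-13.3  -4.8  14.5] M [-0.36  2.46  0.11] w 0.0146 q [-0.11  0.17  1.78 -0.    1.2  -1.38]
```

View pics/w44.png

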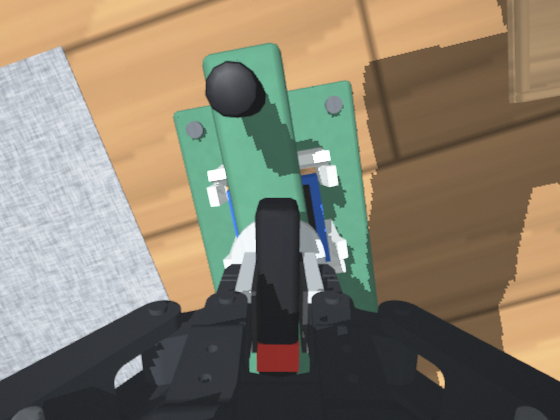

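```bash
python3 -m jog '[{"hand":10,"tx":0,"ty":-1,"tz":-3,"ax":0,"ay":0,"az":0},{"hand":10,"tx":0,"ty":-1,"tz":-3,"ax":0,"ay":0,"az":0},{"hand":45,"tx":0,"ty":-1,"tz":-3,"ax":0,"ay":0,"az":0},{"hand":45,"tx":0,"ty":-1,"tz":-3,"ax":0,"ay":0,"az":0},{"hand":45,"tx":0,"ty":-1,"tz":-3,"ax":0,"ay":0,"az":0},{"hand":45,"tx":-40,"ty":0,"tz":0,"ax":0,"ay":0,"az":0},{"hand":45,"tx":-80,"ty":0,"tz":0,"ax":0,"ay":0,"az":0},{"hand":45,"tx":-110,"ty":0,"tz":0,"ax":0,"ay":0,"az":0}]' 60; python3 - <<'E'
from h import *
plan(.46,.036,.30,-.15)
E
```

```text
t: 55.27
position: [0.516, 0.0292, 0.2746]
tool_rot: [0.108, 0.696, -0.108, 0.702]
force: [1.0, -0.3, 1.4]
width: 0.0449
t=55.27 T [-25.8 -10.3 -55.3] A [-8.92  0.45 -0.05] q6=-1.38 rows>=2
```

```bash
python3 -m jog '[{"hand":45,"tx":-60,"ty":-8,"tz":-55,"ax":-8,"ay":0,"az":0},{"hand":45,"tx":-60,"ty":-8,"tz":-55,"ax":-8,"ay":0,"az":0},{"hand":45,"tx":-60,"ty":-8,"tz":-55,"ax":-8,"ay":0,"az":0},{"hand":45,"tx":-60,"ty":-8,"tz":-55,"ax":-8,"ay":0,"az":0},{"hand":45,"tx":-60,"ty":-8,"tz":-55,"ax":-8,"ay":0,"az":0}]'; python3 - <<'E'
from h import *
st(); cal=env.get_calibration('wrist');save('wrist','w45',(120,400,180,380),2.8); save('scene','s2',(140,260,230,380),5); save('top','t6',(130,320,180,340),4)
d=env.tip_of('wrist','knob_grip'); print([(x['conf'],world('wrist',x['location'],cal)) for x in d[:2]])
d=env.tip_of('wrist','handle'); print([(x['conf'],world('wrist',x['location'],cal)) for x in d[:2]])
for z in (.127,.179): print(proj('wrist',[.4405,.038,z],cal))
E
```

```text
t: 55.68
position: [0.46, 0.0382, 0.3316]
tool_rot: [0.059, 0.703, -0.059, 0.707]
force: [-1.3, -1.1, -0.1]
width: 0.0453
t=55.68 pos [0.46   0.0382 0.3316] yawz -0.166 xax [ 0.006 -0.001 -1.   ] F [-1.3 -1.1 -0.1] M [-0.05 -0.03 -0.01] w 0.0453 q [-0.1  -0.1   1.69 -0.    1.54 -1.51]
[(0.64, array([0.5175074 , 0.02701257, 0.1530834 ]))]
[(0.74, array([0.43936352, 0.03644232, 0.15443415]))]
(np.float64(274.2327393639055), np.float64(162.17198046744298))
(np.float64(273.36462669195316), np.float64(171.7804906565626))
```

View pics/w45.png

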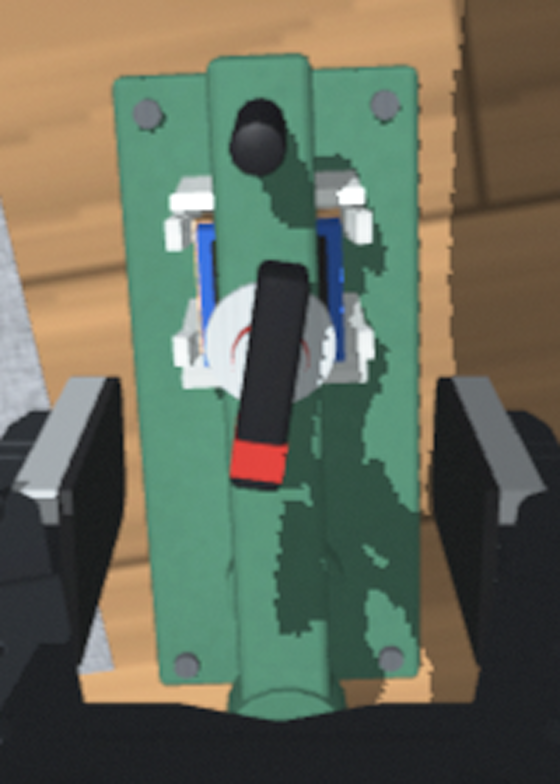

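View pics/s2.png

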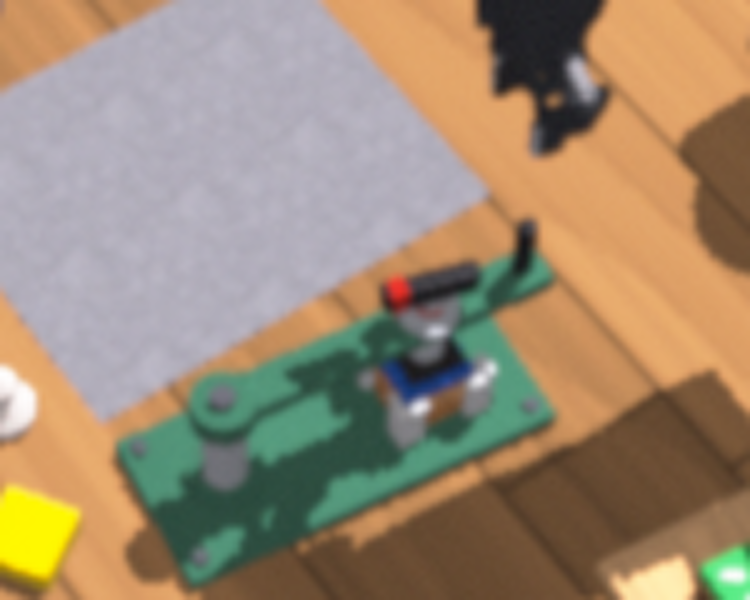

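View pics/t6.png

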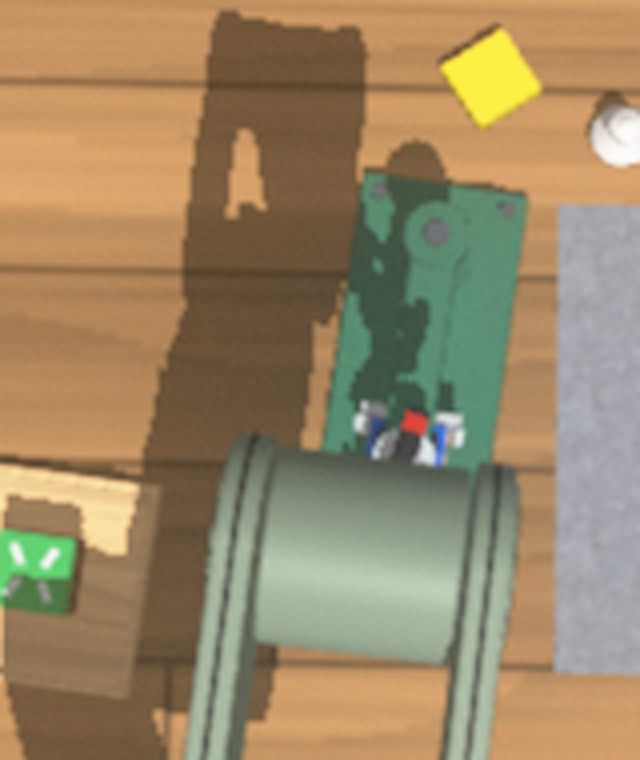

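```bash
python3 - <<'E'
from h import *
st(); print(env.sign_off())
E
```

```text
t=55.93 pos [0.4597 0.038  0.3301] yawz -0.167 xax [ 0.002 -0.    -1.   ] F [ 0.6 -0.   1.1] M [ 0.01 -0.02  0.01] w 0.0450 q [-0.11 -0.1   1.69 -0.    1.54 -1.51]
the job is handed in; nothing more can be done
None
```

The job is done and handed in at about 56 s of the 210 s allowed; the hand-in reports no verdict.

**What I did**
- Wound the knob clockwise about 2.46 rad to its upper stop and swung the arm to about 1.36 rad.
- Set the finished stamp upright, green face up, near the middle of the tray. It was let go about 3 mm above the tray floor.
- Stacked the larger brown block, all three corks and the blue plate (pattern up) in the pocket.
- Swung the arm back until I felt its stop, about 9 N at the handle. I then turned the knob 2.2 rad anticlockwise, let go and lifted clear.

**What the last checks showed**
- **Plate:** it lies flat, with its centre within about 2 mm of the pocket centre. I measured this before the foot came down; the pictures afterwards still show it in place.
- **Arm:** the handle is within about 1 mm of where it first stood, so the arm is at its stop.
- **Foot force:** the knob should be about 0.9 rad or more past contact, which gives at least about 18 N. I worked this out from the turns and did not measure it. The recognised knob height of 0.153 m agrees, but is only good to 4 mm.
- **Tray:** the finished stamp is still standing upright.
- **Bystanders:** I touched none of the bottles, the stone stand or the dauber.

**What was not clean:** while I screwed the foot down, a side force of up to about 14 N built up at the knob because my grip was slightly off its axis. The last pictures show no shift from it. I saw neither a part knocked aside nor a slackened grip.

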